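# Sort inspected pinion shafts into bins by sleeve colour

### The arm

A 6-joint arm with a two-finger parallel gripper is mounted at the origin on the work surface. World frame = base frame: x ahead of the robot, y to its left, z up, the work surface at z = 0. Lengths are in m, angles in degrees, forces in N, time in s.
With the tool pointing down it reaches from about 0.35 to 0.875 m from the base axis. Payload 4.2 kg.
Tool frame: the origin (TCP) lies midway between the tips of the shut fingers; the grasp point (between the pads) lies r.grasp_offset behind it (r.grasp_offset is the distance from the TCP to the grasp point, in m); z points along the fingers, y is the direction in which the jaws open and shut (so a half turn about z gives the same grasp; the last joint's range is limited). The gripper opens to 87 mm and grips with 3 to 60 N. Pads are 19 mm wide; open, the fingers measure 117 mm over their backs; the gripper's body (75 mm by 190 mm) begins 51 mm behind the grasp point.
Start: joints at [-55.371, 22.042, 0.453, 0, -68.411, -14.817], TCP at [0.212, -0.588, 0.223] pointing down, gripper open.
Joint ranges: [-179.83, 179.83], [-69.29, 118.12], [-61.27, 80.66], [-181.25, 117.63], [-171.15, -9.14], [-177.46, 177.46]. Speed limits (degrees/s): [159.86, 159.86, 180, 180, 180, 180].

### API

Orientations are given as a 3x3 rotation matrix whose columns are the frame's x, y, z axes.
In Python, from station import sense, optics, r gives the robot as it stands. The module is installed in compiled form; this text tells all that it offers.
- The arm moves only by the tool servo_tool, never from a script. Its argument "deltas" is a list of rows, each an object with "slide": the shift along the tool's x, y, z in units of 25 mm (1.0 is 25 mm), a list of three; "spin": the turn about the tool's z in units of 8 degrees (1.0 is 8 degrees). A call has 1 to 10 rows; each row shifts and turns the pose as measured when the row begins, along the tool's axes as they then stand; what a row does not reach is not made up. A row lasts 1/10 s, in which the tool goes at most 50 mm and 8.59 degrees, less where a joint would pass 70% of its speed; a pose out of reach is approached as far as the arm can. A call is refused whole if a number of a shift passes 1 or a number of a turn 1, either way. A call with a gripper value outside its range is refused whole. "gripper" is the closure in counts, from 0 (fully open) to 255 (shut), set as the call begins (left out, the last holds). The fingers move at their own pace and stop on an object; the grip force is fixed at half the most. Time passes only in rows, so rows that do not move let the fingers close. It gives the time, the measured TCP pose, the force and the opening at its end, in the units of the state.
- sense(): the state, without advancing time (a new reading comes with each control period).
- optics.capture(name): name is "side" or "top" or "wrist"; returns a dict with "frame" (384x512x3 uint8, red, green, blue), "camera_matrix" (3x3 intrinsics, pixels), "eye" and "rotation" of the camera in the world. Camera axes: x right, y down, z forward; pixel columns grow to the right and rows downward; lengths in m; the calibration is good to about 2 mm. A picture is of the moment at which its call begins. There is no depth.
- r.finish_job(): hands the job in, once; it reports no verdict.
The state is a dict: "time_s": time; "joints": joint angles; "joint_velocities": joint speeds; "effort": joint torques, N m; "tcp_pos": TCP position; "ee_rot": TCP orientation; "wrist_force": force on the tool from outside, world axes, zero at the start; "moment": the same for the moment, N m; "gripper_width": opening from 0.0 (shut) to 1.0 (fully open).
Only numpy, scipy, OpenCV 4.12 (cv2) and the standard library are available. Lean on these libraries where they do the work, as an engineer would, in place of code of your own. Each camera call takes 0.05 s, during which the arm holds its last target.

### The job

Put all four pinion shafts - three leaning in the rack under the light bar, one on the open bench - into the bins of their sleeve's colour: red in red, yellow in yellow, both green ones in green, each lying flat on the bottom of its bin, the two green ones side by side and not on top of each other. They are precision parts: set them down, do not drop or throw them. Do not knock the light bar or the magnifier lamp, and leave the other things on the bench where they are.

Things in the scene. Friction and masses are not known exactly. Their poses are not given: they have to be found in the camera images.
- shaft_red: pinion shaft, 156 mm long, 0.25 to 0.5 kg, steel, with a red square sleeve (70 x 34 x 34 mm, grip here) round its middle and red end caps; steel parts up to 33 mm across. Origin: centre of sleeve; x along the shaft. Leans in one of the rack's places: x points up the slope, z square away from the sloping floor, centre 17 mm above that floor.
- shaft_yellow: pinion shaft, 156 mm long, 0.25 to 0.5 kg, steel, with a yellow square sleeve (70 x 34 x 34 mm, grip here) round its middle and yellow end caps; steel parts up to 33 mm across. Origin: centre of sleeve; x along the shaft. Leans in one of the rack's places: x points up the slope, z square away from the sloping floor, centre 17 mm above that floor.
- shaft_green1: pinion shaft, 156 mm long, 0.25 to 0.5 kg, steel, with a green square sleeve (70 x 34 x 34 mm, grip here) round its middle and green end caps; steel parts up to 33 mm across. Origin: centre of sleeve; x along the shaft. Leans in one of the rack's places: x points up the slope, z square away from the sloping floor, centre 17 mm above that floor.
- shaft_green2: pinion shaft, 156 mm long, 0.25 to 0.5 kg, steel, with a green square sleeve (70 x 34 x 34 mm, grip here) round its middle and green end caps; steel parts up to 33 mm across. Origin: centre of sleeve; x along the shaft. Lies on the open bench, z up, centre 17 mm above it.
- bin_red: red open bin fixed to the bench, 195 (its x) x 160 (its y) mm outside, 45 mm high, walls and floor 5 mm thick (inside 185 x 150 mm). Origin at the centre of its underside, z up.
- bin_yellow: yellow open bin fixed to the bench, 195 (its x) x 160 (its y) mm outside, 45 mm high, walls and floor 5 mm thick (inside 185 x 150 mm). Origin at the centre of its underside, z up.
- bin_green: green open bin fixed to the bench, 195 (its x) x 160 (its y) mm outside, 45 mm high, walls and floor 5 mm thick (inside 185 x 150 mm). Origin at the centre of its underside, z up.
- rack: fixed white rack, 290 mm wide (its y), origin on the bench under its middle. Its floor rises at 30 degrees along +x, with 3 places: shaft centres at x -8, y -90/0/90, z 75 mm. A stop lip along the low front edge is 18 mm high above the floor; guides 14 mm high, 39 mm apart flank each shaft's ends, not the sleeve. Rear posts at x 100, y +-140 mm, 235 mm high.
- light_bar: aluminium light bar fixed over the rack's places; same origin and axes as the rack. It spans x -5 to 35, y -135 to 135, z 208 to 233 mm, on two arms at y +-140 (x -7 to 112 mm) from the rear posts. It bars a vertical gripper: come in square to the slope from the robot's side.
- magnifier: white magnifier lamp fixed to the bench. Origin on the bench under the centre of its round lens head (82 mm radius, from z 325 to 356 mm). Its base (58 mm radius) and post (400 mm high) stand at x 200, y -70 mm; an arm rising to z 450 mm joins post and head.
- oil_bottle: orange bottle, 56 mm across, 170 mm high, loose; origin at its underside, z up.
- gear: steel gear lying flat, loose, 110 mm across, 30 mm high; origin at its underside, z up.
- bearing: steel bearing ring lying flat, loose, 60 mm across, 26 mm high; origin at its underside, z up.
- case: blue instrument case lying flat, loose, 180 (x) x 85 (y) x 26 mm; origin at its underside.
- screwdriver: screwdriver with an orange handle lying beyond the bottle, loose, about 170 mm long along its x; origin about the middle of its length.
- dish: small steel cup, loose, 80 mm across, 50 mm high; origin at its underside, z up.
Not all that is in view belongs to the job. Leave any purple look-alike of the shaft_red alone.

How it is judged:
By the outcome, as a careful person would: the job done as asked, in the order asked, and still so for the second after the job is handed in, with the robot touching nothing.
It also fails if it takes over 72 s, if anything falls off the work surface, if the arm or the gripper's body presses on something with over 40 N, if the wrist force passes 120 N, or if a joint passes its speed limit or range.

## Working session

There is one attempt and no reset: what is moved stays moved. The work goes in short steps, Python scripts to look and compute and a tool call to move; the robot and the scene stay as the last step left them, time stands still between calls to the robot, and variables do not carry over. Pictures are saved under pics/ and viewed, and the job is handed in when it is done.

Besides the shell and the picture viewer there is one more tool, called after "Call:" as name(argument=value, ...) on one line, values as JSON. servo_tool: Moves the arm, as the interface text tells. Its arguments: {"type":"object","properties":{"deltas":{"type":"array"},"gripper":{"type":"number"}},"required":["deltas"]}

```bash
mkdir -p pics; ls; python3 - <<'E'
from station import sense, optics, r
import cv2,numpy as np,pickle
s=sense(); print({k:np.round(v,3).tolist() for k,v in s.items()}); print(r.grasp_offset)
for n in ["side","top","wrist"]:
    c=optics.capture(n); cv2.imwrite(f"pics/{n}0.png",c["frame"][...,::-1]); pickle.dump(c,open(f"pics/{n}0.pkl","wb"))
    print(n,c["camera_matrix"].tolist(),np.round(c["eye"],4),np.round(c["rotation"],4).tolist())
E
```

```text
pics
{'time_s': 0.0, 'joints': [-55.37, 22.091, 0.379, -0.031, -68.409, -14.815], 'joint_velocities': [-0.067, -0.008, -0.047, 0.035, -0.043, -0.027], 'effort': [-0.001, -39.067, 18.741, 4.22, 0.011, -0.0], 'tcp_pos': [0.212, -0.587, 0.221], 'ee_rot': [[-0.941, -0.339, -0.001], [-0.339, 0.941, 0.002], [0.0, 0.002, -1.0]], 'wrist_force': [-0.047, 0.247, -0.157], 'moment': [0.002, -0.03, 0.048], 'gripper_width': 1.0}
0.0187
side [[480.52505686226715, 0.0, 259.6473596902142], [0.0, 480.52505686226715, 194.38003297525594], [0.0, 0.0, 1.0]] [ 0.3916 -1.2637  0.9556] [[0.999, -0.0133, 0.0438], [-0.0434, -0.5801, 0.8134], [0.0146, -0.8144, -0.5801]]
top [[417.0223266074149, 0.0, 259.4445642053568], [0.0, 417.0223266074149, 196.77842358303943], [0.0, 0.0, 1.0]] [ 0.2606 -0.0507  1.5688] [[-0.0011, -0.9917, 0.1289], [-1.0, 0.002, 0.0068], [-0.007, -0.1289, -0.9916]]
wrist [[297.22504773131504, 0.0, 254.82816335626399], [0.0, 297.22504773131504, 188.72305010732973], [0.0, 0.0, 1.0]] [ 0.1408 -0.6143  0.3842] [[-0.3394, 0.9034, 0.2622], [0.9406, 0.3254, 0.0965], [0.0019, 0.2794, -0.9602]]
```

View pics/side0.png

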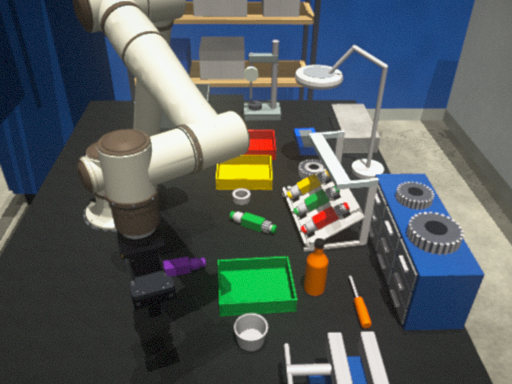

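View pics/top0.png

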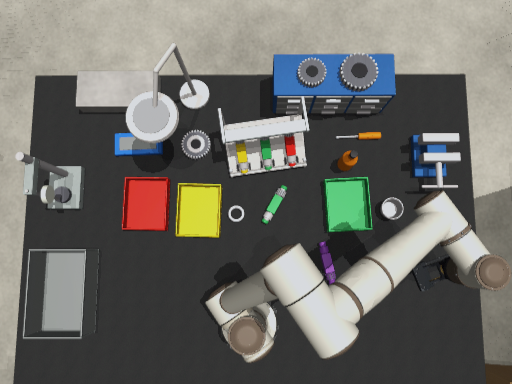

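View pics/wrist0.png

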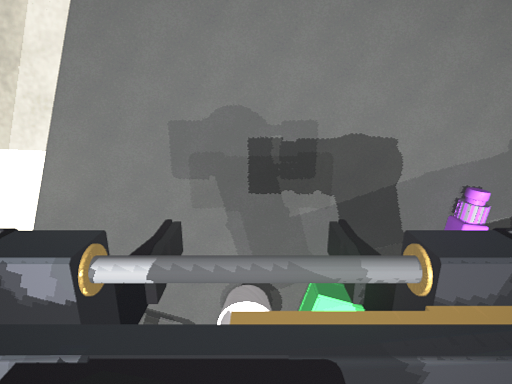

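```bash
python3 - <<'E'
import cv2,pickle
t=pickle.load(open("pics/top0.pkl","rb"))["frame"][...,::-1]; s=pickle.load(open("pics/side0.pkl","rb"))["frame"][...,::-1]
cv2.imwrite("pics/tz.png",cv2.resize(t[85:225,170:320],None,fx=5,fy=4.28,interpolation=cv2.INTER_CUBIC)) 
cv2.imwrite("pics/sz.png",cv2.resize(s[120:260,220:380],None,fx=5,fy=4.28,interpolation=cv2.INTER_CUBIC))
E
```

```text
(no output)
```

View pics/tz.png

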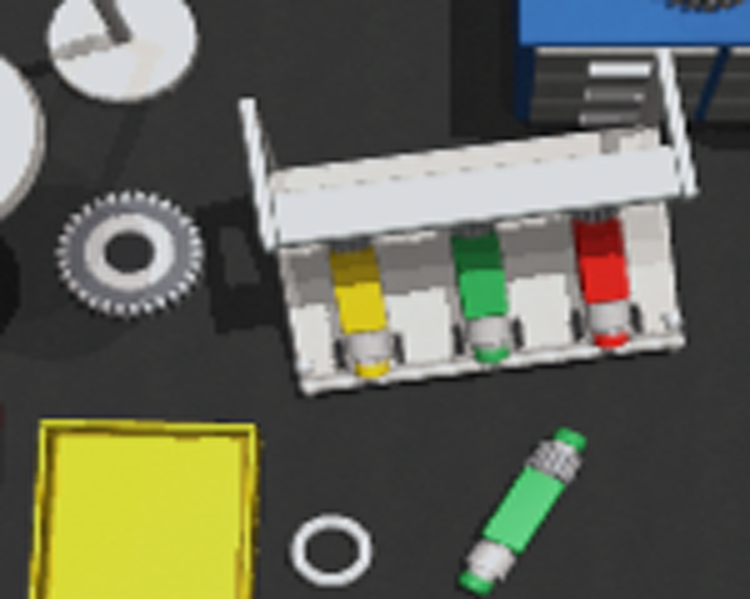

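View pics/sz.png

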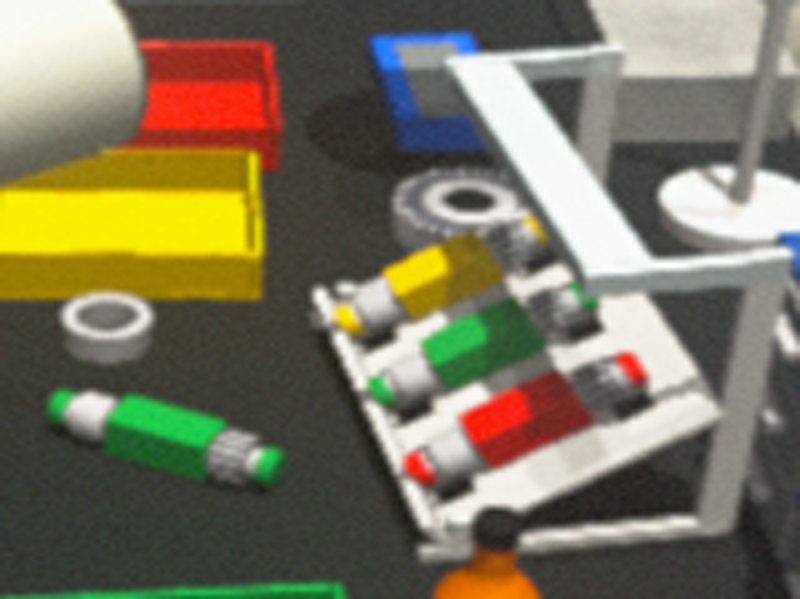

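```bash
cat > h.py <<'E'
import numpy as np,cv2,pickle
def ray(c,u,v):
    K=c["camera_matrix"]; d=np.array(c["rotation"])@np.linalg.solve(K,[u,v,1.0]); return np.array(c["eye"]),d
def onz(c,u,v,z):
    e,d=ray(c,u,v); return e+d*(z-e[2])/d[2]
def proj(c,P):
    p=np.array(c["rotation"]).T@(np.asarray(P)-c["eye"]); q=c["camera_matrix"]@p; return q[:2]/q[2]
def mask(c,col):
    h=cv2.cvtColor(c["frame"],cv2.COLOR_RGB2HSV); H,S,V=h[...,0].astype(int),h[...,1],h[...,2]
    hue={"red":0,"yellow":29,"green":68,"purple":140}[col]; d=np.abs(H-hue); d=np.minimum(d,180-d)
    return ((d<(9 if col!='green' else 14))&(S>120)&(V>40)).astype(np.uint8)
E
python3 - <<'E'
from h import *
t=pickle.load(open("pics/top0.pkl","rb"));s=pickle.load(open("pics/side0.pkl","rb"))
for nm,pk in dict(y=[(337,330),(384,323)],g=[(462,322),(508,316)],r=[(582,309),(628,302)]).items():
    P=[onz(t,170+(a+.5)/5-.5,85+(b+.5)/4.28-.5,.0722) for a,b in pk]; print("top",nm,np.round(P,4).tolist(),np.round(np.mean(P,0),4))
for nm,pk in dict(y=[(384,269),(407,311)],g=[(423,339),(446,386)],r=[(463,413),(490,463)]).items():
    P=[onz(s,220+(a+.5)/5-.5,120+(b+.5)/4.28-.5,.0722) for a,b in pk]; print("side",nm,np.round(P,4).tolist(),np.round(np.mean(P,0),4))
for nm,pk in dict(lipfront_top=[(305,392),(681,347)],).items():
  for a,b in pk: print(nm,onz(t,170+(a+.5)/5-.5,85+(b+.5)/4.28-.5,.045).round(4))
for col in ["red","yellow","green","purple"]:
    for nm,c in (("top",t),("side",s)):
        m=mask(c,col); n,l,st,ce=cv2.connectedComponentsWithStats(m)
        for i in range(1,n):
            if st[i,4]>25:
                pts=cv2.findContours((l==i).astype(np.uint8),cv2.RETR_EXTERNAL,cv2.CHAIN_APPROX_NONE)[0][0]
                (x,y),wh,a=cv2.minAreaRect(pts)
                print(col,nm,st[i].tolist(),np.round([x,y,*wh,a],1).tolist(), "z.045",onz(c,x,y,.045).round(3)[:2],"z.017",onz(c,ce[i][0],ce[i][1],.017).round(3)[:2])
E
```

```text
top y [[0.5847, 0.0415, 0.0722], [0.5907, 0.0071, 0.0722]] [0.5877 0.0243 0.0722]
top g [[0.5915, -0.05, 0.0722], [0.5966, -0.0837, 0.0722]] [ 0.594  -0.0669  0.0722]
top r [[0.6026, -0.138, 0.0722], [0.6086, -0.1717, 0.0722]] [ 0.6056 -0.1548  0.0722]
side y [[0.5822, 0.0399, 0.0722], [0.591, -0.0163, 0.0722]] [0.5866 0.0118 0.0722]
side g [[0.597, -0.0521, 0.0722], [0.6043, -0.1091, 0.0722]] [ 0.6007 -0.0806  0.0722]
side r [[0.6105, -0.1403, 0.0722], [0.6189, -0.1954, 0.0722]] [ 0.6147 -0.1678  0.0722]
lipfront_top [0.5359 0.0666 0.045 ]
lipfront_top [ 0.5749 -0.2128  0.045 ]
red top [285, 136, 11, 20, 178] [289.7, 145.3, 19.5, 9.5, 83.7] z.045 [ 0.653 -0.154] z.017 [ 0.659 -0.156]
red top [122, 177, 48, 54, 2486] [145.5, 203.5, 53.0, 47.0, 90.0] z.045 [0.435 0.379] z.017 [0.438 0.387]
red side [245, 129, 32, 31, 710] [261.7, 142.6, 30.5, 29.8, 7.1] z.045 [0.483 0.357] z.017 [0.487 0.413]
red side [343, 202, 6, 8, 26] [345.9, 205.4, 7.2, 3.3, 56.3] z.045 [ 0.732 -0.053] z.017 [ 0.742 -0.016]
red side [312, 207, 26, 22, 334] [324.3, 217.2, 14.9, 23.6, 61.7] z.045 [ 0.654 -0.112] z.
[... 960 characters left out ...]
433 -0.094] z.017 [ 0.436 -0.095]
green side [305, 192, 20, 18, 191] [315.2, 199.7, 12.5, 20.0, 56.3] z.045 [ 0.638 -0.021] z.017 [0.639 0.015]
green side [241, 212, 24, 20, 312] [251.9, 221.2, 21.5, 14.9, 18.4] z.045 [ 0.431 -0.126] z.017 [ 0.432 -0.091]
green side [271, 224, 6, 9, 37] [273.8, 228.4, 4.5, 8.0, 26.6] z.045 [ 0.495 -0.162] z.017 [ 0.498 -0.128]
green side [217, 256, 81, 61, 4312] [256.5, 285.2, 57.3, 79.3, 86.4] z.045 [ 0.435 -0.39 ] z.017 [ 0.433 -0.365]
purple top [319, 242, 16, 35, 304] [326.1, 258.4, 34.2, 10.2, 76.0] z.045 [ 0.234 -0.281] z.017 [ 0.233 -0.285]
purple side [163, 256, 43, 20, 597] [184.3, 265.0, 17.3, 42.6, 80.5] z.045 [ 0.243 -0.311] z.017 [ 0.232 -0.281]
```

```bash
python3 - <<'E'
from h import *
t=pickle.load(open("pics/top0.pkl","rb"));s=pickle.load(open("pics/side0.pkl","rb"))
O=np.array([.643,-.0600,0]);a=np.radians(7.8);R=np.array([[np.cos(a),-np.sin(a),0],[np.sin(a),np.cos(a),0],[0,0,1]])
def box(x,y,z): return [(i,j,k) for i in x for j in y for k in z]
c30,s30=np.cos(np.pi/6),.5
def draw(c,x0,y0,w,h,f,name):
    im=cv2.resize(c["frame"][y0:y0+h,x0:x0+w,::-1],None,fx=f,fy=f,interpolation=cv2.INTER_CUBIC)
    def seg(p,q,col=(255,0,255)):
        a,b=[tuple(np.int32(((proj(c,O+R@np.array(v)/1000)-[x0,y0]+.5)*f))) for v in (p,q)]; cv2.line(im,a,b,col,1)
    B=box((-5,35),(-135,135),(208,233))
    for i in range(8):
        for j in range(i):
            if sum(B[i][k]!=B[j][k] for k in range(3))==1: seg(B[i],B[j])
    for y in (-90,0,90):
        sl=[]
        for u in (-35,35):
            for v in (-17,17):
                sl.append((-8+u*c30-17*s30,y+v,75+u*s30+17*c30))
        seg(sl[0],sl[1]);seg(sl[2],sl[3]);seg(sl[0],sl[2]);seg(sl[1],sl[3])
        seg((-8-78*c30,y,75-39),(-8+78*c30,y,75+39),(255,0,0))
    cv2.imwrite(name,im)
draw(t,200,90,130,100,6,"pics/to.png"); draw(s,270,120,120,120,5,"pics/so.png")
E
```

```text
(no output)
```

View pics/to.png

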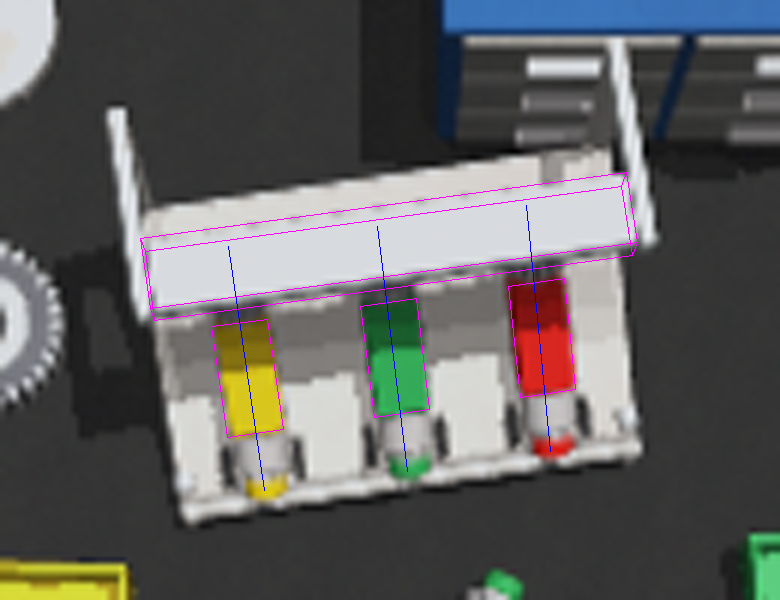

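View pics/so.png

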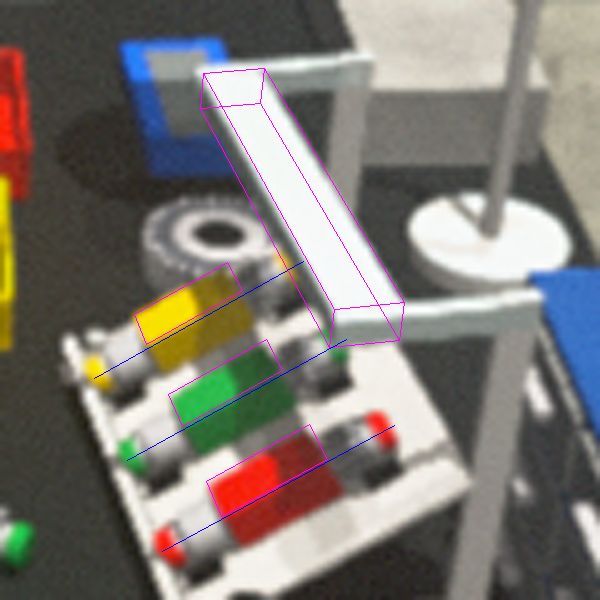

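Call:
servo_tool(deltas=[{"slide":[-0.95,1,0],"spin":0},{"slide":[-0.95,1,0],"spin":0},{"slide":[-0.95,1,0],"spin":0},{"slide":[-0.95,1,0],"spin":0},{"slide":[-0.95,1,0],"spin":0},{"slide":[-0.95,1,0],"spin":0},{"slide":[-0.95,1,0],"spin":0},{"slide":[-0.95,1,0],"spin":0},{"slide":[-0.95,1,0],"spin":0},{"slide":[-0.95,1,0],"spin":0}])

```text
time_s: 1.15
tcp_pos: [0.3526, -0.2626, 0.2179]
ee_rot: [[-0.944, -0.33, -0.005], [-0.33, 0.944, 0.007], [0.002, 0.008, -1.0]]
wrist_force: [0.8, -0.2, 0.5]
gripper_width: 1.0
```

```bash
cat >> h.py <<'E'
from scipy.spatial.transform import Rotation as Ro
import json
def plan(R,p,tgt,spin_deg,n,dec=2):
    """rows to move TCP from p (rot R) to tgt with spin about tool z over n rows"""
    R=np.array(R);p=np.array(p,float);tgt=np.array(tgt,float);rows=[]
    for k in range(n):
        d=(tgt-p)/(n-k); s=spin_deg/n/8
        sl=np.round(R.T@d/.025,dec); s=round(s,dec)
        rows.append({"slide":(sl+0.0).tolist(),"spin":s})
        p=p+R@sl*.025; R=R@Ro.from_euler('z',s*8,degrees=True).as_matrix()
    return rows
def log():
    from station import sense
    s=sense(); q=np.array(s["joints"]); f=open("log.txt","a"); f.write(json.dumps([q.tolist(),np.array(s["tcp_pos"]).tolist(),np.array(s["ee_rot"]).tolist()])+"\n")
    return s
E
python3 - <<'E'
from h import *
s=log(); print(np.round(s["joints"],2),s["tcp_pos"],np.array(s["ee_rot"]).tolist())
R=np.array(s["ee_rot"]); xa=np.degrees(np.arctan2(R[1,0],R[0,0])); print(xa)
sp=(xa-150)%360; print(sp)
for r in plan(R,s["tcp_pos"],[.434,-.093,.10],sp,8): print(json.dumps(r))
E
```

```text
[-15.58   4.12 -24.    -0.33 -62.24 -54.97] [ 0.35261484 -0.26262445  0.21794329] [[-0.9438565557491461, -0.33032117072213385, -0.004767215342135573], [-0.3303474444481757, 0.9438362722025895, 0.0066073611433662555], [0.002316919489047608, 0.007811238536777075, -0.9999668076674361]]
-160.7100808705005
49.28991912949948
{"slide": [-0.67, 0.66, 0.59], "spin": 0.77}
{"slide": [-0.59, 0.73, 0.59], "spin": 0.77}
{"slide": [-0.51, 0.79, 0.59], "spin": 0.77}
{"slide": [-0.42, 0.84, 0.6], "spin": 0.77}
{"slide": [-0.33, 0.88, 0.59], "spin": 0.77}
{"slide": [-0.23, 0.91, 0.6], "spin": 0.77}
{"slide": [-0.13, 0.93, 0.59], "spin": 0.77}
{"slide": [-0.04, 0.93, 0.6], "spin": 0.77}
```

Call:
servo_tool(deltas=[{"slide":[-0.67,0.66,0.59],"spin":0.77},{"slide":[-0.59,0.73,0.59],"spin":0.77},{"slide":[-0.51,0.79,0.59],"spin":0.77},{"slide":[-0.42,0.84,0.6],"spin":0.77},{"slide":[-0.33,0.88,0.59],"spin":0.77},{"slide":[-0.23,0.91,0.6],"spin":0.77},{"slide":[-0.13,0.93,0.59],"spin":0.77},{"slide":[-0.04,0.93,0.6],"spin":0.77}])

```text
time_s: 1.95
tcp_pos: [0.4401, -0.0854, 0.0985]
ee_rot: [[-0.85, 0.527, 0.003], [0.527, 0.85, 0.005], [0.0, 0.006, -1.0]]
wrist_force: [0.4, -0.6, 0.3]
gripper_width: 1.002
```

```bash
python3 - <<'E'
from h import *
from station import optics
s=log(); print(np.round(s["joints"],2),s["tcp_pos"],np.round(s["ee_rot"],4).tolist())
c=optics.capture("wrist"); cv2.imwrite("pics/w1.png",c["frame"][...,::-1]); pickle.dump(c,open("pics/w1.pkl","wb"))
m=mask(c,"green"); n,l,st,ce=cv2.connectedComponentsWithStats(m)
for i in range(1,n):
    if st[i,4]>200: print(st[i],ce[i],onz(c,*ce[i],.034))
E
```

```text
[   9.7    13.08  -33.25   -0.4   -43.46 -131.19] [ 0.44008273 -0.08539941  0.09852229] [[-0.85, 0.5268, 0.0028], [0.5268, 0.85, 0.0054], [0.0004, 0.0061, -1.0]]
[ 223  157   46   63 1804] [245.16297118 181.79490022] [ 0.42360074 -0.08343767  0.034     ]
[  0 205  29  25 389] [  9.95115681 219.51670951] [ 0.34923674 -0.26357739  0.034     ]
```

View pics/w1.png

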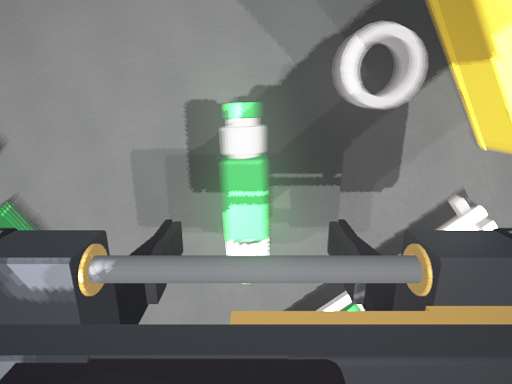

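```bash
python3 - <<'E'
from h import *
c=pickle.load(open("pics/w1.pkl","rb"))
a=onz(c,244.5,157,.034);b=onz(c,247,241,.034);print(a,b,np.linalg.norm(a-b),(a+b)/2,np.degrees(np.arctan2(*(b-a)[1::-1])))
from station import sense
s=sense();R=np.array(s["ee_rot"])
for tg in ([.4345,-.0935,.05],(a+b)/2):
    d=np.array([tg[0],tg[1],.004])-s["tcp_pos"]; print(R.T@d/.025)
E
```

```text
[ 0.40659032 -0.07330103  0.034     ] [ 0.46785046 -0.1095585   0.034     ] 0.07118573327334911 [ 0.43722039 -0.09142977  0.034     ] -30.619626133407444
[-0.01029941 -0.48324063  3.69663188]
[-0.05889846 -0.35542793  3.69715883]
```

Call:
servo_tool(deltas=[{"slide":[-0.04,-0.38,0.3],"spin":-0.15},{"slide":[0,0,0.9],"spin":0},{"slide":[0,0,0.9],"spin":0},{"slide":[0,0,0.9],"spin":0},{"slide":[0,0,0.6],"spin":0},{"slide":[0,0,0.1],"spin":0}])

```text
time_s: 2.6
tcp_pos: [0.4346, -0.0949, 0.0005]
ee_rot: [[-0.865, 0.502, 0.001], [0.502, 0.865, 0.006], [0.002, 0.005, -1.0]]
wrist_force: [-2.3, 6.0, 18.4]
gripper_width: 1.001
```

Call:
servo_tool(deltas=[{"slide":[0,0,0],"spin":0},{"slide":[0,0,0],"spin":0},{"slide":[0,0,0],"spin":0},{"slide":[0,0,0],"spin":0}], gripper=255)

```text
time_s: 3.0
tcp_pos: [0.4344, -0.0968, 0.002]
ee_rot: [[-0.865, 0.501, 0.002], [0.501, 0.865, 0.005], [0.001, 0.006, -1.0]]
wrist_force: [1.0, 0.2, -0.0]
gripper_width: 0.721
```

Call:
servo_tool(deltas=[{"slide":[0,0,0],"spin":0},{"slide":[0,0,0],"spin":0},{"slide":[0,0,0],"spin":0},{"slide":[0,0,0],"spin":0},{"slide":[0,0,0],"spin":0}])

```text
time_s: 3.5
tcp_pos: [0.4357, -0.0964, 0.003]
ee_rot: [[-0.866, 0.501, 0.006], [0.501, 0.866, 0.006], [-0.002, 0.008, -1.0]]
wrist_force: [0.8, -1.1, -0.7]
gripper_width: 0.39
```

```bash
python3 - <<'E'
from h import *
s=log(); print(s["gripper_width"],s["wrist_force"],s["tcp_pos"],np.round(s["joints"],2))
t=pickle.load(open("pics/top0.pkl","rb"))
for col in ["red","yellow","green"]:
    m=mask(t,col); n,l,st,ce=cv2.connectedComponentsWithStats(m); i=1+np.argmax(st[1:,4])
    for ero in (0,):
        pts=cv2.findContours((l==i).astype(np.uint8),cv2.RETR_EXTERNAL,cv2.CHAIN_APPROX_NONE)[0][0]
        ap=cv2.approxPolyDP(pts,6,True)[:,0]
        W=[onz(t,u,v,.045)[:2] for u,v in ap]; print(col,ap.tolist(),np.round(W,3).tolist())
E
```

```text
0.39007230754984296 [ 0.84383558 -1.14363008 -0.65474236] [ 0.43568038 -0.09644149  0.00299385] [   8.29   22.63  -39.17   -0.63  -27.82 -127.77]
red [[125, 177], [122, 229], [167, 230], [169, 179]] [[0.534, 0.459], [0.341, 0.462], [0.337, 0.297], [0.526, 0.295]]
yellow [[178, 183], [175, 235], [218, 237], [221, 185]] [[0.511, 0.261], [0.319, 0.268], [0.311, 0.111], [0.503, 0.102]]
green [[367, 177], [323, 181], [327, 231], [372, 228]] [[0.532, -0.438], [0.517, -0.276], [0.333, -0.286], [0.343, -0.45]]
```

```bash
python3 - <<'E'
from h import *
from station import sense
s=sense();R=np.array(s["ee_rot"]);p=s["tcp_pos"]
r1=plan(R,p,[.435,-.097,.05],0,2)
r2=plan(R,[.435,-.097,.05],[.433,-.388,.10],-34,12)
for r in r1+r2: print(json.dumps(r))
E
```

```text
{"slide": [0.0, -0.01, -0.94], "spin": 0.0}
{"slide": [0.01, -0.01, -0.94], "spin": 0.0}
{"slide": [-0.48, -0.84, -0.17], "spin": -0.35}
{"slide": [-0.44, -0.86, -0.17], "spin": -0.35}
{"slide": [-0.4, -0.89, -0.17], "spin": -0.35}
{"slide": [-0.35, -0.9, -0.17], "spin": -0.35}
{"slide": [-0.31, -0.92, -0.17], "spin": -0.35}
{"slide": [-0.26, -0.93, -0.17], "spin": -0.35}
{"slide": [-0.22, -0.95, -0.18], "spin": -0.35}
{"slide": [-0.17, -0.95, -0.17], "spin": -0.35}
{"slide": [-0.12, -0.96, -0.18], "spin": -0.35}
{"slide": [-0.07, -0.97, -0.17], "spin": -0.35}
{"slide": [-0.03, -0.97, -0.18], "spin": -0.35}
{"slide": [0.02, -0.97, -0.17], "spin": -0.35}
```

Call:
servo_tool(deltas=[{"slide":[0,0,-0.94],"spin":0},{"slide":[0,0,-0.94],"spin":0},{"slide":[-0.48,-0.84,-0.4],"spin":-0.35},{"slide":[-0.44,-0.86,-0.4],"spin":-0.35},{"slide":[-0.4,-0.89,-0.3],"spin":-0.35},{"slide":[-0.35,-0.9,-0.2],"spin":-0.35},{"slide":[-0.31,-0.92,-0.2],"spin":-0.35},{"slide":[-0.26,-0.93,-0.1],"spin":-0.35},{"slide":[-0.22,-0.95,-0.1],"spin":-0.35},{"slide":[-0.17,-0.95,0],"spin":-0.35}])

```text
time_s: 4.5
tcp_pos: [0.4226, -0.293, 0.0847]
ee_rot: [[-0.993, 0.118, -0.023], [0.117, 0.993, 0.013], [0.024, 0.01, -1.0]]
wrist_force: [-0.1, -0.7, -4.1]
gripper_width: 0.39
```

```bash
python3 - <<'E'
from h import *
from station import sense
s=log();R=np.array(s["ee_rot"]);p=s["tcp_pos"]; xa=np.degrees(np.arctan2(R[1,0],R[0,0]));print(p,xa,np.round(s["joints"],1))
for r in plan(R,p,[.433,-.392,.07],(xa-184+180)%360-180,5): print(json.dumps(r))
E
```

```text
[ 0.42262261 -0.29302494  0.08474528] 173.2629955046368 [-16.9  20.6 -24.2  -0.5 -46.7 -79.6]
{"slide": [-0.18, -0.78, 0.11], "spin": -0.27}
{"slide": [-0.15, -0.78, 0.1], "spin": -0.27}
{"slide": [-0.12, -0.79, 0.11], "spin": -0.27}
{"slide": [-0.09, -0.79, 0.1], "spin": -0.27}
{"slide": [-0.05, -0.8, 0.11], "spin": -0.27}
```

Call:
servo_tool(deltas=[{"slide":[-0.18,-0.78,0],"spin":-0.27},{"slide":[-0.15,-0.78,0.1],"spin":-0.27},{"slide":[-0.12,-0.79,0.1],"spin":-0.27},{"slide":[-0.09,-0.79,0.1],"spin":-0.27},{"slide":[-0.05,-0.8,0.1],"spin":-0.27},{"slide":[0,0,0],"spin":0}])

```text
time_s: 5.1
tcp_pos: [0.4248, -0.3939, 0.0627]
ee_rot: [[-0.997, -0.071, -0.04], [-0.072, 0.997, 0.026], [0.038, 0.029, -0.999]]
wrist_force: [-0.5, 0.3, -4.8]
gripper_width: 0.384
```

```bash
python3 - <<'E'
from h import *
from station import sense
s=log();R=np.array(s["ee_rot"]);p=s["tcp_pos"]; xa=np.degrees(np.arctan2(R[1,0],R[0,0]));print(p,xa,np.round(R,3).tolist(),np.round(s["joints"],1))
for r in plan(R,p,[.433,-.394,.012],(xa-184+180)%360-180,4): print(json.dumps(r))
E
```

```text
[ 0.42475411 -0.39385634  0.06270833] -175.87730476686596 [[-0.997, -0.071, -0.04], [-0.072, 0.997, 0.026], [0.038, 0.029, -0.999]] [-27.   28.1 -15.3  -0.4 -49.4 -58.7]
{"slide": [-0.1, -0.02, 0.5], "spin": 0.0}
{"slide": [-0.1, -0.02, 0.5], "spin": 0.0}
{"slide": [-0.1, -0.02, 0.51], "spin": 0.0}
{"slide": [-0.11, -0.03, 0.5], "spin": 0.0}
```

Call:
servo_tool(deltas=[{"slide":[-0.1,0,0.6],"spin":0},{"slide":[-0.1,0,0.6],"spin":0},{"slide":[-0.1,0,0.4],"spin":0},{"slide":[-0.05,0,0.15],"spin":0},{"slide":[0,0,0],"spin":0}])

```text
time_s: 5.6
tcp_pos: [0.4272, -0.3883, 0.0123]
ee_rot: [[-0.997, -0.066, -0.05], [-0.067, 0.997, 0.034], [0.047, 0.037, -0.998]]
wrist_force: [0.6, -0.4, -4.4]
gripper_width: 0.391
```

Call:
servo_tool(deltas=[{"slide":[0,-0.1,0.1],"spin":0},{"slide":[0,-0.1,0.05],"spin":0}])

```text
time_s: 5.8
tcp_pos: [0.4277, -0.3926, 0.0097]
ee_rot: [[-0.997, -0.067, -0.05], [-0.069, 0.997, 0.034], [0.047, 0.038, -0.998]]
wrist_force: [-0.5, 4.4, 2.7]
gripper_width: 0.385
```

Call:
servo_tool(deltas=[{"slide":[0,0,0],"spin":0},{"slide":[0,0,0],"spin":0},{"slide":[0,0,0],"spin":0},{"slide":[0,0,-0.1],"spin":0}], gripper=110)

```text
time_s: 6.2
tcp_pos: [0.4307, -0.3955, 0.0158]
ee_rot: [[-0.997, -0.068, -0.042], [-0.069, 0.997, 0.029], [0.04, 0.031, -0.999]]
wrist_force: [-0.0, 0.4, 0.0]
gripper_width: 0.557
```

Call:
servo_tool(deltas=[{"slide":[0,0,-0.4],"spin":0},{"slide":[0,0,-1],"spin":0},{"slide":[0,0,-1],"spin":0},{"slide":[0,0,-1],"spin":0},{"slide":[0,0,-1],"spin":0}], gripper=100)

```text
time_s: 6.7
tcp_pos: [0.4341, -0.3986, 0.1298]
ee_rot: [[-0.997, -0.068, -0.046], [-0.069, 0.997, 0.03], [0.044, 0.033, -0.998]]
wrist_force: [-0.0, 0.4, -0.8]
gripper_width: 0.609
```

```bash
python3 - <<'E'
from h import *
from station import optics
s=log(); print(s["gripper_width"],np.round(s["joints"],2),s["tcp_pos"],np.round(s["ee_rot"],3).tolist())
c=optics.capture("wrist"); cv2.imwrite("pics/w2.png",c["frame"][...,::-1]); 
c=optics.capture("side"); cv2.imwrite("pics/s2.png",c["frame"][...,::-1]); 
for l in open("log.txt"): 
  q,p,R=json.loads(l); print(np.round(q,2),np.round(p,4))
E
```

```text
0.6088278135496273 [-27.    24.73  -9.46  -0.38 -58.96 -58.87] [ 0.43413558 -0.39860421  0.12978162] [[-0.997, -0.068, -0.046], [-0.069, 0.997, 0.03], [0.044, 0.033, -0.998]]
[-15.58   4.12 -24.    -0.33 -62.24 -54.97] [ 0.3526 -0.2626  0.2179]
[   9.7    13.08  -33.25   -0.4   -43.46 -131.19] [ 0.4401 -0.0854  0.0985]
[   8.29   22.63  -39.17   -0.63  -27.82 -127.77] [ 0.4357 -0.0964  0.003 ]
[-16.85  20.62 -24.19  -0.48 -46.66 -79.56] [ 0.4226 -0.293   0.0847]
[-26.99  28.06 -15.27  -0.4  -49.38 -58.65] [ 0.4248 -0.3939  0.0627]
[-27.    24.73  -9.46  -0.38 -58.96 -58.87] [ 0.4341 -0.3986  0.1298]
```

View pics/s2.png

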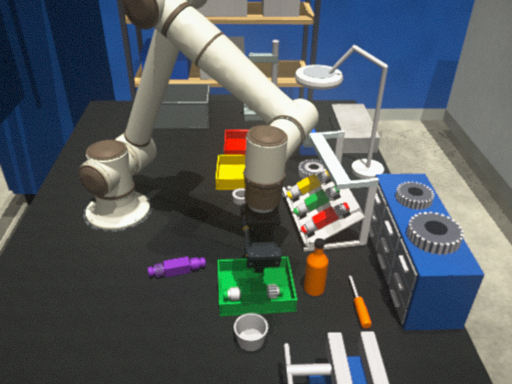

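```bash
cat > kin.py <<'E'
import numpy as np,json
from scipy.optimize import least_squares
from scipy.spatial.transform import Rotation as Ro
def E(a,d): return Ro.from_euler(a,d,degrees=True).as_matrix()
T0=np.array([[0,0,1.],[0,1,0],[-1,0,0]]).T  # placeholder
def fk(q,P,s4=1):
    h,L2,L3,e,dy,Lt,ax,a1=P
    Rb=E('z',q[0]); R2=Rb@E('y',q[1]); R3=Rb@E('y',q[1]-q[2]); R4=R3@E('x',s4*q[3]); R5=R4@E('y',-q[4])
    p=np.array([0,0,h])+Rb@[a1,0,0]+R2@[0,0,L2]+R3@[L3,0,e]+R5@[Lt,dy,ax]
    return p,R5
D=[([-55.371,22.042,.453,0,-68.411,-14.817],[.212,-.588,.223],None)]
D+=[tuple(json.loads(l)) for l in open("log.txt")]
E
python3 - <<'E'
from kin import *
for q,p,R in D[1:]:
    P,R5=fk(q,[0]*8); M=R5.T@np.array(R); print(np.round(M,2).tolist(),q[5])
for s in (1,-1):
    f=lambda P: np.concatenate([fk(q,list(P)+[0,0],s)[0]-p for q,p,_ in D])
    o=least_squares(f,[.3,.4,.45,0,.15,.3]);print(s,np.round(o.x,4),np.sqrt(np.mean(o.fun**2)), np.linalg.svd(o.jac)[1])
E
```

```text
[[0.01, -0.01, 1.0], [-0.57, 0.82, 0.01], [-0.82, -0.57, 0.0]] -54.97234671228941
[[-0.01, -0.01, 1.0], [0.67, 0.75, 0.01], [-0.75, 0.67, 0.0]] -131.19456008370275
[[-0.01, -0.01, 1.0], [0.63, 0.78, 0.01], [-0.78, 0.63, 0.0]] -127.76944132684481
[[0.0, -0.01, 1.0], [-0.17, 0.99, 0.01], [-0.99, -0.17, 0.0]] -79.56012271828
[[0.01, -0.01, 1.0], [-0.51, 0.86, 0.01], [-0.86, -0.51, 0.0]] -58.65414285105517
[[0.01, -0.01, 1.0], [-0.51, 0.86, 0.01], [-0.86, -0.51, 0.0]] -58.87345422624043
1 [ 0.1581  0.562   0.4238 -0.0032 -0.157   0.299 ] 0.0008275380042166544 [5.21553962 2.73502178 2.64541041 0.47817385 0.29923173 0.03763273]
-1 [ 0.1613  0.5647  0.422  -0.     -0.1598  0.3068] 8.99550389954485e-05 [5.21553962 2.73502179 2.64541041 0.47817386 0.29923173 0.03763273]
```

```bash
python3 - <<'E'
from h import *
from station import sense
t=pickle.load(open("pics/top0.pkl","rb"))
print("head",onz(t,152,117,.356),"postbase",onz(t,194.5,94,.02),"armtop",onz(t,174,45,.45), "cab", onz(t,273,90,.2),onz(t,273,114,0.1))
s=log();R=np.array(s["ee_rot"]);p=s["tcp_pos"]
r=plan(R,p,[.55,-.20,.35],-3.8,10)+plan(R@Ro.from_euler('z',-3.8,degrees=True).as_matrix(),[.55,-.20,.35],[.72,-.06,.45],0,7)
for x in r: print(json.dumps(x))
from kin import *
from scipy.optimize import least_squares
f=lambda P: np.concatenate([fk(q,list(P)+[0,0],-1)[0]-p for q,p,_ in D])
o=least_squares(f,[.3,.4,.45,0,.15,.3]);print(np.round(o.x,4));np.save("P.npy",o.x)
E
```

```text
head [0.66132371 0.28101962 0.356     ] postbase [0.8639296  0.21095278 0.02      ] armtop [0.84183897 0.19942565 0.45      ] cab [ 0.8070406  -0.08821817  0.2       ] [ 0.75571016 -0.09047119  0.1       ]
{"slide": [-0.48, 0.79, -0.86], "spin": -0.05}
{"slide": [-0.48, 0.79, -0.86], "spin": -0.05}
{"slide": [-0.49, 0.78, -0.87], "spin": -0.05}
{"slide": [-0.49, 0.78, -0.86], "spin": -0.05}
{"slide": [-0.5, 0.78, -0.87], "spin": -0.05}
{"slide": [-0.5, 0.78, -0.86], "spin": -0.05}
{"slide": [-0.51, 0.77, -0.87], "spin": -0.05}
{"slide": [-0.51, 0.77, -0.86], "spin": -0.05}
{"slide": [-0.52, 0.76, -0.87], "spin": -0.05}
{"slide": [-0.52, 0.76, -0.86], "spin": -0.05}
{"slide": [-1.05, 0.68, -0.59], "spin": 0.0}
{"slide": [-1.05, 0.68, -0.59], "spin": 0.0}
{"slide": [-1.05, 0.68, -0.59], "spin": 0.0}
{"slide": [-1.05, 0.68, -0.59], "spin": 0.0}
{"slide": [-1.05, 0.68, -0.59], "spin": 0.0}
{"slide": [-1.05, 0.67, -0.59], "spin": 0.0}
{"slide": [-1.05, 0.68, -0.58], "spin": 0.0}
[ 0.1615  0.5647  0.422  -0.     -0.1598  0.307 ]
```

Call:
servo_tool(deltas=[{"slide":[-0.48,0.79,-0.86],"spin":-0.05},{"slide":[-0.48,0.79,-0.86],"spin":-0.05},{"slide":[-0.48,0.79,-0.86],"spin":-0.05},{"slide":[-0.49,0.78,-0.86],"spin":-0.05},{"slide":[-0.49,0.78,-0.86],"spin":-0.05},{"slide":[-0.5,0.78,-0.86],"spin":-0.05},{"slide":[-0.5,0.78,-0.86],"spin":-0.05},{"slide":[-0.51,0.78,-0.86],"spin":-0.05},{"slide":[-0.52,0.76,-0.86],"spin":-0.05},{"slide":[-0.52,0.76,-0.86],"spin":-0.05}], gripper=0)

```text
time_s: 7.8
tcp_pos: [0.5479, -0.1931, 0.3558]
ee_rot: [[-0.99, -0.133, -0.045], [-0.135, 0.99, 0.03], [0.041, 0.035, -0.999]]
wrist_force: [1.3, -0.1, -0.1]
gripper_width: 1.001
```

Call:
servo_tool(deltas=[{"slide":[-1,0.65,-0.65],"spin":0},{"slide":[-1,0.65,-0.65],"spin":0},{"slide":[-1,0.65,-0.65],"spin":0},{"slide":[-1,0.65,-0.65],"spin":0},{"slide":[-1,0.65,-0.65],"spin":0},{"slide":[-1,0.65,-0.65],"spin":0},{"slide":[-1,0.65,-0.65],"spin":0}])

```text
time_s: 8.5
tcp_pos: [0.7119, -0.0544, 0.4759]
ee_rot: [[-0.99, -0.133, -0.041], [-0.135, 0.99, 0.029], [0.036, 0.035, -0.999]]
wrist_force: [2.0, 0.4, 0.6]
gripper_width: 1.0
```

```bash
python3 - <<'E'
from h import *
s=log();print(np.round(s["joints"],2),s["tcp_pos"],np.round(s["ee_rot"],3).tolist())
E
```

```text
[   7.68   34.07   56.23   -2.17 -114.22  -90.83] [ 0.71194724 -0.05444396  0.47593287] [[-0.99, -0.133, -0.041], [-0.135, 0.99, 0.029], [0.036, 0.035, -0.999]]
```

Call:
servo_tool(deltas=[{"slide":[-1,0,0],"spin":0},{"slide":[-1,0,0],"spin":0},{"slide":[-1,0,0],"spin":0},{"slide":[-1,0,0],"spin":0},{"slide":[-1,0,0],"spin":0}])

```text
time_s: 9.0
tcp_pos: [0.8006, -0.032, 0.4384]
ee_rot: [[-0.991, -0.136, -0.016], [-0.137, 0.99, 0.024], [0.013, 0.026, -1.0]]
wrist_force: [-0.2, 0.3, -0.5]
gripper_width: 0.996
```

```bash
python3 - <<'E'
from h import *
s=log();print(np.round(s["joints"],2),s["tcp_pos"],np.round(s["ee_rot"],3).tolist())
E
```

```text
[   8.63   49.23   80.59   -1.77 -122.07  -91.71] [ 0.80060922 -0.03196535  0.43842383] [[-0.991, -0.136, -0.016], [-0.137, 0.99, 0.024], [0.013, 0.026, -1.0]]
```

Call:
servo_tool(deltas=[{"slide":[-1,0,-1],"spin":0},{"slide":[-1,0,-1],"spin":0},{"slide":[-1,0,-1],"spin":0},{"slide":[-1,0,-1],"spin":0}])

```text
time_s: 9.4
tcp_pos: [0.8044, -0.0163, 0.4713]
ee_rot: [[-0.988, -0.136, 0.071], [-0.135, 0.991, 0.017], [-0.073, 0.007, -0.997]]
wrist_force: [-0.3, 0.0, 0.4]
gripper_width: 0.999
```

```bash
python3 - <<'E'
from h import *
s=log();print(np.round(s["joints"],2),s["tcp_pos"],np.round(s["ee_rot"],3).tolist())
E
```

```text
[  10.22   47.16   80.66   -0.24 -119.3   -92.57] [ 0.80442432 -0.01625851  0.47126731] [[-0.988, -0.136, 0.071], [-0.135, 0.991, 0.017], [-0.073, 0.007, -0.997]]
```

Call:
servo_tool(deltas=[{"slide":[-1,-0.2,-1],"spin":0},{"slide":[-1,-0.2,-1],"spin":0},{"slide":[-1,-0.2,-1],"spin":0},{"slide":[-1,-0.2,-1],"spin":0},{"slide":[-1,-0.2,-1],"spin":0},{"slide":[-1,-0.2,-1],"spin":0}])

```text
time_s: 10.0
tcp_pos: [0.7992, -0.0241, 0.5365]
ee_rot: [[-0.968, -0.131, 0.216], [-0.133, 0.991, 0.006], [-0.215, -0.023, -0.976]]
wrist_force: [-0.0, -0.3, 0.2]
gripper_width: 1.006
```

```bash
python3 - <<'E'
from h import *
s=log();print(np.round(s["joints"],2),s["tcp_pos"],np.round(s["ee_rot"],3).tolist())
E
```

```text
[  10.55   43.01   80.61    2.15 -115.26  -91.77] [ 0.7992054  -0.02413674  0.53651348] [[-0.968, -0.131, 0.216], [-0.133, 0.991, 0.006], [-0.215, -0.023, -0.976]]
```

Call:
servo_tool(deltas=[{"slide":[-1,0.4,-1],"spin":0},{"slide":[-1,0.4,-1],"spin":0},{"slide":[-1,0.4,-1],"spin":0},{"slide":[-1,0.4,-1],"spin":0}])

```text
time_s: 10.4
tcp_pos: [0.7868, 0.0305, 0.5827]
ee_rot: [[-0.946, -0.125, 0.298], [-0.13, 0.991, 0.0], [-0.296, -0.038, -0.955]]
wrist_force: [-0.1, 1.5, 0.4]
gripper_width: 1.003
```

```bash
python3 - <<'E'
from h import *
s=log();print(np.round(s["joints"],2),s["tcp_pos"],np.round(s["ee_rot"],3).tolist())
E
```

```text
[  15.72   40.27   80.6     5.03 -113.5   -95.54] [0.78683082 0.03048893 0.58271313] [[-0.946, -0.125, 0.298], [-0.13, 0.991, 0.0], [-0.296, -0.038, -0.955]]
```

Call:
servo_tool(deltas=[{"slide":[-1,-0.6,-1],"spin":0},{"slide":[-1,-0.6,-1],"spin":0},{"slide":[-1,-0.6,-1],"spin":0},{"slide":[-1,-0.6,-1],"spin":0}])

```text
time_s: 10.8
tcp_pos: [0.775, -0.0114, 0.6287]
ee_rot: [[-0.914, -0.126, 0.385], [-0.137, 0.991, -0.003], [-0.381, -0.056, -0.923]]
wrist_force: [-0.2, 0.2, 0.2]
gripper_width: 1.001
```

```bash
python3 - <<'E'
from h import *
s=log();print(np.round(s["joints"],2),s["tcp_pos"],np.round(s["ee_rot"],3).tolist())
E
```

```text
[  13.09   37.21   80.6     5.55 -111.22  -92.21] [ 0.77497008 -0.01141343  0.62867602] [[-0.914, -0.126, 0.385], [-0.137, 0.991, -0.003], [-0.381, -0.056, -0.923]]
```

```bash
cat >> h.py <<'E'
O=np.array([.643,-.0595,0]);_a=np.radians(7.8);RR=Ro.from_euler('z',7.8,degrees=True).as_matrix()
U=RR@[np.cos(np.pi/6),0,.5]; N=RR@[-.5,0,np.cos(np.pi/6)]
def grasp(y,R,down=.010,up=.008,back=0):
    C=O+RR@[-.008,y,.075]; G=C-down*U+up*N; z=np.array(R)[:,2]; return G+(.0187-back)*z
def show(rows):
    for r in rows: print(json.dumps(r))
E
python3 - <<'E'
from h import *
s=log();R=np.array(s["ee_rot"]);p=s["tcp_pos"]
T=grasp(-.09,R,back=.12);print(T,grasp(-.09,R)); t=pickle.load(open("pics/top0.pkl","rb")); print("bottle",onz(t,350,153,.17))
show(plan(R,p,[.55,-.13,.30],0,14)); print(); show(plan(R,[.55,-.13,.30],T,0,4))
E
```

```text
[ 0.59573867 -0.15116223  0.17041659] [ 0.64194593 -0.15152826  0.05967023]
bottle [ 0.59296824 -0.35143794  0.17      ]
{"slide": [0.99, -0.2, 0.62], "spin": 0.0}
{"slide": [0.99, -0.2, 0.62], "spin": 0.0}
{"slide": [0.99, -0.2, 0.62], "spin": 0.0}
{"slide": [0.99, -0.2, 0.62], "spin": 0.0}
{"slide": [0.99, -0.2, 0.62], "spin": 0.0}
{"slide": [0.99, -0.2, 0.62], "spin": 0.0}
{"slide": [0.99, -0.2, 0.62], "spin": 0.0}
{"slide": [0.99, -0.21, 0.62], "spin": 0.0}
{"slide": [0.99, -0.2, 0.62], "spin": 0.0}
{"slide": [1.0, -0.21, 0.62], "spin": 0.0}
{"slide": [0.99, -0.2, 0.62], "spin": 0.0}
{"slide": [1.0, -0.21, 0.62], "spin": 0.0}
{"slide": [0.99, -0.2, 0.62], "spin": 0.0}
{"slide": [1.0, -0.21, 0.62], "spin": 0.0}

{"slide": [0.1, -0.19, 1.37], "spin": 0.0}
{"slide": [0.11, -0.2, 1.37], "spin": 0.0}
{"slide": [0.1, -0.19, 1.38], "spin": 0.0}
{"slide": [0.11, -0.2, 1.37], "spin": 0.0}
```

Call:
servo_tool(deltas=[{"slide":[1,-0.2,0.62],"spin":0},{"slide":[1,-0.2,0.62],"spin":0},{"slide":[1,-0.2,0.62],"spin":0},{"slide":[1,-0.2,0.62],"spin":0},{"slide":[1,-0.2,0.62],"spin":0},{"slide":[1,-0.2,0.62],"spin":0},{"slide":[1,-0.2,0.62],"spin":0},{"slide":[1,-0.2,0.62],"spin":0},{"slide":[1,-0.2,0.62],"spin":0},{"slide":[1,-0.2,0.62],"spin":0}])

```text
time_s: 11.8
tcp_pos: [0.6179, -0.1072, 0.4096]
ee_rot: [[-0.904, -0.108, 0.414], [-0.123, 0.992, -0.009], [-0.41, -0.059, -0.91]]
wrist_force: [0.5, 0.3, -0.6]
gripper_width: 0.997
```

```bash
python3 - <<'E'
from h import *
s=log();R=np.array(s["ee_rot"]);p=s["tcp_pos"];print(np.round(s["joints"],2),p,np.round(R,3).tolist())
T=grasp(-.09,R,back=.14);print(T)
show(plan(R,p,[.56,-.14,.29],0,4)); print(); show(plan(R,[.56,-.14,.29],T,0,4))
E
```

```text
[  6.52   5.64  -0.42   3.71 -59.74 -90.76] [ 0.61786687 -0.10718121  0.40956943] [[-0.904, -0.108, 0.414], [-0.123, 0.992, -0.009], [-0.41, -0.059, -0.91]]
[ 0.58454381 -0.1503739   0.18734694]
{"slide": [1.05, -0.19, 0.85], "spin": 0.0}
{"slide": [1.05, -0.19, 0.85], "spin": 0.0}
{"slide": [1.06, -0.2, 0.85], "spin": 0.0}
{"slide": [1.05, -0.19, 0.86], "spin": 0.0}

{"slide": [0.21, -0.07, 1.04], "spin": 0.0}
{"slide": [0.21, -0.07, 1.04], "spin": 0.0}
{"slide": [0.21, -0.07, 1.03], "spin": 0.0}
{"slide": [0.22, -0.07, 1.04], "spin": 0.0}
```

Call:
servo_tool(deltas=[{"slide":[1,-0.22,0.85],"spin":-0.1},{"slide":[1,-0.22,0.85],"spin":-0.1},{"slide":[1,-0.22,0.85],"spin":0},{"slide":[1,-0.22,0.85],"spin":0},{"slide":[0.3,-0.1,0.9],"spin":0},{"slide":[0.2,-0.1,0.6],"spin":0}])

```text
time_s: 12.4
tcp_pos: [0.5622, -0.1605, 0.2531]
ee_rot: [[-0.897, -0.123, 0.424], [-0.143, 0.99, -0.014], [-0.418, -0.073, -0.906]]
wrist_force: [0.3, 0.4, -0.2]
gripper_width: 1.006
```

```bash
python3 - <<'E'
from h import *
from station import optics
s=log();R=np.array(s["ee_rot"]);p=s["tcp_pos"];print(np.round(s["joints"],2),p,np.round(R,3).tolist())
for b in (.06,0):
  T=grasp(-.09,R,back=b);print(b,T,R.T@(T-p)/.025)
c=optics.capture("wrist"); cv2.imwrite("pics/w3.png",c["frame"][...,::-1]); pickle.dump(c,open("pics/w3.pkl","wb"))
C=O+RR@[-.008,-.09,.075]
print([proj(c,C+U*a/1000+N*.017+RR@[0,b/1000,0]).round(1).tolist() for a in(-35,35) for b in (-17,17)])
E
```

```text
[  0.47   5.63 -22.1    1.66 -37.19 -83.54] [ 0.5621696  -0.16053339  0.25306192] [[-0.897, -0.123, 0.424], [-0.143, 0.99, -0.014], [-0.418, -0.073, -0.906]]
0.06 [ 0.61723245 -0.15088917  0.11432675] [0.28801712 0.51613099 5.95369271]
0 [ 0.64267485 -0.15173477  0.05999472] [0.28801712 0.51613099 8.35369271]
[[251.9, 140.2], [281.3, 141.0], [250.4, 199.0], [278.7, 200.2]]
```

View pics/w3.png

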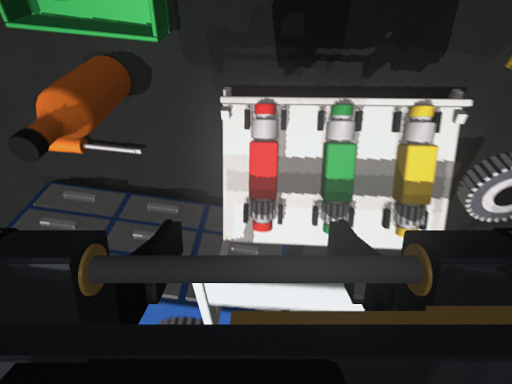

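Call:
servo_tool(deltas=[{"slide":[0.1,0.16,1],"spin":0},{"slide":[0.1,0.16,1],"spin":0},{"slide":[0.1,0.16,1],"spin":0},{"slide":[0,0,1],"spin":0},{"slide":[0,0,1],"spin":0},{"slide":[0,0,0.7],"spin":0},{"slide":[0,0,0.3],"spin":0}])

```text
time_s: 13.15
tcp_pos: [0.621, -0.1586, 0.1163]
ee_rot: [[-0.893, -0.114, 0.436], [-0.137, 0.99, -0.02], [-0.429, -0.077, -0.9]]
wrist_force: [0.1, 0.6, 0.6]
gripper_width: 0.998
```

```bash
python3 - <<'E'
from h import *
from station import optics
s=log();R=np.array(s["ee_rot"]);p=s["tcp_pos"];print(np.round(s["joints"],2),p,np.round(R,3).tolist())
for b in (.06,0):
  T=grasp(-.09,R,back=b);print(b,T,R.T@(T-p)/.025)
c=optics.capture("wrist"); cv2.imwrite("pics/w4.png",c["frame"][...,::-1]); pickle.dump(c,open("pics/w4.pkl","wb"))
c=optics.capture("side"); cv2.imwrite("pics/s4.png",c["frame"][...,::-1])
E
```

```text
[  0.77  19.58 -27.77   5.02 -16.88 -87.65] [ 0.62104467 -0.15862834  0.116338  ] [[-0.893, -0.114, 0.436], [-0.137, 0.99, -0.02], [-0.429, -0.077, -0.9]]
0.06 [ 0.61674323 -0.15066401  0.11408953] [ 1.48716355e-01  3.42147698e-01 -2.97850613e-04]
0 [ 0.64289636 -0.15183672  0.06010213] [0.14871635 0.3421477  2.39970215]
```

View pics/w4.png

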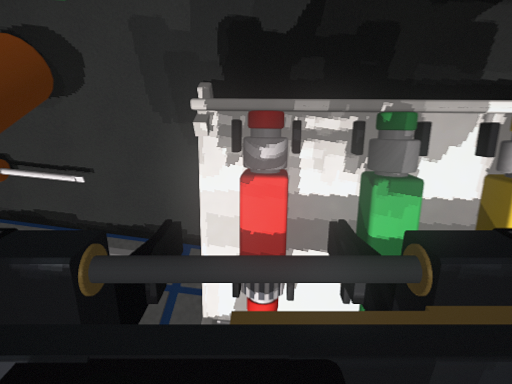

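View pics/s4.png

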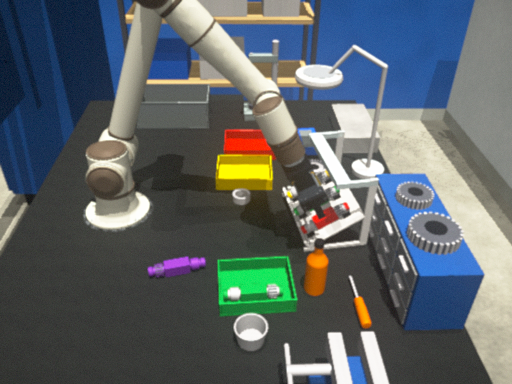

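Call:
servo_tool(deltas=[{"slide":[0.08,0.15,0.8],"spin":0},{"slide":[0.05,0.12,0.7],"spin":0},{"slide":[0,0,0.4],"spin":0},{"slide":[0,0,0.1],"spin":0}])

```text
time_s: 13.65
tcp_pos: [0.6427, -0.1544, 0.0765]
ee_rot: [[-0.887, -0.113, 0.447], [-0.136, 0.99, -0.021], [-0.441, -0.079, -0.894]]
wrist_force: [-0.9, -1.0, -0.1]
gripper_width: 1.003
```

```bash
python3 - <<'E'
from h import *
s=log();R=np.array(s["ee_rot"]);p=s["tcp_pos"];print(np.round(s["joints"],2),p,np.round(R,3).tolist(),s["wrist_force"])
T=grasp(-.09,R);print(T,R.T@(T-p)/.025)
E
```

```text
[  1.06  24.3  -29.67   9.93  -9.64 -92.9 ] [ 0.64272562 -0.15438568  0.07654509] [[-0.887, -0.113, 0.447], [-0.136, 0.99, -0.021], [-0.441, -0.079, -0.894]] [-0.91577093 -0.97743009 -0.13831189]
[ 0.64310695 -0.15185627  0.06020623] [0.260588   0.15028663 0.58916083]
```

Call:
servo_tool(deltas=[{"slide":[0.13,0.05,0.3],"spin":0},{"slide":[0.1,0.05,0.2],"spin":0}], gripper=60)

```text
time_s: 13.85
tcp_pos: [0.6446, -0.1549, 0.0664]
ee_rot: [[-0.887, -0.116, 0.446], [-0.137, 0.991, -0.015], [-0.44, -0.074, -0.895]]
wrist_force: [0.2, -0.1, -0.5]
gripper_width: 0.893
```

```bash
python3 - <<'E'
from h import *
s=log();R=np.array(s["ee_rot"]);p=s["tcp_pos"];print(np.round(s["joints"],2),p,np.round(R,3).tolist(),s["wrist_force"])
T=grasp(-.09,R);print(T,R.T@(T-p)/.025)
E
```

```text
[  0.89  25.39 -28.97   7.7   -9.23 -90.55] [ 0.64461132 -0.15490686  0.06641743] [[-0.887, -0.116, 0.446], [-0.137, 0.991, -0.015], [-0.44, -0.074, -0.895]] [ 0.21097983 -0.08092278 -0.45289732]
[ 0.64309203 -0.15174271  0.06019654] [0.14624677 0.15076791 0.19368055]
```

Call:
servo_tool(deltas=[{"slide":[0.12,0.1,0.2],"spin":0},{"slide":[0.05,0.05,0.08],"spin":0}])

```text
time_s: 14.05
tcp_pos: [0.6448, -0.1534, 0.06]
ee_rot: [[-0.888, -0.118, 0.445], [-0.136, 0.991, -0.009], [-0.439, -0.068, -0.896]]
wrist_force: [0.2, -0.2, 0.4]
gripper_width: 0.789
```

Call:
servo_tool(deltas=[{"slide":[0,0,0],"spin":0},{"slide":[0,0,0],"spin":0},{"slide":[0,0,0],"spin":0},{"slide":[0,0,0],"spin":0},{"slide":[0,0,0],"spin":0},{"slide":[0,0,0],"spin":0}], gripper=255)

```text
time_s: 14.65
tcp_pos: [0.6449, -0.1532, 0.0606]
ee_rot: [[-0.888, -0.118, 0.445], [-0.136, 0.991, -0.009], [-0.44, -0.068, -0.895]]
wrist_force: [-0.4, -0.6, 0.2]
gripper_width: 0.401
```

```bash
python3 - <<'E'
from h import *
s=log();R=np.array(s["ee_rot"]);p=s["tcp_pos"];print(np.round(s["joints"],2),p,np.round(R,3).tolist(),s["wrist_force"])
T=grasp(-.09,R);print(T,R.T@(T-p)/.025)
E
```

```text
[  0.95  25.95 -28.43   5.76  -9.25 -88.73] [ 0.64488166 -0.15321949  0.060619  ] [[-0.888, -0.118, 0.445], [-0.136, 0.991, -0.009], [-0.44, -0.068, -0.895]] [-0.44919441 -0.63448494  0.20992786]
[ 0.64306938 -0.15163413  0.06018386] [ 0.06339167  0.07255204 -0.01723544]
```

Call:
servo_tool(deltas=[{"slide":[0,0,0],"spin":0},{"slide":[0,0,-0.2],"spin":0},{"slide":[0,0,-0.6],"spin":0},{"slide":[0,0,-0.8],"spin":0}])

```text
time_s: 15.05
tcp_pos: [0.6232, -0.1527, 0.0926]
ee_rot: [[-0.893, -0.118, 0.435], [-0.135, 0.991, -0.009], [-0.43, -0.066, -0.901]]
wrist_force: [-0.8, 0.9, -4.9]
gripper_width: 0.396
```

```bash
python3 - <<'E'
from h import *
from station import optics
s=log();R=np.array(s["ee_rot"]);p=s["tcp_pos"];print(np.round(s["joints"],2),p,np.round(R,3).tolist(),s["wrist_force"],s["gripper_width"])
T=grasp(-.09,R);print(T,R.T@(T-p)/.025)
c=optics.capture("wrist"); cv2.imwrite("pics/w5.png",c["frame"][...,::-1])
E
```

```text
[  1.1   21.67 -28.53   3.97 -14.1  -87.07] [ 0.62320806 -0.15267852  0.09262762] [[-0.893, -0.118, 0.435], [-0.135, 0.991, -0.009], [-0.43, -0.066, -0.901]] [-0.83522723  0.8717752  -4.92635388] 0.3955122901732366
[ 0.6428706  -0.15163084  0.06008647] [-0.14887382  0.03503573  1.5136817 ]
```

View pics/w5.png

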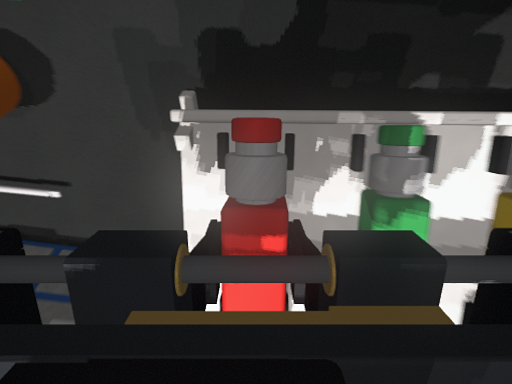

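```bash
cat > ik.py <<'E'
from kin import *
P=list(np.load("P.npy"))+[0,0]
lo=np.array([-179.83,-69.29,-61.27,-181.25,-171.15,-177.46]);hi=np.array([179.83,118.12,80.66,117.63,-9.14,177.46])
def fkt(q):
    p,R5=fk(q,P,-1); c,s=np.cos(np.radians(q[5])),np.sin(np.radians(q[5]))
    return p,R5@np.array([[0,0,1],[-c,-s,0],[s,-c,0]])
def ik(p,R,q0):
    def f(q):
        a,B=fkt(q); return np.concatenate([(a-p)*5,Ro.from_matrix(B.T@R).as_rotvec()])
    o=least_squares(f,np.clip(q0,lo+.01,hi-.01),bounds=(lo,hi)); return o.x,np.abs(o.fun).max()
E
python3 - <<'E'
from h import *
from ik import *
from station import sense
s=sense();R=np.array(s["ee_rot"]);q=np.array(s["joints"]);p=np.array(s["tcp_pos"])
a,B=fkt(q);print(np.abs(a-p).max(),np.abs(B-R).max())
for w in ([.54,-.12,.16],[.46,.0,.22],[.44,.12,.22],[.438,.25,.22],[.438,.378,.20],[.438,.378,.10],[.438,.378,.03]):
    q,e=ik(np.array(w),R,q);print(w,np.round(q,1),round(e,4))
E
```

```text
0.00023432432294967498 3.3306690738754696e-16
[0.54, -0.12, 0.16] [  5.8   8.  -37.9   9.6 -18.4 -96.6] 0.0
[0.46, 0.0, 0.22] [  26.7   -7.3  -48.6   26.1  -27.8 -130. ] 0.0
[0.44, 0.12, 0.22] [  45.    -6.7  -50.9   36.2  -32.3 -156. ] 0.0
[0.438, 0.25, 0.22] [  58.2    0.7  -44.7   38.7  -37.2 -170.4] 0.0
[0.438, 0.378, 0.2] [  66.    11.2  -35.3   38.5  -39.6 -177.5] 0.009
[0.438, 0.378, 0.1] [  62.8   19.   -38.7   39.3  -29.6 -177.5] 0.1043
[0.438, 0.378, 0.03] [  60.9   25.5  -39.4   39.6  -23.8 -177.5] 0.1755
```

```bash
python3 - <<'E'
from h import *
from ik import *
from station import sense
s=sense();R=np.array(s["ee_rot"]);q=np.array(s["joints"]);p=np.array(s["tcp_pos"])
show(plan(R,p,[.50,-.12,.19],0,6))
p1=np.array([.50,-.12,.19]); z=R[:,2]
R2=R@E('z',-171); print(np.round(R2,3).tolist())
for k,w in enumerate(([.50,-.12,.19],[.47,.0,.22],[.45,.12,.22],[.45,.25,.22],[.4525,.378,.20],[.4525,.378,.10],[.4525,.378,.03])):
    q,e=ik(np.array(w),R@E('z',-171*min(k,4)/4),q);print(w,np.round(q,1),round(e,4))
E
```

```text
{"slide": [0.43, 0.27, -0.92], "spin": 0.0}
{"slide": [0.43, 0.27, -0.92], "spin": 0.0}
{"slide": [0.43, 0.27, -0.93], "spin": 0.0}
{"slide": [0.44, 0.27, -0.92], "spin": 0.0}
{"slide": [0.43, 0.27, -0.93], "spin": 0.0}
{"slide": [0.44, 0.28, -0.92], "spin": 0.0}
[[0.898, -0.023, 0.439], [-0.022, -1.0, -0.009], [0.439, -0.002, -0.898]]
[0.5, -0.12, 0.19] [  6.5   1.7 -39.5   8.5 -23.2 -95.9] 0.0
[0.47, 0.0, 0.22] [ 25.9  -6.  -47.5  25.7 -27.4 -86.2] 0.0
[0.45, 0.12, 0.22] [ 43.7  -5.6 -49.9  36.1 -31.7 -69.3] 0.0
[0.45, 0.25, 0.22] [ 56.7   1.7 -43.7  38.6 -36.5 -40.7] 0.0
[0.4525, 0.378, 0.2] [ 64.5  12.  -34.9  39.7 -38.8  -6.3] 0.0
[0.4525, 0.378, 0.1] [ 58.1  18.7 -46.2  64.7 -24.6 -29.2] 0.0
[0.4525, 0.378, 0.03] [ 47.   24.7 -50.6  99.9 -19.4 -55.7] 0.0
```

Call:
servo_tool(deltas=[{"slide":[1,0.2,-0.4],"spin":0},{"slide":[1,0.2,-0.4],"spin":0},{"slide":[0.6,0.3,-1],"spin":0},{"slide":[0,0.3,-1],"spin":0},{"slide":[0,0.3,-1],"spin":0},{"slide":[0,0.3,-1],"spin":0}])

```text
time_s: 15.7
tcp_pos: [0.4941, -0.1221, 0.1699]
ee_rot: [[-0.901, -0.113, 0.419], [-0.13, 0.991, -0.012], [-0.414, -0.065, -0.908]]
wrist_force: [0.5, -0.5, -4.1]
gripper_width: 0.393
```

```bash
python3 - <<'E'
from h import *
from ik import *
s=log();R=np.array(s["ee_rot"]);q=np.array(s["joints"]);p=np.array(s["tcp_pos"]);print(p,np.round(q,1),np.round(R,3).tolist(),s["wrist_force"])
show(plan(R,p,[.45,.378,.20],-168,22))
E
```

```text
[ 0.49412509 -0.12209234  0.16988107] [  6.3   3.1 -41.2   9.1 -21.3 -96.7] [[-0.901, -0.113, 0.419], [-0.13, 0.991, -0.012], [-0.414, -0.065, -0.908]] [ 0.53628396 -0.45470543 -4.07314708]
{"slide": [-0.07, 0.91, -0.09], "spin": -0.95}
{"slide": [-0.19, 0.89, -0.09], "spin": -0.95}
{"slide": [-0.3, 0.86, -0.09], "spin": -0.95}
{"slide": [-0.41, 0.81, -0.09], "spin": -0.95}
{"slide": [-0.52, 0.75, -0.09], "spin": -0.95}
{"slide": [-0.61, 0.67, -0.1], "spin": -0.95}
{"slide": [-0.7, 0.59, -0.09], "spin": -0.95}
{"slide": [-0.77, 0.49, -0.1], "spin": -0.95}
{"slide": [-0.82, 0.38, -0.09], "spin": -0.95}
{"slide": [-0.87, 0.27, -0.1], "spin": -0.95}
{"slide": [-0.9, 0.15, -0.09], "spin": -0.95}
{"slide": [-0.91, 0.03, -0.1], "spin": -0.95}
{"slide": [-0.9, -0.09, -0.09], "spin": -0.95}
{"slide": [-0.89, -0.21, -0.1], "spin": -0.95}
{"slide": [-0.85, -0.32, -0.09], "spin": -0.95}
{"slide": [-0.8, -0.43, -0.1], "spin": -0.95}
{"slide": [-0.74, -0.53, -0.09], "spin": -0.95}
{"slide": [-0.66, -0.62, -0.1], "spin": -0.95}
{"slide": [-0.57, -0.71, -0.09], "spin": -0.95}
{"slide": [-0.47, -0.78, -0.1], "spin": -0.95}
{"slide": [-0.37, -0.83, -0.09], "spin": -0.95}
{"slide": [-0.25, -0.87, -0.1], "spin": -0.95}
```

Call:
servo_tool(deltas=[{"slide":[-0.07,0.9,-0.2],"spin":-0.95},{"slide":[-0.19,0.89,-0.2],"spin":-0.95},{"slide":[-0.3,0.86,-0.2],"spin":-0.95},{"slide":[-0.41,0.81,-0.1],"spin":-0.95},{"slide":[-0.52,0.75,-0.1],"spin":-0.95},{"slide":[-0.61,0.67,-0.1],"spin":-0.95},{"slide":[-0.7,0.59,-0.1],"spin":-0.95},{"slide":[-0.77,0.49,-0.1],"spin":-0.95},{"slide":[-0.82,0.38,-0.1],"spin":-0.95},{"slide":[-0.87,0.27,-0.1],"spin":-0.95}])

```text
time_s: 16.7
tcp_pos: [0.4515, 0.1037, 0.1909]
ee_rot: [[-0.073, -0.907, 0.415], [-0.997, 0.071, -0.02], [-0.012, -0.415, -0.91]]
wrist_force: [0.6, 1.0, -4.5]
gripper_width: 0.391
```

```bash
python3 - <<'E'
from h import *
from ik import *
s=log();R=np.array(s["ee_rot"]);q=np.array(s["joints"]);p=np.array(s["tcp_pos"]);print(p,np.round(q,1),np.round(R,3).tolist(),s["wrist_force"],s["gripper_width"])
# level-jaw spin
z=R[:,2]; x=np.array([z[0],z[1],0]); x=x/np.linalg.norm(x); x=x-z*(x@z); x/=np.linalg.norm(x)
sp=np.degrees(np.arctan2(x@R[:,1],x@R[:,0]));print(sp)
show(plan(R,p,[.45,.378,.20],sp if sp<0 else sp-360,12))
E
```

```text
[0.45151756 0.10374405 0.19090251] [ 40.3  -3.2 -52.4  37.9 -27.5 -76.5] [[-0.073, -0.907, 0.415], [-0.997, 0.071, -0.02], [-0.012, -0.415, -0.91]] [ 0.60768528  0.95600873 -4.48028802] 0.3914905249142545
-91.63217416587312
{"slide": [-0.91, 0.06, -0.05], "spin": -0.95}
{"slide": [-0.91, -0.06, -0.05], "spin": -0.95}
{"slide": [-0.89, -0.18, -0.05], "spin": -0.95}
{"slide": [-0.86, -0.3, -0.05], "spin": -0.95}
{"slide": [-0.82, -0.41, -0.05], "spin": -0.95}
{"slide": [-0.75, -0.52, -0.05], "spin": -0.95}
{"slide": [-0.68, -0.61, -0.05], "spin": -0.95}
{"slide": [-0.59, -0.7, -0.04], "spin": -0.95}
{"slide": [-0.49, -0.77, -0.05], "spin": -0.95}
{"slide": [-0.39, -0.83, -0.04], "spin": -0.95}
{"slide": [-0.28, -0.87, -0.05], "spin": -0.95}
{"slide": [-0.16, -0.9, -0.04], "spin": -0.95}
```

Call:
servo_tool(deltas=[{"slide":[-0.91,0.06,-0.05],"spin":-0.95},{"slide":[-0.91,-0.06,-0.05],"spin":-0.95},{"slide":[-0.89,-0.18,-0.05],"spin":-0.95},{"slide":[-0.86,-0.3,-0.05],"spin":-0.95},{"slide":[-0.82,-0.41,-0.05],"spin":-0.95},{"slide":[-0.75,-0.52,-0.05],"spin":-0.95},{"slide":[-0.68,-0.61,0],"spin":-0.95},{"slide":[-0.59,-0.7,0],"spin":-0.95},{"slide":[-0.49,-0.77,0],"spin":-0.95},{"slide":[-0.39,-0.83,0],"spin":-0.95}])

```text
time_s: 17.7
tcp_pos: [0.4377, 0.3304, 0.1891]
ee_rot: [[0.879, -0.248, 0.408], [-0.261, -0.965, -0.024], [0.399, -0.085, -0.913]]
wrist_force: [0.2, -0.1, -4.3]
gripper_width: 0.388
```

```bash
cat >> h.py <<'E'
def levspin(R,flip):
    z=R[:,2]; x=np.array([z[0],z[1],0]); x=x/np.linalg.norm(x)*(1 if flip else -1); x=x-z*(x@z); x/=np.linalg.norm(x)
    return np.degrees(np.arctan2(x@R[:,1],x@R[:,0]))
E
python3 - <<'E'
from h import *
from ik import *
s=log();R=np.array(s["ee_rot"]);q=np.array(s["joints"]);p=np.array(s["tcp_pos"]);print(p,np.round(q,1),np.round(R,3).tolist(),s["wrist_force"],s["gripper_width"])
sp=levspin(R,1);print(sp)
show(plan(R,p,[.4525,.378,.12],sp,4))
E
```

```text
[0.43773313 0.33041365 0.18913134] [ 63.2   9.1 -39.2  37.6 -37.9 -17.8] [[0.879, -0.248, 0.408], [-0.261, -0.965, -0.024], [0.399, -0.085, -0.913]] [ 0.21414336 -0.05305426 -4.34376236] 0.38831940985851193
-12.037036513511495
{"slide": [-0.27, -0.44, 0.68], "spin": -0.38}
{"slide": [-0.25, -0.45, 0.68], "spin": -0.38}
{"slide": [-0.22, -0.46, 0.68], "spin": -0.38}
{"slide": [-0.2, -0.47, 0.68], "spin": -0.38}
```

Call:
servo_tool(deltas=[{"slide":[-0.27,-0.44,0.68],"spin":-0.38},{"slide":[-0.25,-0.45,0.68],"spin":-0.38},{"slide":[-0.22,-0.46,0.68],"spin":-0.38},{"slide":[-0.2,-0.47,0.68],"spin":-0.38}])

```text
time_s: 18.1
tcp_pos: [0.451, 0.3821, 0.1206]
ee_rot: [[0.912, -0.044, 0.409], [-0.042, -0.999, -0.015], [0.409, -0.003, -0.913]]
wrist_force: [0.1, 0.2, -4.5]
gripper_width: 0.393
```

```bash
python3 - <<'E'
from h import *
from station import optics
s=log();R=np.array(s["ee_rot"]);q=np.array(s["joints"]);p=np.array(s["tcp_pos"]);print(p,np.round(q,1),np.round(R,3).tolist(),s["wrist_force"],s["gripper_width"])
sp=levspin(R,1);print(sp)
show(plan(R,p,[.4525,.378,.065],sp,4))
c=optics.capture("top"); cv2.imwrite("pics/t6.png",cv2.resize(c["frame"][140:260,80:240,::-1],None,fx=5,fy=5))
E
```

```text
[0.4509951  0.38208673 0.12063538] [ 61.9  17.8 -40.9  48.9 -29.2 -17.4] [[0.912, -0.044, 0.409], [-0.042, -0.999, -0.015], [0.409, -0.003, -0.913]] [ 0.10821674  0.23451544 -4.51107556] 0.3928116326008485
-0.4104707907090122
{"slide": [-0.21, 0.04, 0.51], "spin": -0.01}
{"slide": [-0.21, 0.04, 0.52], "spin": -0.01}
{"slide": [-0.21, 0.04, 0.51], "spin": -0.01}
{"slide": [-0.22, 0.05, 0.52], "spin": -0.01}
```

View pics/t6.png

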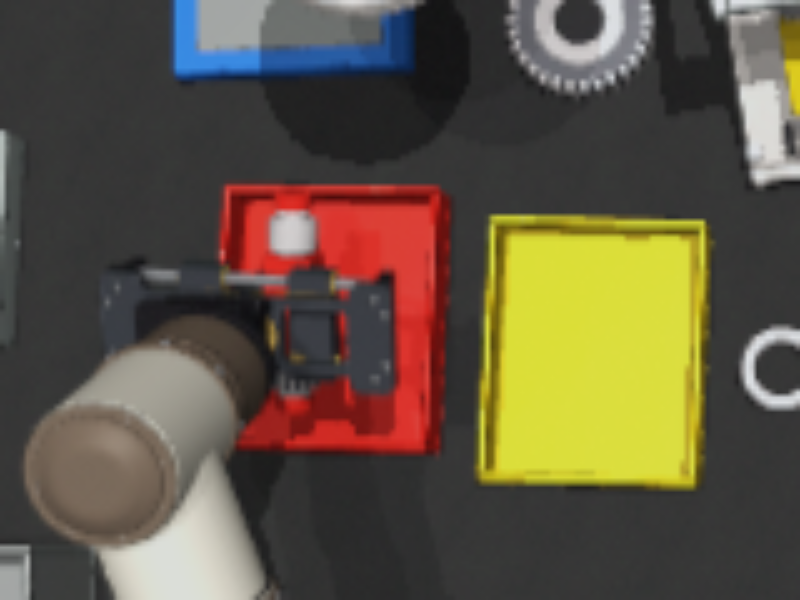

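Call:
servo_tool(deltas=[{"slide":[-0.25,0.1,0.55],"spin":0},{"slide":[-0.25,0.1,0.55],"spin":0},{"slide":[-0.25,0.1,0.5],"spin":0},{"slide":[-0.25,0.1,0.5],"spin":0},{"slide":[-0.1,0,0.2],"spin":0}])

```text
time_s: 18.65
tcp_pos: [0.4459, 0.3719, 0.0519]
ee_rot: [[0.914, -0.041, 0.404], [-0.038, -0.999, -0.015], [0.404, -0.002, -0.915]]
wrist_force: [-0.6, -0.5, -3.5]
gripper_width: 0.391
```

```bash
python3 - <<'E'
from h import *
from station import optics
s=log();R=np.array(s["ee_rot"]);q=np.array(s["joints"]);p=np.array(s["tcp_pos"]);print(p,np.round(q,1),np.round(R,3).tolist(),s["wrist_force"],s["gripper_width"])
print(R.T@[0,0,-.01]/.025, R.T@[0.01,0,0]/.025)
c=optics.capture("side"); cv2.imwrite("pics/s6.png",cv2.resize(c["frame"][90:210,190:320,::-1],None,fx=5,fy=5))
E
```

```text
[0.44592899 0.37192528 0.05193541] [ 53.2  22.2 -49.5  78.3 -19.8 -40.7] [[0.914, -0.041, 0.404], [-0.038, -0.999, -0.015], [0.404, -0.002, -0.915]] [-0.56161516 -0.50522339 -3.46000919] 0.3909421081696231
[-0.16159836  0.00074664  0.36590356] [ 0.36558349 -0.01641743  0.1614905 ]
```

View pics/s6.png

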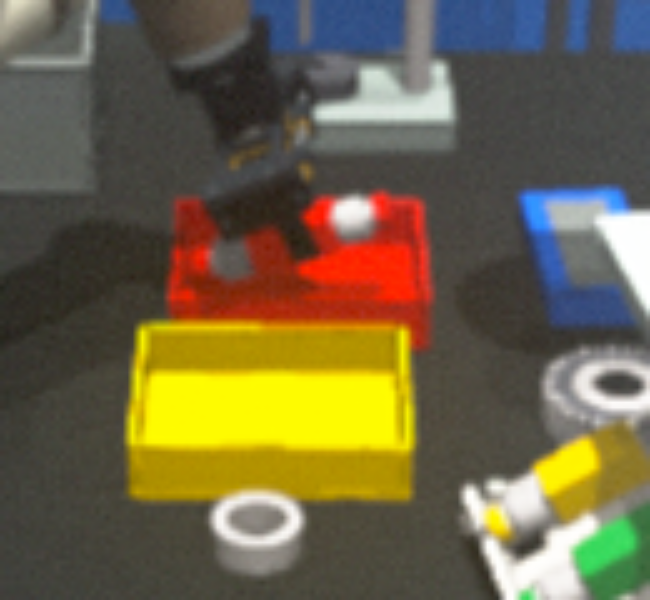

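Call:
servo_tool(deltas=[{"slide":[0,0,0.4],"spin":0},{"slide":[0,0,0.2],"spin":0}])

```text
time_s: 18.9
tcp_pos: [0.4518, 0.3714, 0.0388]
ee_rot: [[0.914, -0.041, 0.404], [-0.039, -0.999, -0.014], [0.404, -0.003, -0.915]]
wrist_force: [0.2, 0.3, -3.8]
gripper_width: 0.395
```

```bash
python3 - <<'E'
from h import *
s=log();R=np.array(s["ee_rot"]);q=np.array(s["joints"]);p=np.array(s["tcp_pos"]);print(p,np.round(q,1),np.round(R,3).tolist(),s["wrist_force"],s["gripper_width"])
E
```

```text
[0.45182651 0.37143222 0.03877692] [ 50.1  23.6 -49.9  86.2 -18.6 -46. ] [[0.914, -0.041, 0.404], [-0.039, -0.999, -0.014], [0.404, -0.003, -0.915]] [ 0.20024718  0.30510732 -3.78413084] 0.39548862832086007
```

Descend straight down in small steps, watching force.

Call:
servo_tool(deltas=[{"slide":[-0.05,0,0.15],"spin":0},{"slide":[-0.05,0,0.15],"spin":0}])

```text
time_s: 19.1
tcp_pos: [0.4541, 0.372, 0.0331]
ee_rot: [[0.912, -0.042, 0.407], [-0.041, -0.999, -0.011], [0.407, -0.006, -0.913]]
wrist_force: [0.5, -0.7, -0.4]
gripper_width: 0.391
```

Call:
servo_tool(deltas=[{"slide":[-0.05,0,0.12],"spin":0},{"slide":[-0.05,0,0.12],"spin":0}])

```text
time_s: 19.3
tcp_pos: [0.456, 0.3719, 0.0296]
ee_rot: [[0.91, -0.043, 0.412], [-0.043, -0.999, -0.01], [0.412, -0.009, -0.911]]
wrist_force: [0.1, -2.2, 0.3]
gripper_width: 0.388
```

Call:
servo_tool(deltas=[{"slide":[-0.05,0,0.15],"spin":0},{"slide":[-0.05,0,0.15],"spin":0}])

```text
time_s: 19.5
tcp_pos: [0.4582, 0.3718, 0.0249]
ee_rot: [[0.908, -0.044, 0.416], [-0.044, -0.999, -0.008], [0.416, -0.011, -0.909]]
wrist_force: [-0.8, -2.4, 1.4]
gripper_width: 0.388
```

Call:
servo_tool(deltas=[{"slide":[-0.05,0,0.15],"spin":0},{"slide":[-0.05,0,0.15],"spin":0}])

```text
time_s: 19.7
tcp_pos: [0.4605, 0.3717, 0.0204]
ee_rot: [[0.906, -0.044, 0.421], [-0.046, -0.999, -0.006], [0.421, -0.013, -0.907]]
wrist_force: [-1.0, -2.6, 1.5]
gripper_width: 0.39
```

```bash
python3 - <<'E'
from h import *
from station import optics
s=log();R=np.array(s["ee_rot"]);q=np.array(s["joints"]);p=np.array(s["tcp_pos"]);print(p,np.round(q,1),np.round(R,3).tolist(),s["wrist_force"],s["gripper_width"])
c=optics.capture("side"); cv2.imwrite("pics/s7.png",cv2.resize(c["frame"][90:210,190:320,::-1],None,fx=5,fy=5))
E
```

```text
[0.46048122 0.37174246 0.02035166] [ 44.4  25.7 -50.3 102.8 -17.9 -57.7] [[0.906, -0.044, 0.421], [-0.046, -0.999, -0.006], [0.421, -0.013, -0.907]] [-0.95690259 -2.60569212  1.49370766] 0.39024372457910866
```

View pics/s7.png

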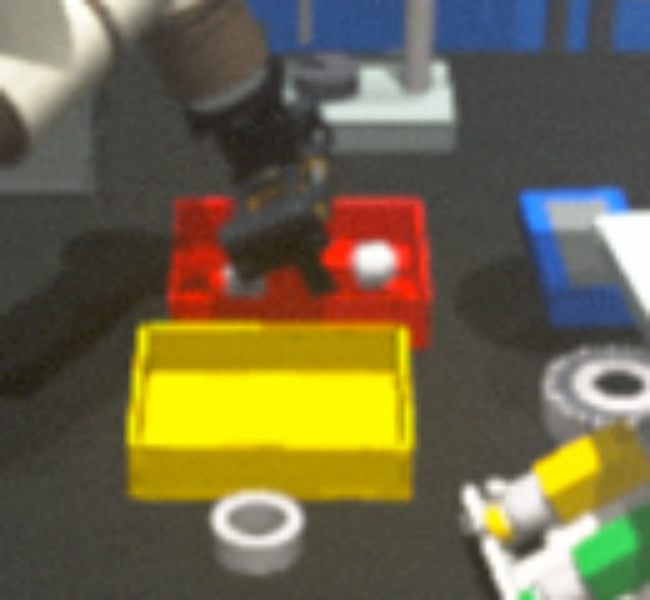

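Call:
servo_tool(deltas=[{"slide":[-0.15,0,0.1],"spin":0},{"slide":[-0.15,0,0.1],"spin":0}])

```text
time_s: 19.95
tcp_pos: [0.461, 0.3719, 0.0177]
ee_rot: [[0.9, -0.049, 0.433], [-0.051, -0.999, -0.007], [0.433, -0.016, -0.901]]
wrist_force: [2.1, -3.6, 2.2]
gripper_width: 0.39
```

Call:
servo_tool(deltas=[{"slide":[-0.12,0,0.1],"spin":0}])

```text
time_s: 20.05
tcp_pos: [0.4614, 0.3721, 0.0164]
ee_rot: [[0.898, -0.05, 0.438], [-0.053, -0.999, -0.006], [0.437, -0.018, -0.899]]
wrist_force: [3.0, -3.1, 1.9]
gripper_width: 0.381
```

Call:
servo_tool(deltas=[{"slide":[-0.05,0,0.12],"spin":0},{"slide":[-0.05,0,0.12],"spin":0}])

```text
time_s: 20.25
tcp_pos: [0.4632, 0.3724, 0.0125]
ee_rot: [[0.895, -0.05, 0.443], [-0.054, -0.999, -0.005], [0.442, -0.02, -0.897]]
wrist_force: [-13.8, -8.6, 29.7]
gripper_width: 0.384
```

```bash
python3 - <<'E'
from h import *
from station import optics
s=log();R=np.array(s["ee_rot"]);q=np.array(s["joints"]);p=np.array(s["tcp_pos"]);print(p,np.round(q,1),np.round(R,3).tolist(),s["wrist_force"],s["gripper_width"])
c=optics.capture("side"); cv2.imwrite("pics/s8.png",cv2.resize(c["frame"][90:210,190:320,::-1],None,fx=5,fy=5))
c=optics.capture("wrist"); cv2.imwrite("pics/w8.png",c["frame"][...,::-1])
E
```

```text
[0.46315506 0.37238434 0.0125176 ] [ 42.1  26.7 -50.3 111.2 -18.8 -64.4] [[0.895, -0.05, 0.443], [-0.054, -0.999, -0.005], [0.442, -0.02, -0.897]] [-13.80896135  -8.57619926  29.66640523] 0.3842078961721282
```

View pics/s8.png

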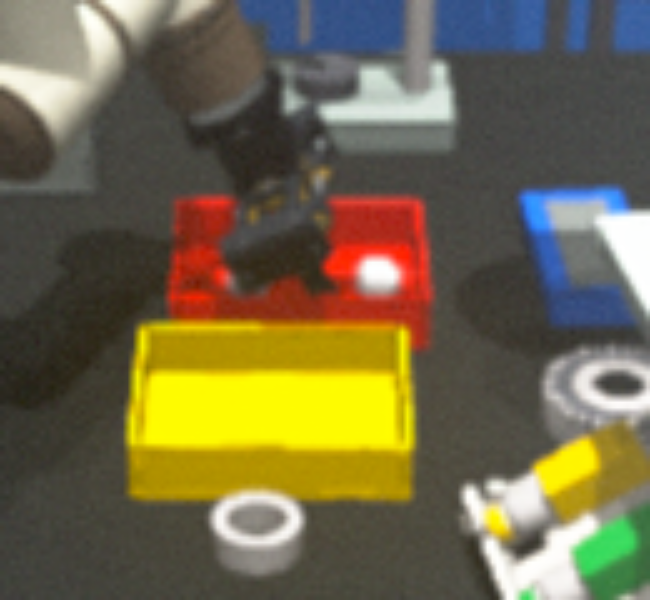

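View pics/w8.png

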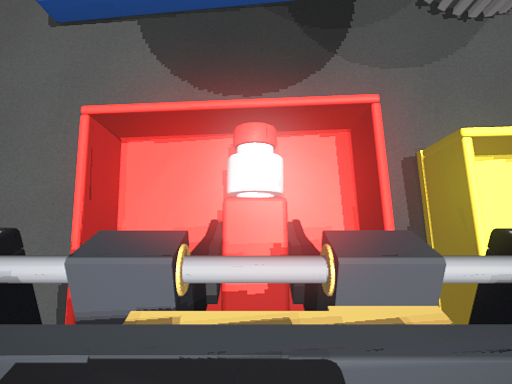

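Call:
servo_tool(deltas=[{"slide":[0,0,-0.08],"spin":0},{"slide":[0,0,0],"spin":0},{"slide":[0,0,0],"spin":0},{"slide":[0,0,0],"spin":0}], gripper=90)

```text
time_s: 20.75
tcp_pos: [0.4614, 0.3747, 0.0146]
ee_rot: [[0.896, -0.047, 0.441], [-0.052, -0.999, -0.0], [0.44, -0.023, -0.898]]
wrist_force: [-0.3, 0.5, -0.8]
gripper_width: 0.619
```

Call:
servo_tool(deltas=[{"slide":[0,0,-0.3],"spin":0},{"slide":[0,0,-0.7],"spin":0},{"slide":[0,0,-1],"spin":0},{"slide":[0,0,-1],"spin":0},{"slide":[0,0,-1],"spin":0}], gripper=0)

```text
time_s: 21.25
tcp_pos: [0.4168, 0.372, 0.1015]
ee_rot: [[0.9, -0.051, 0.433], [-0.053, -0.999, -0.008], [0.433, -0.016, -0.901]]
wrist_force: [1.0, 0.9, 1.3]
gripper_width: 0.973
```

```bash
python3 - <<'E'
from h import *
from ik import *
from station import optics
s=log();R=np.array(s["ee_rot"]);q=np.array(s["joints"]);p=np.array(s["tcp_pos"]);print(p,np.round(q,1),np.round(R,3).tolist(),s["wrist_force"],s["gripper_width"])
c=optics.capture("wrist"); cv2.imwrite("pics/w9.png",c["frame"][...,::-1])
c=optics.capture("side"); cv2.imwrite("pics/s9.png",cv2.resize(c["frame"][90:210,190:320,::-1],None,fx=5,fy=5))
E
```

```text
[0.41680694 0.37199655 0.10147299] [ 61.5  16.4 -49.1  63.5 -25.5 -33.3] [[0.9, -0.051, 0.433], [-0.053, -0.999, -0.008], [0.433, -0.016, -0.901]] [1.0280703  0.87913896 1.32310093] 0.9726966811911953
```

View pics/w9.png

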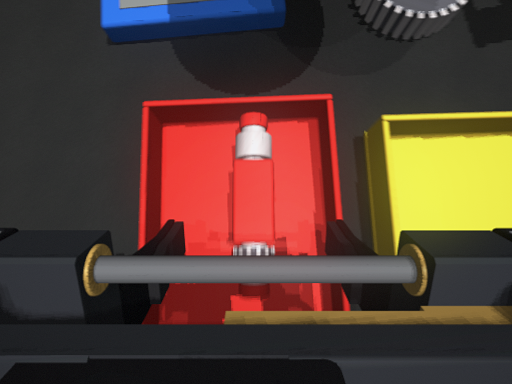

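View pics/s9.png

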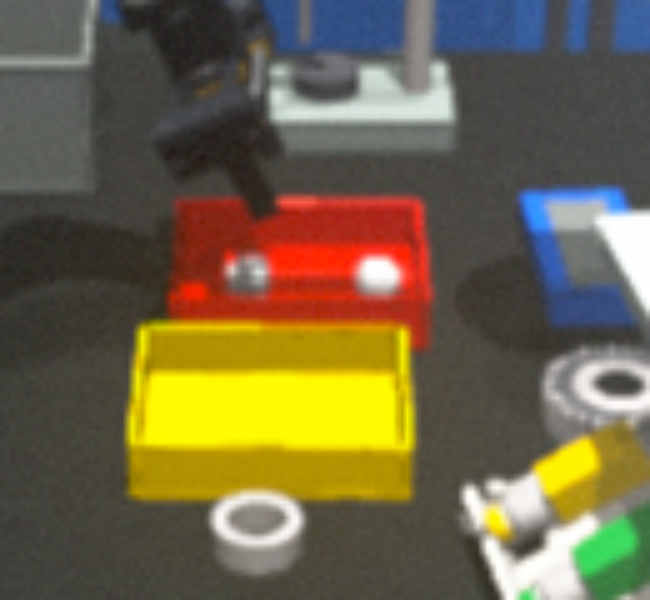

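```bash
python3 - <<'E'
from h import *
from ik import *
from station import sense
s=sense();R=np.array(s["ee_rot"]);q=np.array(s["joints"]);p=np.array(s["tcp_pos"])
xa=lambda R:np.degrees(np.arctan2(R[1,1],R[0,1]))
# spin so tool y heading matches rack y (97.8)
best=min((abs(xa(R@E('z',d))-97.8),d) for d in np.arange(90,260,.5)); d=best[1]; print(best)
Rg=R@E('z',d);print(np.round(Rg,3).tolist())
pre=grasp(.09,Rg,back=.14);fin=grasp(.09,Rg);print(pre,fin)
qq=q
for k,w in enumerate([[.42,.3,.22],[.44,.2,.24],[.47,.1,.24],pre,grasp(.09,Rg,back=.06),fin]):
    qq,e=ik(np.array(w),R@E('z',d*min(1,(k+1)/4)),qq);print(np.round(w,3),np.round(qq,1),round(e,4))
show(plan(R,p,[.40,.30,.21],0,4));print()
show(plan(R,[.40,.30,.21],pre,d,22))
E
```

```text
(np.float64(0.22189616260941136), np.float64(168.5))
[[-0.89, -0.132, 0.436], [-0.147, 0.989, -0.001], [-0.431, -0.065, -0.9]]
[0.55742591 0.0269991  0.18608982] [0.61847028 0.02684247 0.0600995 ]
[0.42 0.3  0.22] [ 64.    2.8 -42.3  38.1 -39.5 -47.9] 0.0
[0.44 0.2  0.24] [ 54.2  -3.7 -44.8  34.7 -38.5 -77.1] 0.0
[0.47 0.1  0.24] [  39.8   -5.5  -45.1   30.3  -33.7 -102.2] 0.0
[0.557 0.027 0.186] [  22.9    6.1  -41.7   29.1  -20.5 -129.9] 0.0
[0.592 0.027 0.114] [  16.8   15.1  -45.4   46.3   -9.1 -142.9] 0.0306
[0.618 0.027 0.06 ] [  17.7   22.8  -38.3   28.6   -9.1 -126.3] 0.0736
{"slide": [0.35, 0.74, -1.03], "spin": 0.0}
{"slide": [0.35, 0.73, -1.02], "spin": 0.0}
{"slide": [0.36, 0.74, -1.03], "spin": 0.0}
{"slide": [0.35, 0.73, -1.02], "spin": 0.0}

{"slide": [0.26, 0.48, 0.16], "spin": 0.96}
{"slide": [0.33, 0.44, 0.16], "spin": 0.96}
{"slide": [0.38, 0.4, 0.16], "spin": 0.96}
{"slide": [0.43, 0.34, 0.17], "spin": 0.96}
{"slide": [0.47, 0.28, 0.16], "spin": 0.96}
{"slide": [0.51, 0.21, 0.17], "spin": 0.96}
{"slide": [0.53, 0.14, 0.16], "spin": 0.96}
{"slide": [0.55, 0.07, 0.17], "spin": 0.96}
{"slide": [0.55, 0.0, 0.16], "spin": 0.96}
{"slide": [0.55, -0.08, 0.17], "spin": 0.96}
{"slide": [0.53, -0.15, 0.16], "spin": 0.96}
{"slide": [0.51, -0.22, 0.17], "spin": 0.96}
{"slide": [0.47, -0.28, 0.16], "spin": 0.96}
{"slide": [0.43, -0.34, 0.17], "spin": 0.96}
{"slide": [0.38, -0.4, 0.16], "spin": 0.96}
{"slide": [0.33, -0.44, 0.17], "spin": 0.96}
{"slide": [0.26, -0.48, 0.16], "spin": 0.96}
{"slide": [0.19, -0.52, 0.17], "spin": 0.96}
{"slide": [0.13, -0.54, 0.16], "spin": 0.96}
{"slide": [0.05, -0.55, 0.17], "spin": 0.96}
{"slide": [-0.02, -0.55, 0.16], "spin": 0.96}
{"slide": [-0.1, -0.54, 0.17], "spin": 0.96}
```

```bash
python3 - <<'E'
from h import *
from ik import *
from station import sense
s=sense();R=np.array(s["ee_rot"]);q=np.array(s["joints"])
d=168.5;Rg=R@E('z',d)
for y in (.09,0):
  qq=np.array([20,10,-40,20,-20,-125.])
  for b in (.1,.06,.03,0):
    w=grasp(y,Rg,back=b)
    def f(q):
        a,B=fkt(q); return np.concatenate([(a-w)*500,Ro.from_matrix(B.T@Rg).as_rotvec()])
    o=least_squares(f,qq,bounds=(lo,hi));qq=np.clip(o.x,lo+.01,hi-.01);B=fkt(qq)[1];print(y,b,np.round(qq,1),np.round(B[:,2],3),np.round(B[:,1],3))
E
```

```text
0.09 0.1 [  19.2   10.4  -45.7   41.9  -12.5 -140.1] [ 0.436 -0.001 -0.9  ] [-0.132  0.989 -0.065]
0.09 0.06 [  16.9   15.3  -45.4   45.8   -9.2 -142.5] [ 0.404  0.004 -0.915] [-0.136  0.989 -0.056]
0.09 0.03 [  17.5   19.2  -42.    37.1   -9.2 -134.6] [ 0.376  0.018 -0.926] [-0.143  0.989 -0.039]
0.09 0 [  17.9   23.1  -38.    26.9   -9.2 -124.8] [ 0.358  0.04  -0.933] [-0.153  0.988 -0.016]
0 0.1 [  11.5   12.1  -37.3   18.7  -16.  -110. ] [ 0.436 -0.001 -0.9  ] [-0.132  0.989 -0.065]
0 0.06 [   9.8   16.5  -40.    27.1   -9.2 -117.2] [ 0.432  0.001 -0.902] [-0.133  0.989 -0.062]
0 0.03 [   9.8   20.4  -36.7   19.7   -9.2 -110. ] [ 0.415  0.018 -0.91 ] [-0.141  0.989 -0.045]
0 0 [   9.6   24.1  -33.1   12.3   -9.2 -102.4] [ 0.404  0.034 -0.914] [-0.148  0.989 -0.029]
```

Call:
servo_tool(deltas=[{"slide":[0.3,0.7,-1],"spin":0.2},{"slide":[0.3,0.7,-1],"spin":0.5},{"slide":[0.3,0.7,-1],"spin":0.96},{"slide":[0.4,0.7,-1],"spin":0.96},{"slide":[0.4,0.6,0],"spin":0.96},{"slide":[0.45,0.55,0],"spin":0.96},{"slide":[0.5,0.5,0],"spin":0.96},{"slide":[0.55,0.45,0],"spin":0.96},{"slide":[0.6,0.4,0],"spin":0.96},{"slide":[0.6,0.3,0],"spin":0.96}])

```text
time_s: 22.35
tcp_pos: [0.4025, 0.192, 0.2075]
ee_rot: [[0.269, -0.855, 0.444], [-0.953, -0.304, -0.008], [0.142, -0.421, -0.896]]
wrist_force: [0.2, -0.3, 0.7]
gripper_width: 0.994
```

```bash
cat > nxt.py <<'E'
from h import *
from ik import *
import sys
s=log();R=np.array(s["ee_rot"]);q=np.array(s["joints"]);p=np.array(s["tcp_pos"]);print(s["time_s"],p,np.round(q,1),np.round(R,3).tolist(),np.round(s["wrist_force"],1),round(s["gripper_width"],3))
xa=lambda R:np.degrees(np.arctan2(R[1,1],R[0,1]))
def rackspin(): return min((abs((xa(R@E('z',d))-97.8+180)%360-180),d) for d in np.arange(-200,200,.5))[1]
def rel(y,**k):
    T=grasp(y,R,**k); print("T",T.round(4),"slide",(R.T@(T-p)/.025).round(2)); return T
E
python3 - <<'E'
from nxt import *
d=rackspin();print(d)
pre=grasp(.09,R@E('z',d),back=.16);print(pre)
show(plan(R,p,pre,d,14))
E
```

```text
22.35 [0.4024663  0.19197009 0.20751539] [ 57.5  -5.6 -53.2  41.2 -35.1 -72.7] [[0.269, -0.855, 0.444], [-0.953, -0.304, -0.008], [0.142, -0.421, -0.896]] [ 0.2 -0.3  0.7] 0.994
99.0
[0.54757576 0.028005   0.20352989]
{"slide": [0.56, -0.21, 0.2], "spin": 0.88}
{"slide": [0.53, -0.27, 0.2], "spin": 0.88}
{"slide": [0.49, -0.34, 0.2], "spin": 0.88}
{"slide": [0.44, -0.39, 0.2], "spin": 0.88}
{"slide": [0.39, -0.44, 0.2], "spin": 0.88}
{"slide": [0.34, -0.49, 0.2], "spin": 0.88}
{"slide": [0.27, -0.53, 0.2], "spin": 0.88}
{"slide": [0.21, -0.56, 0.2], "spin": 0.88}
{"slide": [0.14, -0.58, 0.2], "spin": 0.88}
{"slide": [0.06, -0.59, 0.19], "spin": 0.88}
{"slide": [-0.01, -0.59, 0.2], "spin": 0.88}
{"slide": [-0.08, -0.59, 0.19], "spin": 0.88}
{"slide": [-0.15, -0.57, 0.2], "spin": 0.88}
{"slide": [-0.22, -0.55, 0.19], "spin": 0.88}
```

Call:
servo_tool(deltas=[{"slide":[0.56,-0.21,0.1],"spin":0.95},{"slide":[0.53,-0.27,0.1],"spin":0.95},{"slide":[0.48,-0.35,0.1],"spin":0.95},{"slide":[0.43,-0.41,0.1],"spin":0.95},{"slide":[0.37,-0.47,0.1],"spin":0.95},{"slide":[0.3,-0.52,0.1],"spin":0.95},{"slide":[0.22,-0.56,0.1],"spin":0.95},{"slide":[0.15,-0.59,0.1],"spin":0.95},{"slide":[0.07,-0.6,0.1],"spin":0.95},{"slide":[-0.02,-0.6,0.1],"spin":0.95}])

```text
time_s: 23.35
tcp_pos: [0.5017, 0.0605, 0.2232]
ee_rot: [[-0.792, -0.417, 0.446], [-0.478, 0.878, -0.029], [-0.379, -0.236, -0.895]]
wrist_force: [0.5, -0.6, 0.1]
gripper_width: 1.001
```

```bash
python3 - <<'E'
from nxt import *
d=rackspin();print(d)
pre=grasp(.09,R@E('z',d),back=.13);print(pre)
show(plan(R,p,pre,d,4))
E
```

```text
23.35 [0.50169089 0.06047857 0.22316349] [  31.8   -1.9  -45.6   33.2  -28.3 -120.6] [[-0.792, -0.417, 0.446], [-0.478, 0.878, -0.029], [-0.379, -0.236, -0.895]] [ 0.5 -0.6  0.1] 1.001
19.0
[0.56070982 0.03003666 0.17651132]
{"slide": [-0.14, -0.4, 0.69], "spin": 0.59}
{"slide": [-0.18, -0.39, 0.69], "spin": 0.59}
{"slide": [-0.21, -0.38, 0.69], "spin": 0.59}
{"slide": [-0.24, -0.35, 0.69], "spin": 0.59}
```

Call:
servo_tool(deltas=[{"slide":[-0.14,-0.4,0.69],"spin":0.59},{"slide":[-0.18,-0.39,0.69],"spin":0.59},{"slide":[-0.21,-0.38,0.69],"spin":0.59},{"slide":[-0.24,-0.35,0.69],"spin":0.59}])

```text
time_s: 23.75
tcp_pos: [0.5652, 0.0261, 0.1752]
ee_rot: [[-0.885, -0.123, 0.449], [-0.153, 0.988, -0.032], [-0.439, -0.097, -0.893]]
wrist_force: [0.7, 1.5, 0.3]
gripper_width: 0.997
```

```bash
python3 - <<'E'
from nxt import *
from station import optics
print(rackspin()); rel(.09,back=.06); rel(.09)
c=optics.capture("wrist"); cv2.imwrite("pics/w10.png",c["frame"][...,::-1])
C=O+RR@[-.008,.09,.075]
print([proj(c,C+U*a/1000+N*.017+RR@[0,b/1000,0]).round(1).tolist() for a in(-35,35) for b in (-17,17)])
E
```

```text
23.75 [0.56518104 0.02614641 0.17516769] [  21.     7.4  -45.4   41.4  -16.8 -140.5] [[-0.885, -0.123, 0.449], [-0.153, 0.988, -0.032], [-0.439, -0.097, -0.893]] [0.7 1.5 0.3] 0.997
-1.0
T [0.5918 0.0282 0.1138] slide [0.12 0.19 2.67]
T [0.6187 0.0263 0.0602] slide [0.12 0.19 5.07]
[[242.0, 156.0], [280.0, 157.8], [239.8, 229.8], [275.7, 232.3]]
```

View pics/w10.png

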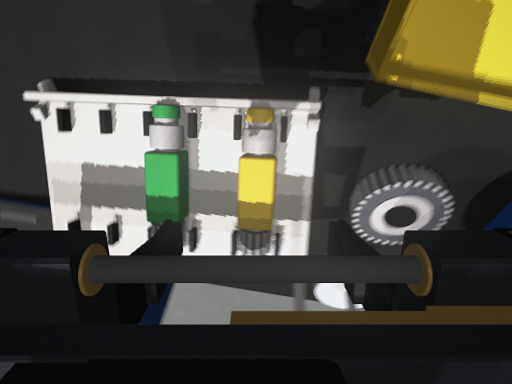

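Call:
servo_tool(deltas=[{"slide":[0.06,0.06,0.8],"spin":0},{"slide":[0.05,0.05,0.9],"spin":0},{"slide":[0,0,0.8],"spin":0},{"slide":[0,0,0.4],"spin":0}])

```text
time_s: 24.2
tcp_pos: [0.5979, 0.0235, 0.1177]
ee_rot: [[-0.904, -0.119, 0.411], [-0.15, 0.988, -0.044], [-0.401, -0.101, -0.911]]
wrist_force: [-0.5, 0.5, -0.5]
gripper_width: 1.001
```

```bash
python3 - <<'E'
from nxt import *
print(rackspin()); rel(.09)
E
```

```text
24.2 [0.59789554 0.02353941 0.11774651] [  13.7   15.1  -47.3   61.6   -9.2 -155.2] [[-0.904, -0.119, 0.411], [-0.15, 0.988, -0.044], [-0.401, -0.101, -0.911]] [-0.5  0.5 -0.5] 1.001
-1.0
T [0.618  0.026  0.0599] slide [0.19 0.24 2.43]
```

Call:
servo_tool(deltas=[{"slide":[0.1,0.08,0.7],"spin":-0.06},{"slide":[0.08,0.08,0.6],"spin":-0.06},{"slide":[0,0,0.4],"spin":0}])

```text
time_s: 24.5
tcp_pos: [0.6157, 0.0262, 0.0918]
ee_rot: [[-0.914, -0.137, 0.381], [-0.167, 0.985, -0.048], [-0.369, -0.108, -0.923]]
wrist_force: [-0.6, -0.0, 0.7]
gripper_width: 0.999
```

```bash
python3 - <<'E'
from nxt import *
print(rackspin()); rel(.09)
E
```

```text
24.5 [0.61565767 0.02620383 0.09183032] [  13.9   19.2  -45.    60.1   -9.2 -153. ] [[-0.914, -0.137, 0.381], [-0.167, 0.985, -0.048], [-0.369, -0.108, -0.923]] [-0.6 -0.   0.7] 0.999
0.0
T [0.6174 0.026  0.0597] slide [0.41 0.12 1.22]
```

Call:
servo_tool(deltas=[{"slide":[0.3,0.04,0.3],"spin":0},{"slide":[0.2,0.04,0.3],"spin":0},{"slide":[0,0,0.2],"spin":0}], gripper=60)

```text
time_s: 24.8
tcp_pos: [0.6149, 0.0267, 0.0785]
ee_rot: [[-0.922, -0.138, 0.362], [-0.167, 0.985, -0.05], [-0.349, -0.107, -0.931]]
wrist_force: [0.0, 0.8, 0.2]
gripper_width: 0.819
```

```bash
python3 - <<'E'
from nxt import *
from station import optics
print(rackspin()); rel(.09)
c=optics.capture("wrist"); cv2.imwrite("pics/w11.png",c["frame"][...,::-1])
E
```

```text
24.8 [0.61487421 0.02665148 0.07848612] [  14.1   20.5  -44.7   59.    -9.2 -152.3] [[-0.922, -0.138, 0.362], [-0.167, 0.985, -0.05], [-0.349, -0.107, -0.931]] [0.  0.8 0.2] 0.819
0.0
T [0.6171 0.0259 0.0595] slide [0.19 0.04 0.74]
```

View pics/w11.png

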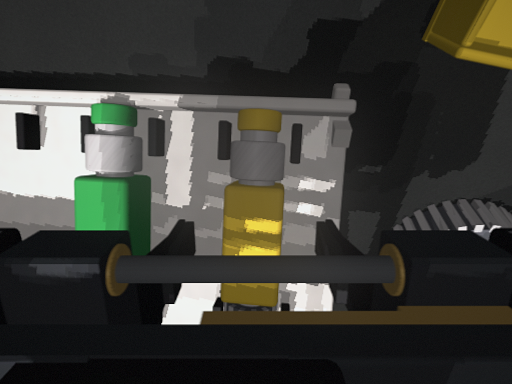

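Call:
servo_tool(deltas=[{"slide":[0.15,0,0.3],"spin":0},{"slide":[0.08,0,0.2],"spin":0},{"slide":[0,0,0.1],"spin":0}])

```text
time_s: 25.15
tcp_pos: [0.618, 0.0257, 0.0694]
ee_rot: [[-0.926, -0.139, 0.35], [-0.166, 0.985, -0.051], [-0.338, -0.105, -0.935]]
wrist_force: [0.3, -0.3, -1.2]
gripper_width: 0.769
```

```bash
python3 - <<'E'
from nxt import *
print(rackspin()); rel(.09)
E
```

```text
25.15 [0.61802979 0.02570226 0.06940625] [  14.2   21.7  -44.1   57.7   -9.2 -151.2] [[-0.926, -0.139, 0.35], [-0.166, 0.985, -0.051], [-0.338, -0.105, -0.935]] [ 0.3 -0.3 -1.2] 0.769
0.0
T [0.6169 0.0259 0.0594] slide [0.18 0.06 0.36]
```

Call:
servo_tool(deltas=[{"slide":[0.12,0,0.22],"spin":0},{"slide":[0.08,0,0.1],"spin":0}], gripper=120)

```text
time_s: 25.35
tcp_pos: [0.618, 0.0248, 0.0642]
ee_rot: [[-0.929, -0.139, 0.343], [-0.166, 0.985, -0.051], [-0.33, -0.104, -0.938]]
wrist_force: [0.4, 0.9, -0.8]
gripper_width: 0.66
```

Call:
servo_tool(deltas=[{"slide":[0,0,0],"spin":0},{"slide":[0,0,0],"spin":0},{"slide":[0,0,0],"spin":0},{"slide":[0,0,0],"spin":0},{"slide":[0,0,0],"spin":0}], gripper=255)

```text
time_s: 25.85
tcp_pos: [0.6175, 0.0246, 0.0639]
ee_rot: [[-0.929, -0.139, 0.342], [-0.166, 0.985, -0.051], [-0.33, -0.104, -0.938]]
wrist_force: [0.6, 0.6, -1.0]
gripper_width: 0.403
```

```bash
python3 - <<'E'
from nxt import *
print(rackspin()); rel(.09)
E
```

```text
25.85 [0.61749806 0.02462109 0.06392093] [  14.3   22.3  -43.9   56.9   -9.2 -150.5] [[-0.929, -0.139, 0.342], [-0.166, 0.985, -0.051], [-0.33, -0.104, -0.938]] [ 0.6  0.6 -1. ] 0.403
0.0
T [0.6167 0.0259 0.0594] slide [0.08 0.07 0.16]
```

Call:
servo_tool(deltas=[{"slide":[0,0,0],"spin":0},{"slide":[0.04,0,-0.2],"spin":0},{"slide":[0.15,0,-0.6],"spin":0},{"slide":[0.25,0,-0.9],"spin":0}])

```text
time_s: 26.25
tcp_pos: [0.5914, 0.0238, 0.0972]
ee_rot: [[-0.932, -0.139, 0.336], [-0.165, 0.985, -0.052], [-0.323, -0.104, -0.941]]
wrist_force: [0.2, 0.1, -1.3]
gripper_width: 0.4
```

```bash
python3 - <<'E'
from nxt import *
rel(.09)
for nm,fl in (("noflip",0),("flip",1)):
    d=levspin(R,fl); 
    if fl and d>0: d-=360
    print(nm,d)
    qq=q
    xo=.005 if not fl else .018
    for k,w in enumerate([[.53,.02,.14],[.47,.08,.22],[.43,.15,.2],[.411+xo,.1855,.15],[.411+xo,.1855,.08],[.411+xo,.1855,.04],[.411+xo,.1855,.015]]):
        qq,e=ik(np.array(w),R@E('z',d*min(1,(k)/3)),qq);print(np.round(w,3),np.round(qq,1),round(e,4))
E
```

```text
26.25 [0.59136749 0.02375504 0.09717549] [  20.2   18.   -40.6   34.8  -16.8 -133.4] [[-0.932, -0.139, 0.336], [-0.165, 0.985, -0.052], [-0.323, -0.104, -0.941]] [ 0.2  0.1 -1.3] 0.4
T [0.6166 0.0259 0.0593] slide [-0.47  0.1   1.76]
noflip 17.858348123900583
[0.53 0.02 0.14] [  24.     9.1  -43.7   28.4  -22.8 -129.8] 0.0
[0.47 0.08 0.22] [  37.5   -1.8  -40.7   22.8  -39.3 -140.7] 0.0
[0.43 0.15 0.2 ] [  49.7   -1.9  -45.4   27.3  -39.1 -162.8] 0.0
[0.416 0.186 0.15 ] [  53.1    2.8  -49.6   31.5  -32.4 -177.5] 0.022
[0.416 0.186 0.08 ] [  49.3   10.1  -52.8   33.5  -22.3 -177.5] 0.0923
[0.416 0.186 0.04 ] [  47.4   14.9  -53.7   34.5  -17.3 -177.5] 0.1381
[0.416 0.186 0.015] [  46.3   18.1  -53.9   35.   -14.7 -177.5] 0.1677
flip -162.14165187609942
[0.53 0.02 0.14] [  24.     9.1  -43.7   28.4  -22.8 -129.8] 0.0
[0.47 0.08 0.22] [ 37.5  -1.8 -40.7  22.8 -39.3 -80.7] 0.0
[0.43 0.15 0.2 ] [ 49.7  -1.9 -45.4  27.3 -39.1 -42.8] 0.0
[0.429 0.186 0.15 ] [ 51.7   3.7 -50.   35.1 -30.9  -0.1] 0.0
[0.429 0.186 0.08 ] [ 40.8  10.1 -60.5  67.9 -16.2 -24.9] 0.0
[0.429 0.186 0.04 ] [ 34.5  15.  -61.3  82.8 -13.3 -34.9] 0.0361
[0.429 0.186 0.015] [ 20.6  18.4 -61.3 117.6 -10.8 -56.4] 0.0317
```

```bash
python3 - <<'E'
from nxt import *
from station import optics
for d in (0,5,9):
    qq=q;print(d,np.round((R@E('z',d))[:,1],3))
    xo=.005
    for k,w in enumerate([[.53,.02,.14],[.47,.08,.22],[.43,.15,.2],[.411+xo,.1855,.15],[.411+xo,.1855,.08],[.411+xo,.1855,.04],[.411+xo,.1855,.015]]):
        qq,e=ik(np.array(w),R@E('z',d*min(1,(k)/3)),qq)
        if k>2: print(np.round(w,3),np.round(qq,1),round(e,4))
c=optics.capture("wrist"); cv2.imwrite("pics/w12.png",c["frame"][...,::-1])
E
```

```text
26.25 [0.59136749 0.02375504 0.09717549] [  20.2   18.   -40.6   34.8  -16.8 -133.4] [[-0.932, -0.139, 0.336], [-0.165, 0.985, -0.052], [-0.323, -0.104, -0.941]] [ 0.2  0.1 -1.3] 0.4
0 [-0.139  0.985 -0.104]
[0.416 0.186 0.15 ] [  53.3    2.6  -51.3   35.2  -31.4 -163.9] 0.0
[0.416 0.186 0.08 ] [  46.6    9.5  -58.7   53.1  -18.9 -177.5] 0.0317
[0.416 0.186 0.04 ] [  44.3   14.3  -58.7   54.6  -15.4 -177.5] 0.0918
[0.416 0.186 0.015] [  43.1   17.4  -58.4   55.3  -13.6 -177.5] 0.1299
5 [-0.057  0.996 -0.076]
[0.416 0.186 0.15 ] [  53.3    2.6  -51.3   35.2  -31.4 -168.9] 0.0
[0.416 0.186 0.08 ] [  47.9    9.7  -57.1   47.   -19.9 -177.5] 0.0473
[0.416 0.186 0.04 ] [  45.6   14.5  -57.4   48.5  -16.  -177.5] 0.1039
[0.416 0.186 0.015] [  44.4   17.6  -57.2   49.2  -13.9 -177.5] 0.14
9 [ 0.009  0.999 -0.052]
[0.416 0.186 0.15 ] [  53.3    2.6  -51.3   35.2  -31.4 -172.9] 0.0
[0.416 0.186 0.08 ] [  48.6    9.8  -55.8   42.6  -20.7 -177.5] 0.0606
[0.416 0.186 0.04 ] [  46.4   14.6  -56.2   43.9  -16.4 -177.5] 0.114
[0.416 0.186 0.015] [  45.2   17.8  -56.2   44.5  -14.2 -177.5] 0.1483
```

View pics/w12.png

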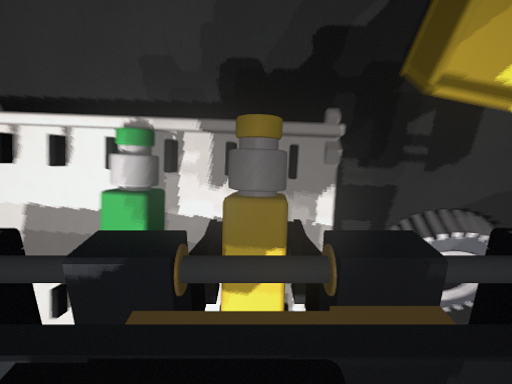

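```bash
python3 - <<'E'
from nxt import *
for (x,y) in ((.437,.1855),(.437,.165),(.437,.205)):
    d=levspin(R,1); d=d-360 if d>0 else d
    qq=q
    for k,w in enumerate([[.53,.02,.14],[.47,.08,.22],[.43,.15,.2],[x,y,.15],[x,y,.08],[x,y,.05],[x,y,.03],[x,y,.015]]):
        qq,e=ik(np.array(w),R@E('z',d*min(1,(k)/3)),qq)
        if k>3: print(np.round(w,3),np.round(qq,1),round(e,4))
# simulate inward push
def sim(q0,slides,w):
    qq=q0.copy()
    for sl in slides:
        a,B=fkt(qq); T=a+B@np.array(sl)*.025
        f=lambda t: np.concatenate([(fkt(t)[0]-T)*w,Ro.from_matrix(fkt(t)[1].T@B).as_rotvec()])
        qq=least_squares(f,np.clip(qq,lo+1e-3,hi-1e-3),bounds=(lo,hi)).x
    return qq
for w in (2,5,10,20):
    qq=sim(np.array([10.22,47.16,80.65,-.24,-119.3,-92.57]),[[-1,-.2,-1]]*6,w);a,B=fkt(qq);print(w,np.round(qq,1),a.round(3),B[:,2].round(3))
E
```

```text
26.3 [0.59114565 0.02431387 0.10061585] [  20.3   17.6  -40.5   34.5  -16.9 -133.2] [[-0.93, -0.138, 0.34], [-0.164, 0.985, -0.051], [-0.328, -0.103, -0.939]] [-1.8  0.3 -1.7] 0.403
[0.437 0.186 0.08 ] [ 39.3  10.6 -60.1  69.7 -15.7 -24.9] 0.0
[0.437 0.186 0.05 ] [ 32.2  14.  -61.3  87.4 -12.9 -36.5] 0.0194
[0.437 0.186 0.03 ] [ 20.1  16.6 -61.3 117.6 -10.5 -55.2] 0.0139
[0.437 0.186 0.015] [ 20.9  18.4 -61.3 117.6 -11.8 -56.3] 0.0261
[0.437 0.165 0.08 ] [ 35.9   9.7 -61.3  72.1 -14.6 -24.2] 0.0026
[0.437 0.165 0.05 ] [ 32.7  13.5 -61.3  79.2 -13.  -28.9] 0.0376
[0.437 0.165 0.03 ] [ 27.5  16.3 -61.3  92.2 -11.6 -37.2] 0.0511
[0.437 0.165 0.015] [ 17.7  18.1 -61.3 117.6 -10.2 -53.2] 0.041
[0.437 0.205 0.08 ] [ 43.   11.5 -58.5  65.8 -17.1 -24.5] 0.0
[0.437 0.205 0.05 ] [ 30.8  14.5 -61.3  96.9 -12.6 -44.6] 0.0001
[0.437 0.205 0.03 ] [ 23.1  17.  -61.  116.8 -11.6 -57.3] 0.0
[0.437 0.205 0.015] [ 23.3  19.  -60.6 117.6 -12.3 -58.5] 0.017
2 [  10.7   43.4   80.7    2.7 -113.5  -91.6] [ 0.81  -0.023  0.536] [ 0.242  0.002 -0.97 ]
5 [ 11.7  41.   80.7   7.4 -99.  -91. ] [ 0.86  -0.024  0.611] [ 0.52  -0.023 -0.854]
10 [ 12.   40.3  80.7   9.4 -92.3 -91.1] [ 0.881 -0.024  0.647] [ 0.629 -0.033 -0.777]
20 [ 12.1  40.1  80.7  10.  -90.  -91.1] [ 0.888 -0.024  0.659] [ 0.662 -0.036 -0.749]
```

```bash
cat >> ik.py <<'E'
def sim(q0,slides,w=1.9):
    qq=np.array(q0,float)
    for sl in slides:
        a,B=fkt(qq); T=a+B@np.array(sl[:3])*.025; BT=B@E('z',8*(sl[3] if len(sl)>3 else 0))
        f=lambda t: np.concatenate([(fkt(t)[0]-T)*w,Ro.from_matrix(fkt(t)[1].T@BT).as_rotvec()])
        qq=least_squares(f,np.clip(qq,lo+1e-3,hi-1e-3),bounds=(lo,hi)).x
    return qq
E
python3 - <<'E'
from nxt import *
for st in ([.42,-.05,.2],[.42,.08,.2],[.42,-.05,.35],[.42,-.05,.12]):
  q0,e=ik(np.array([.53,.02,.16]),R,q); q0,e=ik(np.array(st),R,q0);print(st,np.round(q0,1),e)
  for sl in ([1,0,0],[1,0,.6],[1,0,-.6]):
    qq=sim(q0,[sl]*10);a,B=fkt(qq);print("  ",sl,np.round(qq,1),a.round(3),B[:,2].round(3))
E
```

```text
26.3 [0.59114565 0.02431387 0.10061585] [  20.3   17.6  -40.5   34.5  -16.9 -133.2] [[-0.93, -0.138, 0.34], [-0.164, 0.985, -0.051], [-0.328, -0.103, -0.939]] [-1.8  0.3 -1.7] 0.403
[0.42, -0.05, 0.2] [  22.3   -7.8  -47.8   18.3  -33.9 -117.1] 1.0069180254414291e-13
   [1, 0, 0] [  24.9  -35.2  -61.3    9.   -49.3 -110.5] [ 0.212 -0.116  0.165] [ 0.283  0.001 -0.959]
   [1, 0, 0.6] [  2.7   4.5 -61.3 -15.3  -9.1 -68.1] [ 0.267 -0.129  0.027] [ 0.263  0.054 -0.963]
   [1, 0, -0.6] [  43.4  -49.4  -50.7   12.6  -77.  -125.8] [ 0.193 -0.122  0.261] [ 0.294 -0.015 -0.956]
[0.42, 0.08, 0.2] [  42.6   -6.2  -48.9   26.2  -37.3 -143.2] 2.1044999365661112e-11
   [1, 0, 0] [  90.7  -36.9  -61.3   15.3  -69.7 -177.5] [0.229 0.048 0.18 ] [ 0.248 -0.055 -0.967]
   [1, 0, 0.6] [  48.6   -6.9  -61.3   13.8  -31.8 -141.2] [0.3   0.047 0.098] [ 0.147 -0.024 -0.989]
   [1, 0, -0.6] [  95.9  -41.4  -49.8   14.5  -86.5 -177.5] [0.228 0.049 0.267] [ 0.257 -0.054 -0.965]
[0.42, -0.05, 0.35] [  23.2  -14.4  -28.5   12.1  -59.2 -109. ] 6.507750296828652e-10
   [1, 0, 0] [  52.4  -49.5  -51.3   16.1  -78.7 -135.2] [ 0.215 -0.109  0.268] [ 0.317 -0.034 -0.948]
   [1, 0, 0.6] [  18.9  -25.7  -61.3   10.4  -38.2 -106.8] [ 0.253 -0.116  0.156] [ 0.305 -0.014 -0.952]
   [1, 0, -0.6] [  44.1  -45.6  -29.7   12.4  -94.  -122.7] [ 0.193 -0.122  0.411] [ 0.292 -0.015 -0.956]
[0.42, -0.05, 0.12] [  17.5   -0.3  -60.3   36.7  -14.6 -133. ] 9.216809040298662e-12
   [1, 0, 0] [  6.8 -17.4 -61.3  -2.1 -31.6 -85.4] [ 0.225 -0.128  0.107] [ 0.248  0.049 -0.967]
   [1, 0, 0.6] [-10.8  18.  -52.6 -46.8  -9.5 -23.6] [ 0.254 -0.122 -0.035] [ 0.24   0.077 -0.968]
   [1, 0, -0.6] [  41.3  -49.3  -56.9   11.2  -70.5 -124.6] [ 0.184 -0.122  0.21 ] [ 0.277 -0.001 -0.961]
```

```bash
python3 - <<'E'
from nxt import *
res=[]
for sx in (.40,.44):
 for sy in (.0,.08,.16):
  for sz in (.15,.22):
   q0,e=ik(np.array([.53,.02,.16]),R,q); q0,e=ik(np.array([sx,sy,sz]),R,q0)
   for sl in ([1,0,.6],[1,-.5,.6],[1,.5,.6],[1,0,.3],[.6,0,1],[0,0,1],[.6,.5,.6]):
    qq=sim(q0,[sl]*8);a,B=fkt(qq);res.append((np.hypot(*B[:2,2]),sx,sy,sz,sl,a.round(3).tolist(),B[:,2].round(3).tolist(),np.round(qq).tolist()))
res.sort(key=lambda t:t[0])
for r in [r for r in res if r[5][2]>.05][:10]: print(r)
E
```

```text
26.3 [0.59114565 0.02431387 0.10061585] [  20.3   17.6  -40.5   34.5  -16.9 -133.2] [[-0.93, -0.138, 0.34], [-0.164, 0.985, -0.051], [-0.328, -0.103, -0.939]] [-1.8  0.3 -1.7] 0.403
(np.float64(0.1390076956843787), 0.4, 0.0, 0.15, [1, 0.5, 0.6], [0.305, 0.065, 0.083], [0.139, 0.004, -0.99], [49.0, -4.0, -61.0, 13.0, -27.0, -141.0])
(np.float64(0.15154620086355514), 0.4, 0.08, 0.15, [1, 0, 0.6], [0.313, 0.059, 0.087], [0.149, -0.028, -0.988], [48.0, -3.0, -61.0, 16.0, -28.0, -143.0])
(np.float64(0.15546280084086564), 0.44, 0.0, 0.15, [1, 0.5, 0.6], [0.335, 0.063, 0.067], [0.155, 0.002, -0.988], [44.0, 2.0, -61.0, 17.0, -21.0, -140.0])
(np.float64(0.16756736654451712), 0.4, 0.16, 0.15, [1, -0.5, 0.6], [0.322, 0.047, 0.09], [0.161, -0.048, -0.986], [46.0, -3.0, -61.0, 18.0, -28.0, -143.0])
(np.float64(0.167970763709926), 0.44, 0.08, 0.15, [1, 0, 0.6], [0.345, 0.053, 0.071], [0.166, -0.024, -0.986], [42.0, 2.0, -61.0, 20.0, -21.0, -141.0])
(np.float64(0.18307850106676912), 0.44, 0.16, 0.15, [1, -0.5, 0.6], [0.355, 0.039, 0.074], [0.179, -0.039, -0.983], [38.0, 2.0, -61.0, 23.0, -21.0, -141.0])
(np.float64(0.18413843279323813), 0.4, 0.08, 0.15, [1, 0.5, 0.6], [0.285, 0.176, 0.069], [0.167, -0.077, -0.983], [69.0, 3.0, -61.0, 23.0, -28.0, -171.0])
(np.float64(0.188060120358363), 0.4, 0.08, 0.15, [1, -0.5, 0.6], [0.318, -0.064, 0.072], [0.187, 0.016, -0.982], [21.0, -2.0, -61.0, 9.0, -20.0, -110.0])
(np.float64(0.1923389397208901), 0.44, 0.08, 0.15, [1, 0.5, 0.6], [0.322, 0.17, 0.057], [0.178, -0.072, -0.981], [61.0, 7.0, -61.0, 29.0, -23.0, -169.0])
(np.float64(0.19261598093850968), 0.4, 0.0, 0.15, [0.6, 0.5, 0.6], [0.358, 0.078, 0.072], [0.192, -0.016, -0.981], [43.0, 3.0, -61.0, 25.0, -20.0, -147.0])
```

```bash
python3 - <<'E'
from nxt import *
t=pickle.load(open("pics/top0.pkl","rb"));print(onz(t,237,213,.013))
show(plan(R,p,[.53,.02,.14],0,3)+plan(R,[.53,.02,.14],[.41,.05,.17],0,5))
q0=q
for st in ([.53,.02,.14],[.41,.05,.17]): q0,e=ik(np.array(st),R,q0)
for n in range(1,13):
    q0=sim(q0,[[1,.2,.6 if n<7 else .2]]);a,B=fkt(q0);print(n,a.round(3),B[:,2].round(3),np.round(q0))
E
```

```text
26.3 [0.59114565 0.02431387 0.10061585] [  20.3   17.6  -40.5   34.5  -16.9 -133.2] [[-0.93, -0.138, 0.34], [-0.164, 0.985, -0.051], [-0.328, -0.103, -0.939]] [-1.8  0.3 -1.7] 0.403
[0.40176665 0.04399711 0.013     ]
{"slide": [0.6, 0.0, -0.77], "spin": 0.0}
{"slide": [0.59, 0.0, -0.77], "spin": 0.0}
{"slide": [0.6, 0.0, -0.76], "spin": 0.0}
{"slide": [0.78, 0.34, -0.56], "spin": 0.0}
{"slide": [0.77, 0.34, -0.56], "spin": 0.0}
{"slide": [0.78, 0.35, -0.57], "spin": 0.0}
{"slide": [0.77, 0.34, -0.56], "spin": 0.0}
{"slide": [0.78, 0.35, -0.57], "spin": 0.0}
1 [0.391 0.05  0.147] [ 0.34  -0.051 -0.939] [  39.   -6.  -60.   35.  -26. -150.]
2 [0.379 0.051 0.136] [ 0.32  -0.048 -0.946] [  40.   -6.  -61.   34.  -26. -151.]
3 [0.369 0.053 0.128] [ 0.295 -0.044 -0.955] [  42.   -5.  -61.   31.  -26. -150.]
4 [0.359 0.054 0.121] [ 0.269 -0.041 -0.962] [  43.   -5.  -61.   28.  -27. -149.]
5 [0.348 0.056 0.114] [ 0.243 -0.037 -0.969] [  45.   -5.  -61.   25.  -27. -148.]
6 [0.337 0.058 0.107] [ 0.217 -0.033 -0.976] [  46.   -5.  -61.   22.  -28. -147.]
7 [0.321 0.061 0.107] [ 0.197 -0.03  -0.98 ] [  49.   -6.  -61.   20.  -30. -146.]
8 [0.305 0.063 0.108] [ 0.178 -0.027 -0.984] [  52.   -8.  -61.   17.  -33. -147.]
9 [0.289 0.066 0.109] [ 0.158 -0.025 -0.987] [  55.  -10.  -61.   14.  -35. -148.]
10 [0.273 0.069 0.111] [ 0.139 -0.024 -0.99 ] [  58.  -12.  -61.   12.  -38. -149.]
11 [0.256 0.073 0.113] [ 0.121 -0.024 -0.992] [  62.  -14.  -61.   10.  -41. -151.]
12 [0.239 0.077 0.116] [ 0.103 -0.024 -0.994] [  67.  -16.  -61.    9.  -44. -154.]
```

Call:
servo_tool(deltas=[{"slide":[0.8,0,-0.6],"spin":0},{"slide":[0.8,0,-0.7],"spin":0},{"slide":[0.6,0.1,-0.8],"spin":0},{"slide":[0.8,0.3,-0.56],"spin":0},{"slide":[0.8,0.3,-0.56],"spin":0},{"slide":[0.8,0.3,-0.56],"spin":0},{"slide":[0.8,0.3,-0.5],"spin":0}])

```text
time_s: 27.0
tcp_pos: [0.4183, 0.0382, 0.1514]
ee_rot: [[-0.933, -0.133, 0.334], [-0.161, 0.985, -0.055], [-0.321, -0.105, -0.941]]
wrist_force: [0.4, 0.8, -2.0]
gripper_width: 0.402
```

Call:
servo_tool(deltas=[{"slide":[1,0.2,0.6],"spin":0},{"slide":[1,0.2,0.6],"spin":0},{"slide":[1,0.2,0.6],"spin":0},{"slide":[1,0.2,0.6],"spin":0},{"slide":[1,0.2,0.6],"spin":0}])

```text
time_s: 27.5
tcp_pos: [0.3631, 0.0472, 0.1092]
ee_rot: [[-0.956, -0.144, 0.255], [-0.156, 0.987, -0.028], [-0.247, -0.067, -0.967]]
wrist_force: [0.2, 0.2, -2.0]
gripper_width: 0.39
```

```bash
python3 - <<'E'
from nxt import *
E
```

```text
27.5 [0.36305897 0.04716234 0.10920962] [  40.4   -3.3  -61.3   27.2  -24.1 -145.7] [[-0.956, -0.144, 0.255], [-0.156, 0.987, -0.028], [-0.247, -0.067, -0.967]] [ 0.2  0.2 -2. ] 0.39
```

Call:
servo_tool(deltas=[{"slide":[1,0.3,0.4],"spin":0},{"slide":[1,0.3,0.4],"spin":0},{"slide":[1,0.3,0.4],"spin":0},{"slide":[1,0.3,0.4],"spin":0}])

```text
time_s: 27.9
tcp_pos: [0.3087, 0.0651, 0.1]
ee_rot: [[-0.975, -0.146, 0.17], [-0.151, 0.988, -0.016], [-0.166, -0.041, -0.985]]
wrist_force: [0.7, -1.0, -4.2]
gripper_width: 0.387
```

```bash
python3 - <<'E'
from nxt import *
print(levspin(R,0))
for xx in (.415,.425):
 q0=q
 for st in ([.35,.12,.15],[xx,.1855,.12],[xx,.1855,.06],[xx,.1855,.03],[xx,.1855,.012]):
    q0,e=ik(np.array(st),R@E('z',6),q0);print(st,np.round(q0,1),round(e,3))
show(plan(R,p,[.36,.12,.15],0,4)+plan(R,[.36,.12,.15],[.415,.18,.11],6,4))
E
```

```text
27.9 [0.30872604 0.06513781 0.10003638] [  50.5   -6.2  -61.3   16.3  -30.4 -145.7] [[-0.975, -0.146, 0.17], [-0.151, 0.988, -0.016], [-0.166, -0.041, -0.985]] [ 0.7 -1.  -4.2] 0.387
14.026578523015148
[0.35, 0.12, 0.15] [  51.6   -4.2  -49.    12.8  -40.5 -148.4] 0.0
[0.415, 0.1855, 0.12] [  49.9    8.   -42.1   14.1  -35.2 -148.6] 0.0
[0.415, 0.1855, 0.06] [  49.1   13.9  -48.4   20.6  -23.3 -155.2] 0.0
[0.415, 0.1855, 0.03] [  47.6   17.1  -52.6   29.1  -16.3 -162.8] 0.0
[0.415, 0.1855, 0.012] [  44.    18.8  -56.9   43.9  -10.8 -174.4] 0.0
[0.35, 0.12, 0.15] [  51.6   -4.2  -49.    12.8  -40.5 -148.4] 0.0
[0.425, 0.1855, 0.12] [  48.8    8.8  -40.9   13.9  -35.3 -147.2] 0.0
[0.425, 0.1855, 0.06] [  48.1   14.6  -47.1   20.   -23.7 -153.5] 0.0
[0.425, 0.1855, 0.03] [  46.8   17.8  -51.1   27.7  -16.9 -160.5] 0.0
[0.425, 0.1855, 0.012] [  44.2   19.5  -54.9   39.6  -11.8 -170.2] 0.0
{"slide": [-0.67, 0.45, -0.41], "spin": 0.0}
{"slide": [-0.66, 0.45, -0.42], "spin": 0.0}
{"slide": [-0.67, 0.44, -0.41], "spin": 0.0}
{"slide": [-0.66, 0.45, -0.42], "spin": 0.0}
{"slide": [-0.56, 0.53, 0.48], "spin": 0.19}
{"slide": [-0.55, 0.54, 0.48], "spin": 0.19}
{"slide": [-0.53, 0.56, 0.48], "spin": 0.19}
{"slide": [-0.51, 0.57, 0.47], "spin": 0.19}
```

Call:
servo_tool(deltas=[{"slide":[-0.67,0.45,-0.45],"spin":0},{"slide":[-0.67,0.45,-0.45],"spin":0},{"slide":[-0.67,0.45,-0.42],"spin":0},{"slide":[-0.67,0.45,-0.42],"spin":0},{"slide":[-0.56,0.55,0.4],"spin":0.19},{"slide":[-0.55,0.55,0.4],"spin":0.19},{"slide":[-0.53,0.56,0.4],"spin":0.19},{"slide":[-0.51,0.57,0.4],"spin":0.19}])

```text
time_s: 28.7
tcp_pos: [0.4137, 0.1799, 0.118]
ee_rot: [[-0.985, -0.033, 0.169], [-0.037, 0.999, -0.02], [-0.168, -0.026, -0.985]]
wrist_force: [0.2, 0.0, -2.4]
gripper_width: 0.392
```

```bash
python3 - <<'E'
from nxt import *
show(plan(R,p,[.413,.1855,.05],0,4))
E
```

```text
28.7 [0.41366815 0.17994844 0.11804027] [  49.6    7.9  -42.6   14.3  -34.9 -149. ] [[-0.985, -0.033, 0.169], [-0.037, 0.999, -0.02], [-0.168, -0.026, -0.985]] [ 0.2  0.  -2.4] 0.392
{"slide": [0.12, 0.07, 0.67], "spin": 0.0}
{"slide": [0.12, 0.07, 0.67], "spin": 0.0}
{"slide": [0.12, 0.08, 0.67], "spin": 0.0}
{"slide": [0.12, 0.07, 0.66], "spin": 0.0}
```

Call:
servo_tool(deltas=[{"slide":[0.12,0.07,0.67],"spin":0},{"slide":[0.12,0.07,0.67],"spin":0},{"slide":[0.12,0.08,0.67],"spin":0},{"slide":[0.12,0.07,0.6],"spin":0},{"slide":[0.03,0,0.15],"spin":0}])

```text
time_s: 29.2
tcp_pos: [0.4147, 0.1872, 0.0431]
ee_rot: [[-0.985, -0.031, 0.169], [-0.035, 0.999, -0.021], [-0.168, -0.027, -0.985]]
wrist_force: [-0.5, -0.4, -2.2]
gripper_width: 0.387
```

```bash
python3 - <<'E'
from nxt import *
from station import optics
print(R.T@[0,0,-.01]/.025)
c=optics.capture("side"); cv2.imwrite("pics/s13.png",cv2.resize(c["frame"][100:220,190:320,::-1],None,fx=5,fy=5))
E
```

```text
29.2 [0.41465858 0.18723282 0.04309334] [  48.8   15.8  -50.4   24.4  -20.  -159.6] [[-0.985, -0.031, 0.169], [-0.035, 0.999, -0.021], [-0.168, -0.027, -0.985]] [-0.5 -0.4 -2.2] 0.387
[0.06729064 0.01079291 0.3941516 ]
```

View pics/s13.png

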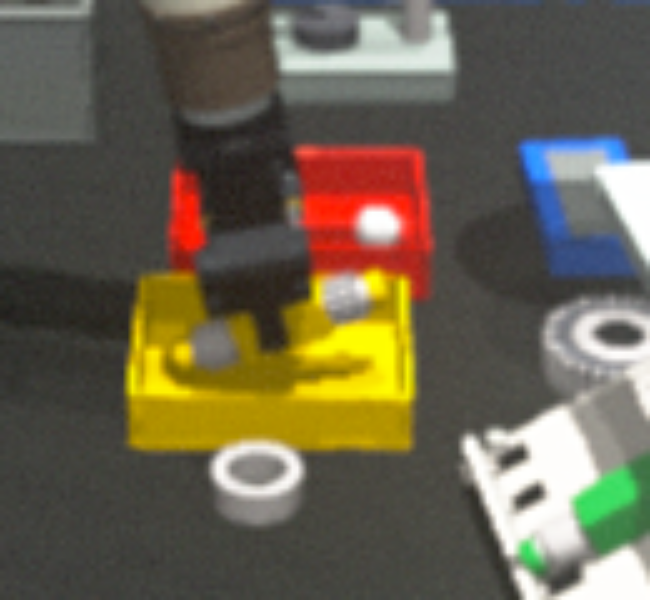

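Call:
servo_tool(deltas=[{"slide":[0.05,0,0.35],"spin":0},{"slide":[0.03,0,0.2],"spin":0},{"slide":[0.03,0,0.15],"spin":0}])

```text
time_s: 29.55
tcp_pos: [0.4177, 0.1888, 0.0279]
ee_rot: [[-0.984, -0.032, 0.175], [-0.036, 0.999, -0.018], [-0.174, -0.024, -0.984]]
wrist_force: [3.8, -2.2, 5.2]
gripper_width: 0.387
```

Call:
servo_tool(deltas=[{"slide":[0.02,0,0.12],"spin":0},{"slide":[0.02,0,0.12],"spin":0}])

```text
time_s: 29.75
tcp_pos: [0.4197, 0.1889, 0.0242]
ee_rot: [[-0.983, -0.032, 0.179], [-0.036, 0.999, -0.018], [-0.178, -0.024, -0.984]]
wrist_force: [1.1, -2.3, 2.2]
gripper_width: 0.389
```

Call:
servo_tool(deltas=[{"slide":[0.04,0,0.13],"spin":0},{"slide":[0.04,0,0.13],"spin":0}])

```text
time_s: 29.95
tcp_pos: [0.4217, 0.1891, 0.0206]
ee_rot: [[-0.982, -0.032, 0.185], [-0.036, 0.999, -0.018], [-0.185, -0.024, -0.983]]
wrist_force: [2.4, -3.6, 5.1]
gripper_width: 0.389
```

Call:
servo_tool(deltas=[{"slide":[0.04,0,0.13],"spin":0},{"slide":[0.03,0,0.1],"spin":0}])

```text
time_s: 30.15
tcp_pos: [0.4234, 0.1888, 0.0184]
ee_rot: [[-0.982, -0.032, 0.189], [-0.036, 0.999, -0.017], [-0.188, -0.024, -0.982]]
wrist_force: [-2.5, -0.1, 2.8]
gripper_width: 0.385
```

```bash
python3 - <<'E'
from nxt import *
from station import optics
c=optics.capture("side"); cv2.imwrite("pics/s14.png",cv2.resize(c["frame"][100:220,190:320,::-1],None,fx=5,fy=5))
E
```

```text
30.15 [0.42344425 0.1888061  0.01842609] [  43.2   18.3  -56.8   47.2  -11.1 -177.4] [[-0.982, -0.032, 0.189], [-0.036, 0.999, -0.017], [-0.188, -0.024, -0.982]] [-2.5 -0.1  2.8] 0.385
```

View pics/s14.png

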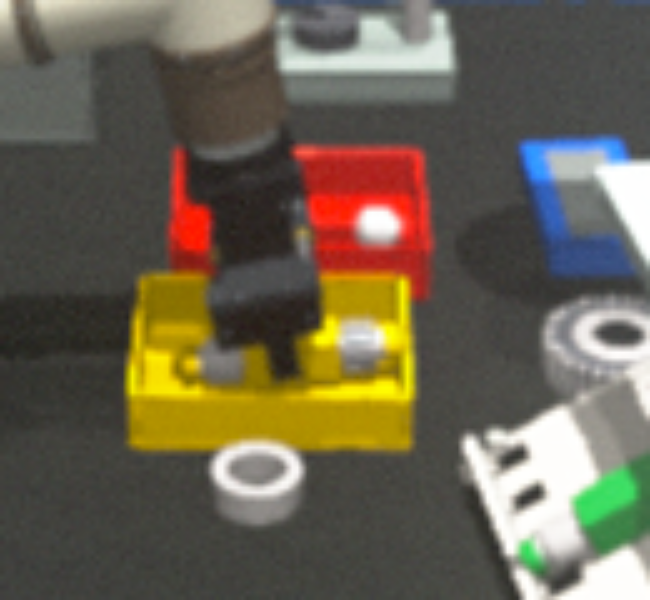

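Call:
servo_tool(deltas=[{"slide":[0.1,0,0.14],"spin":-0.2},{"slide":[0.08,0,0.14],"spin":-0.2}])

```text
time_s: 30.4
tcp_pos: [0.424, 0.1904, 0.0168]
ee_rot: [[-0.978, -0.083, 0.19], [-0.087, 0.996, -0.014], [-0.188, -0.03, -0.982]]
wrist_force: [-8.7, -1.6, 18.2]
gripper_width: 0.39
```

Call:
servo_tool(deltas=[{"slide":[0.06,0,0.1],"spin":-0.1},{"slide":[0.05,0,0.08],"spin":0}])

```text
time_s: 30.6
tcp_pos: [0.4239, 0.1902, 0.0166]
ee_rot: [[-0.977, -0.094, 0.191], [-0.098, 0.995, -0.013], [-0.188, -0.031, -0.982]]
wrist_force: [-3.9, -0.6, 5.2]
gripper_width: 0.389
```

Call:
servo_tool(deltas=[{"slide":[0,0,0],"spin":0},{"slide":[0,0,0],"spin":0},{"slide":[0,0,0],"spin":0},{"slide":[0,0,0],"spin":0}], gripper=90)

```text
time_s: 31.0
tcp_pos: [0.426, 0.1927, 0.0186]
ee_rot: [[-0.976, -0.094, 0.195], [-0.097, 0.995, -0.008], [-0.193, -0.027, -0.981]]
wrist_force: [-0.2, 0.1, -0.8]
gripper_width: 0.618
```

Call:
servo_tool(deltas=[{"slide":[0,0,-0.3],"spin":-0.1},{"slide":[0,0,-0.7],"spin":-0.1},{"slide":[0,0,-1],"spin":0},{"slide":[0,0,-1],"spin":0},{"slide":[0,0,-1],"spin":0}], gripper=0)

```text
time_s: 31.5
tcp_pos: [0.4037, 0.1925, 0.1156]
ee_rot: [[-0.975, -0.122, 0.184], [-0.127, 0.992, -0.014], [-0.181, -0.037, -0.983]]
wrist_force: [0.8, 0.3, 0.9]
gripper_width: 0.971
```

```bash
python3 - <<'E'
from nxt import *
from station import optics
c=optics.capture("side"); cv2.imwrite("pics/s15.png",cv2.resize(c["frame"][100:220,190:320,::-1],None,fx=5,fy=5))
c=optics.capture("wrist"); cv2.imwrite("pics/w15.png",c["frame"][...,::-1])
# plan re-tilt sim
q0=q
for st in ([.45,.08,.30],[.60,.0,.42],[.74,-.05,.46]):
    q0,e=ik(np.array(st),R,q0);print(st,np.round(q0,1),round(e,3))
for n in range(1,17):
    q0=sim(q0,[[-1,0,-.3 if n<4 else -1]]);a,B=fkt(q0);print(n,a.round(3),B[:,2].round(3),B[:,1].round(3),np.round(q0))
E
```

```text
31.5 [0.40369559 0.19249726 0.11562257] [  52.1    7.4  -44.4   16.3  -33.3 -148.1] [[-0.975, -0.122, 0.184], [-0.127, 0.992, -0.014], [-0.181, -0.037, -0.983]] [0.8 0.3 0.9] 0.971
[0.45, 0.08, 0.3] [  35.3   -3.5  -23.3    7.6  -62.1 -121.1] 0.0
[0.6, 0.0, 0.42] [  17.5    9.9    9.     4.   -79.2 -100.7] 0.0
[0.74, -0.05, 0.46] [  9.6  26.9  39.2   2.5 -91.9 -92.1] 0.0
1 [ 0.763 -0.047  0.472] [ 0.184 -0.014 -0.983] [-0.122  0.992 -0.037] [ 10.  31.  47.   3. -96. -92.]
2 [ 0.786 -0.043  0.484] [ 0.184 -0.014 -0.983] [-0.122  0.992 -0.037] [  10.   35.   56.    3. -101.  -92.]
3 [ 0.809 -0.04   0.496] [ 0.184 -0.014 -0.983] [-0.122  0.992 -0.037] [   9.   41.   70.    3. -108.  -91.]
4 [ 0.815 -0.036  0.513] [ 0.201 -0.016 -0.979] [-0.122  0.992 -0.041] [  10.   45.   81.    3. -114.  -91.]
5 [ 0.815 -0.032  0.525] [ 0.227 -0.018 -0.974] [-0.12   0.992 -0.047] [  10.   44.   81.    4. -114.  -91.]
6 [ 0.814 -0.027  0.537] [ 0.252 -0.021 -0.968] [-0.119  0.992 -0.052] [  11.   44.   81.    4. -113.  -92.]
7 [ 0.812 -0.023  0.549] [ 0.277 -0.023 -0.961] [-0.117  0.991 -0.058] [  11. 
[... 306 characters left out ...]
 0.991 -0.074] [  13.   41.   81.    7. -110.  -92.]
11 [ 0.802 -0.006  0.602] [ 0.376 -0.032 -0.926] [-0.11   0.991 -0.079] [  14.   40.   81.    7. -110.  -93.]
12 [ 0.798 -0.002  0.615] [ 0.4   -0.033 -0.916] [-0.108  0.991 -0.083] [  14.   39.   81.    8. -109.  -93.]
13 [0.794 0.002 0.629] [ 0.424 -0.035 -0.905] [-0.106  0.99  -0.088] [  15.   38.   81.    9. -108.  -93.]
14 [0.79  0.006 0.643] [ 0.447 -0.037 -0.894] [-0.104  0.99  -0.092] [  15.   37.   81.    9. -108.  -93.]
15 [0.784 0.01  0.657] [ 0.47  -0.038 -0.882] [-0.102  0.99  -0.097] [  16.   37.   81.   10. -107.  -94.]
16 [0.779 0.014 0.672] [ 0.493 -0.039 -0.869] [-0.099  0.99  -0.101] [  17.   36.   81.   11. -107.  -94.]
```

View pics/s15.png

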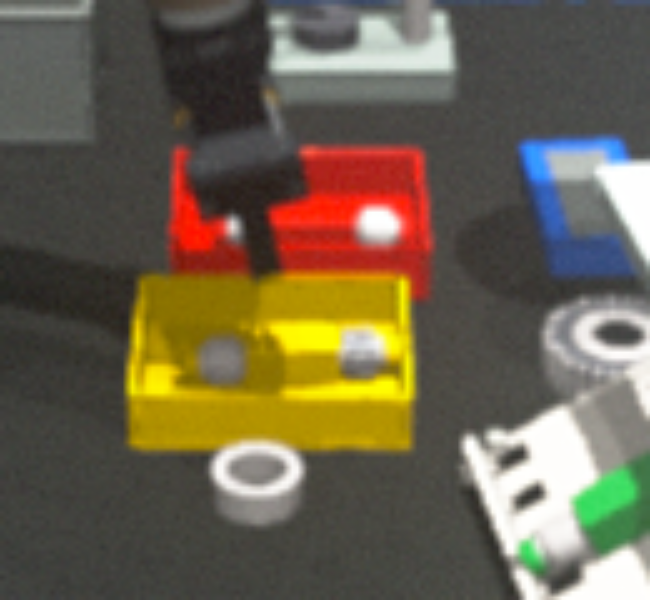

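View pics/w15.png

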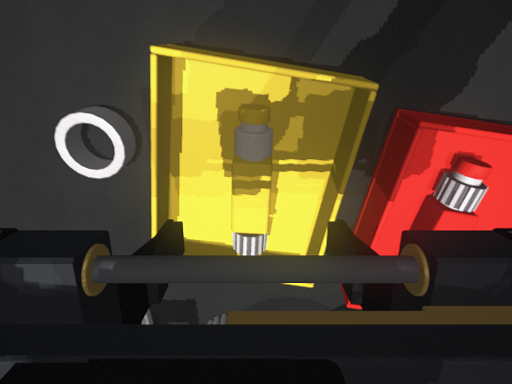

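```bash
python3 - <<'E'
from nxt import *
show(plan(R,p,[.50,.05,.34],0,10)+plan(R,[.50,.05,.34],[.76,-.05,.48],0,11))
E
```

```text
31.6 [0.4054568  0.19453687 0.11809528] [  52.1    7.2  -44.3   16.4  -33.1 -148.2] [[-0.974, -0.123, 0.19], [-0.127, 0.992, -0.008], [-0.187, -0.031, -0.982]] [ 0.9 -0.3 -0.3] 0.985
{"slide": [-0.46, -0.65, -0.8], "spin": 0.0}
{"slide": [-0.46, -0.65, -0.79], "spin": 0.0}
{"slide": [-0.46, -0.65, -0.8], "spin": 0.0}
{"slide": [-0.46, -0.65, -0.79], "spin": 0.0}
{"slide": [-0.46, -0.65, -0.8], "spin": 0.0}
{"slide": [-0.46, -0.65, -0.79], "spin": 0.0}
{"slide": [-0.46, -0.64, -0.8], "spin": 0.0}
{"slide": [-0.46, -0.65, -0.79], "spin": 0.0}
{"slide": [-0.47, -0.64, -0.8], "spin": 0.0}
{"slide": [-0.46, -0.65, -0.79], "spin": 0.0}
{"slide": [-0.97, -0.49, -0.32], "spin": 0.0}
{"slide": [-0.97, -0.49, -0.32], "spin": 0.0}
{"slide": [-0.97, -0.49, -0.32], "spin": 0.0}
{"slide": [-0.97, -0.49, -0.32], "spin": 0.0}
{"slide": [-0.97, -0.49, -0.32], "spin": 0.0}
{"slide": [-0.97, -0.5, -0.32], "spin": 0.0}
{"slide": [-0.97, -0.49, -0.31], "spin": 0.0}
{"slide": [-0.97, -0.5, -0.32], "spin": 0.0}
{"slide": [-0.97, -0.49, -0.31], "spin": 0.0}
{"slide": [-0.97, -0.5, -0.32], "spin": 0.0}
{"slide": [-0.97, -0.49, -0.31], "spin": 0.0}
```

Call:
servo_tool(deltas=[{"slide":[-0.46,-0.65,-0.9],"spin":0},{"slide":[-0.46,-0.65,-0.9],"spin":0},{"slide":[-0.46,-0.65,-0.9],"spin":0},{"slide":[-0.46,-0.65,-0.9],"spin":0},{"slide":[-0.46,-0.65,-0.9],"spin":0},{"slide":[-0.46,-0.65,-0.9],"spin":0},{"slide":[-0.46,-0.65,-0.9],"spin":0},{"slide":[-0.46,-0.65,-0.9],"spin":0},{"slide":[-0.46,-0.65,-0.8],"spin":0},{"slide":[-0.46,-0.65,-0.8],"spin":0}])

```text
time_s: 32.6
tcp_pos: [0.4965, 0.0434, 0.3591]
ee_rot: [[-0.977, -0.125, 0.175], [-0.13, 0.991, -0.017], [-0.171, -0.039, -0.985]]
wrist_force: [-1.0, 0.7, -0.2]
gripper_width: 0.995
```

Call:
servo_tool(deltas=[{"slide":[-1,-0.5,-0.4],"spin":0},{"slide":[-1,-0.5,-0.4],"spin":0},{"slide":[-1,-0.5,-0.4],"spin":0},{"slide":[-1,-0.5,-0.4],"spin":0},{"slide":[-1,-0.5,-0.4],"spin":0},{"slide":[-1,-0.5,-0.4],"spin":0},{"slide":[-1,-0.5,-0.4],"spin":0},{"slide":[-1,-0.5,-0.4],"spin":0},{"slide":[-1,-0.5,-0.4],"spin":0},{"slide":[-1,-0.2,-0.6],"spin":0}])

```text
time_s: 33.6
tcp_pos: [0.7476, -0.0471, 0.5017]
ee_rot: [[-0.98, -0.119, 0.159], [-0.124, 0.992, -0.02], [-0.156, -0.04, -0.987]]
wrist_force: [1.5, 0.1, 1.7]
gripper_width: 1.001
```

```bash
python3 - <<'E'
from nxt import *
q0=q
for n in range(1,14):
    q0=sim(q0,[[-1,-.2,-1]]);a,B=fkt(q0);print(n,a.round(3),B[:,2].round(3),B[:,1].round(3),np.round(q0))
E
```

```text
33.6 [ 0.74762227 -0.04705703  0.50169296] [   9.8   31.    52.1    2.8 -102.3  -92. ] [[-0.98, -0.119, 0.159], [-0.124, 0.992, -0.02], [-0.156, -0.04, -0.987]] [1.5 0.1 1.7] 1.001
1 [ 0.769 -0.048  0.531] [ 0.159 -0.02  -0.987] [-0.119  0.992 -0.04 ] [   9.   38.   69.    3. -113.  -91.]
2 [ 0.776 -0.049  0.546] [ 0.177 -0.023 -0.984] [-0.118  0.992 -0.044] [   9.   42.   81.    3. -118.  -91.]
3 [ 0.777 -0.049  0.556] [ 0.203 -0.026 -0.979] [-0.117  0.992 -0.051] [  10.   42.   81.    4. -118.  -90.]
4 [ 0.777 -0.049  0.566] [ 0.229 -0.03  -0.973] [-0.116  0.992 -0.057] [  10.   41.   81.    4. -117.  -90.]
5 [ 0.776 -0.049  0.576] [ 0.255 -0.033 -0.966] [-0.114  0.991 -0.064] [  10.   41.   81.    5. -116.  -90.]
6 [ 0.775 -0.048  0.587] [ 0.28  -0.037 -0.959] [-0.112  0.991 -0.071] [  10.   40.   81.    5. -115.  -90.]
7 [ 0.774 -0.048  0.599] [ 0.306 -0.04  -0.951] [-0.11   0.991 -0.077] [  10.   39.   81.    6. -114.  -90.]
8 [ 0.772 -0.048  0.61 ] [ 0.331 -0.043 -0.943] [-0.108  0.991 -0.084] [  11.   39.   81.    7. -113.  -90.]
9 [ 0.77  -0.047  0.622] [ 0.356 -0.047 -0.933] [-0.106  0.99  -0.09 ] [  11.   38.   81.    7. -113.  -90.]
10 [ 0.768 -0.047  0.634] [ 0.381 -0.05  -0.923] [-0.103  0.99  -0.096] [  11.   37.   81.    8. -112.  -90.]
11 [ 0.765 -0.046  0.647] [ 0.405 -0.053 -0.913] [-0.1    0.99  -0.103] [  12.   36.   81.    8. -111.  -90.]
12 [ 0.761 -0.045  0.66 ] [ 0.429 -0.057 -0.901] [-0.098  0.989 -0.109] [  12.   36.   81.    9. -110.  -90.]
13 [ 0.757 -0.045  0.673] [ 0.453 -0.06  -0.89 ] [-0.095  0.989 -0.115] [  12.   35.   81.   10. -110.  -90.]
```

```bash
python3 - <<'E'
from nxt import *
for sl in ([-1,-1,-1,0],[-1,1,-1,0],[-1,0,-.3,0],[-1,0,-1,.3],[-1,0,-1,-.3],[-1,1,0,0],[-1,.5,-.5,0],[0,0,-1,0]):
    q0=sim(q,[[-1,-.2,-1]]*2); q0=sim(q0,[sl]*7);a,B=fkt(q0);print(sl,a.round(3),B[:,2].round(3),B[:,1].round(3),np.round(q0))
E
```

```text
33.6 [ 0.74762227 -0.04705703  0.50169296] [   9.8   31.    52.1    2.8 -102.3  -92. ] [[-0.98, -0.119, 0.159], [-0.124, 0.992, -0.02], [-0.156, -0.04, -0.987]] [1.5 0.1 1.7] 1.001
[-1, -1, -1, 0] [ 0.769 -0.169  0.617] [ 0.376 -0.067 -0.924] [-0.098  0.989 -0.112] [   1.   38.   81.    5. -110.  -82.]
[-1, 1, -1, 0] [0.756 0.139 0.618] [ 0.345 -0.022 -0.938] [-0.113  0.991 -0.065] [  26.   39.   81.   11. -114. -103.]
[-1, 0, -0.3, 0] [ 0.831 -0.021  0.543] [ 0.309 -0.037 -0.95 ] [-0.111  0.991 -0.075] [  12.   44.   81.    6. -109.  -92.]
[-1, 0, -1, 0.3] [ 0.769 -0.037  0.623] [ 0.353 -0.044 -0.934] [0.167 0.986 0.016] [  12.   38.   81.    7. -113. -108.]
[-1, 0, -1, -0.3] [0.768 0.004 0.623] [ 0.349 -0.041 -0.936] [-0.372  0.911 -0.178] [  15.   38.   81.    8. -113.  -77.]
[-1, 1, 0, 0] [0.843 0.139 0.503] [ 0.283 -0.022 -0.959] [-0.116  0.992 -0.057] [  23.   47.   81.    8. -109. -102.]
[-1, 0.5, -0.5, 0] [0.809 0.06  0.566] [ 0.315 -0.03  -0.949] [-0.112  0.991 -0.069] [  18.   42.   81.    8. -111.  -97.]
[0, 0, -1, 0] [ 0.685 -0.041  0.655] [ 0.25  -0.033 -0.968] [-0.114  0.991 -0.063] [  12.   34.   81.    6. -123.  -91.]
```

Call:
servo_tool(deltas=[{"slide":[-1,0.2,-1],"spin":0},{"slide":[-1,0.2,-1],"spin":0},{"slide":[-1,0.2,-1],"spin":0},{"slide":[-1,0.2,-1],"spin":0},{"slide":[-1,0.2,-1],"spin":0},{"slide":[-1,0.2,-1],"spin":0},{"slide":[-1,0.2,-1],"spin":0},{"slide":[-1,0.2,-1],"spin":0},{"slide":[-1,0.2,-1],"spin":0},{"slide":[-1,0.2,-1],"spin":0}])

```text
time_s: 34.6
tcp_pos: [0.7666, 0.0371, 0.6091]
ee_rot: [[-0.943, -0.107, 0.316], [-0.124, 0.992, -0.036], [-0.31, -0.074, -0.948]]
wrist_force: [0.9, -0.1, 0.5]
gripper_width: 0.997
```

```bash
python3 - <<'E'
from nxt import *
d=rackspin();print(d)
Rg=R@E('z',d);pre=grasp(0,Rg,back=.14);print(pre)
show(plan(R,p,[.57,-.05,.30],d,13)+plan(Rg,[.57,-.05,.30],pre,0,4))
E
```

```text
34.6 [0.7666394  0.03711571 0.60906713] [  17.7   38.8   80.6    8.3 -114.6  -96.3] [[-0.943, -0.107, 0.316], [-0.124, 0.992, -0.036], [-0.31, -0.074, -0.948]] [ 0.9 -0.1  0.5] 0.997
-1.5
[ 0.58417635 -0.05789399  0.19192025]
{"slide": [0.9, -0.13, 0.72], "spin": -0.01}
{"slide": [0.9, -0.13, 0.72], "spin": -0.01}
{"slide": [0.9, -0.13, 0.72], "spin": -0.01}
{"slide": [0.9, -0.13, 0.72], "spin": -0.01}
{"slide": [0.9, -0.13, 0.72], "spin": -0.01}
{"slide": [0.9, -0.12, 0.72], "spin": -0.01}
{"slide": [0.9, -0.12, 0.72], "spin": -0.01}
{"slide": [0.9, -0.12, 0.72], "spin": -0.01}
{"slide": [0.9, -0.12, 0.72], "spin": -0.01}
{"slide": [0.9, -0.12, 0.72], "spin": -0.01}
{"slide": [0.9, -0.12, 0.72], "spin": -0.01}
{"slide": [0.89, -0.12, 0.72], "spin": -0.01}
{"slide": [0.9, -0.12, 0.72], "spin": -0.01}
{"slide": [0.21, -0.01, 1.07], "spin": 0.0}
{"slide": [0.21, -0.01, 1.07], "spin": 0.0}
{"slide": [0.21, -0.01, 1.07], "spin": 0.0}
{"slide": [0.21, 0.0, 1.08], "spin": 0.0}
```

Call:
servo_tool(deltas=[{"slide":[-1,-0.2,-1],"spin":0},{"slide":[-1,-0.2,-1],"spin":0},{"slide":[-1,-0.2,-1],"spin":0}])

```text
time_s: 34.9
tcp_pos: [0.7552, 0.0321, 0.6449]
ee_rot: [[-0.918, -0.104, 0.382], [-0.128, 0.991, -0.038], [-0.375, -0.084, -0.923]]
wrist_force: [0.5, 0.3, -0.6]
gripper_width: 1.002
```

Call:
servo_tool(deltas=[{"slide":[0.9,-0.2,0.8],"spin":-0.02},{"slide":[0.9,-0.2,0.8],"spin":-0.02},{"slide":[0.9,-0.2,0.8],"spin":-0.02},{"slide":[0.9,-0.2,0.8],"spin":-0.02},{"slide":[0.9,-0.2,0.8],"spin":-0.02},{"slide":[0.9,-0.2,0.8],"spin":-0.02},{"slide":[0.9,-0.2,0.8],"spin":-0.02},{"slide":[0.9,-0.2,0.8],"spin":-0.02},{"slide":[0.9,-0.2,0.8],"spin":-0.02},{"slide":[0.9,-0.2,0.8],"spin":-0.02}])

```text
time_s: 35.9
tcp_pos: [0.6396, -0.059, 0.3999]
ee_rot: [[-0.904, -0.122, 0.409], [-0.15, 0.988, -0.038], [-0.4, -0.096, -0.912]]
wrist_force: [0.7, 1.2, 1.1]
gripper_width: 0.997
```

```bash
python3 - <<'E'
from nxt import *
d=rackspin();print(d)
Rg=R@E('z',d);pre=grasp(0,Rg,back=.14);print(pre)
show(plan(R,p,[.57,-.05,.28],d,4)+plan(Rg,[.57,-.05,.28],pre,0,4))
E
```

```text
35.9 [ 0.6395685  -0.05896268  0.39992768] [ 12.6   7.2  -1.6   8.5 -58.2 -97.4] [[-0.904, -0.122, 0.409], [-0.15, 0.988, -0.038], [-0.4, -0.096, -0.912]] [0.7 1.2 1.1] 0.997
-1.0
[ 0.57289351 -0.05769908  0.18751127]
{"slide": [1.09, 0.29, 0.81], "spin": -0.03}
{"slide": [1.1, 0.29, 0.8], "spin": -0.03}
{"slide": [1.09, 0.3, 0.81], "spin": -0.03}
{"slide": [1.09, 0.3, 0.8], "spin": -0.03}
{"slide": [0.35, 0.02, 0.86], "spin": 0.0}
{"slide": [0.36, 0.01, 0.86], "spin": 0.0}
{"slide": [0.35, 0.02, 0.86], "spin": 0.0}
{"slide": [0.36, 0.01, 0.85], "spin": 0.0}
```

Call:
servo_tool(deltas=[{"slide":[1,0.28,0.75],"spin":0},{"slide":[1,0.28,0.75],"spin":0},{"slide":[1,0.28,0.75],"spin":0},{"slide":[1,0.28,0.75],"spin":0},{"slide":[0.5,0,0.9],"spin":0},{"slide":[0.4,0,0.9],"spin":0},{"slide":[0.3,0,0.8],"spin":0}])

```text
time_s: 36.6
tcp_pos: [0.5694, -0.0614, 0.215]
ee_rot: [[-0.901, -0.116, 0.418], [-0.146, 0.989, -0.039], [-0.409, -0.096, -0.907]]
wrist_force: [0.6, 0.6, -0.3]
gripper_width: 1.0
```

```bash
python3 - <<'E'
from nxt import *
from station import optics
print(rackspin()); rel(0,back=.06); rel(0)
c=optics.capture("wrist"); cv2.imwrite("pics/w16.png",c["frame"][...,::-1])
C=O+RR@[-.008,0,.075]
print([proj(c,C+U*a/1000+N*.017+RR@[0,b/1000,0]).round(1).tolist() for a in(-35,35) for b in (-17,17)])
E
```

```text
36.6 [ 0.56943121 -0.06137306  0.21503685] [  13.8    6.1  -32.9   16.7  -28.5 -109. ] [[-0.901, -0.116, 0.418], [-0.146, 0.989, -0.039], [-0.409, -0.096, -0.907]] [ 0.6  0.6 -0.3] 1.0
-1.0
T [ 0.6053 -0.0607  0.1144] slide [0.35 0.25 4.25]
T [ 0.6304 -0.063   0.06  ] slide [0.35 0.25 6.65]
[[244.8, 143.5], [278.1, 144.7], [243.1, 209.8], [275.0, 211.6]]
```

View pics/w16.png

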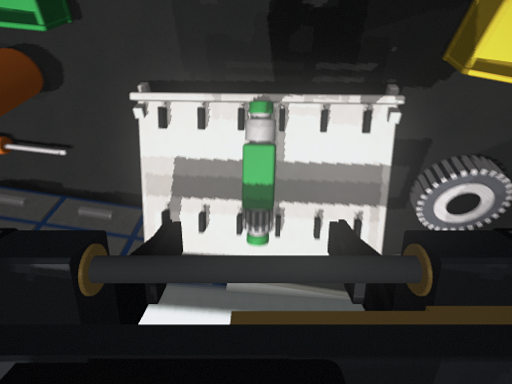

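Call:
servo_tool(deltas=[{"slide":[0.15,0.08,0.8],"spin":0},{"slide":[0.15,0.08,1],"spin":0},{"slide":[0.05,0,1],"spin":0},{"slide":[0,0,0.8],"spin":0},{"slide":[0,0,0.5],"spin":0}])

```text
time_s: 37.15
tcp_pos: [0.6061, -0.0639, 0.1187]
ee_rot: [[-0.9, -0.116, 0.421], [-0.145, 0.989, -0.038], [-0.412, -0.095, -0.906]]
wrist_force: [6.9, 7.0, 1.6]
gripper_width: 1.0
```

```bash
python3 - <<'E'
from nxt import *
print(rackspin()); rel(0)
E
```

```text
37.15 [ 0.60609217 -0.06389374  0.11869707] [   8.6   16.1  -42.4   39.5   -9.1 -128.6] [[-0.9, -0.116, 0.421], [-0.145, 0.989, -0.038], [-0.412, -0.095, -0.906]] [6.9 7.  1.6] 1.0
-1.0
T [ 0.6304 -0.063   0.06  ] slide [0.09 0.15 2.54]
```

Call:
servo_tool(deltas=[{"slide":[0,0,0.1],"spin":0}])

```text
time_s: 37.25
tcp_pos: [0.6068, -0.0654, 0.1161]
ee_rot: [[-0.901, -0.116, 0.417], [-0.145, 0.989, -0.039], [-0.408, -0.096, -0.908]]
wrist_force: [-0.2, -0.0, -0.5]
gripper_width: 0.998
```

```bash
python3 - <<'E'
from nxt import *
from station import optics
rel(0)
c=optics.capture("wrist"); cv2.imwrite("pics/w17.png",c["frame"][...,::-1])
c=optics.capture("side"); cv2.imwrite("pics/s17.png",cv2.resize(c["frame"][80:260,190:390,::-1],None,fx=3.5,fy=3.3))
E
```

```text
37.25 [ 0.6067605  -0.06544259  0.11613595] [   8.6   16.5  -42.2   39.    -9.3 -128.1] [[-0.901, -0.116, 0.417], [-0.145, 0.989, -0.039], [-0.408, -0.096, -0.908]] [-0.2 -0.  -0.5] 0.998
T [ 0.6303 -0.063   0.0599] slide [0.05 0.2  2.43]
```

View pics/w17.png

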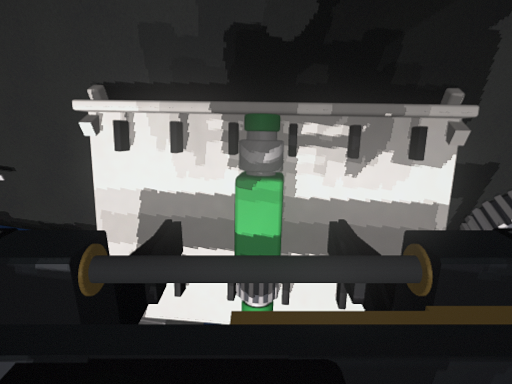

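View pics/s17.png

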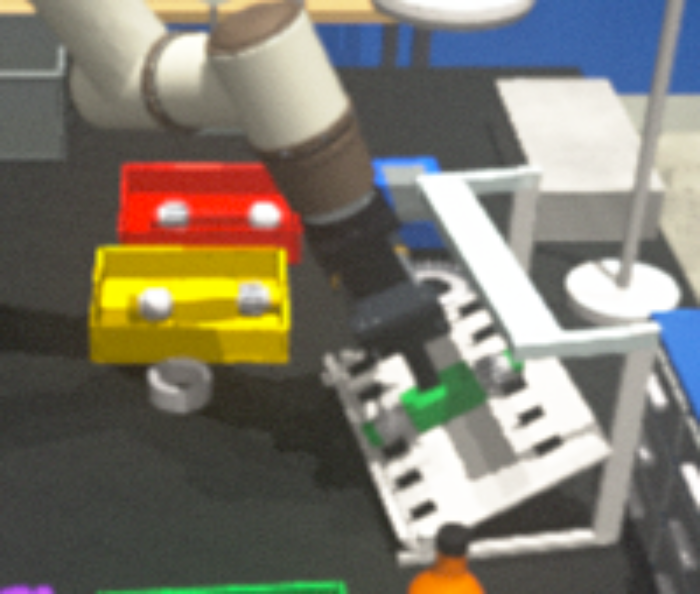

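Call:
servo_tool(deltas=[{"slide":[0.05,0.06,0.6],"spin":0},{"slide":[0.1,0.06,0.6],"spin":0},{"slide":[0.1,0,0.4],"spin":0}], gripper=60)

```text
time_s: 37.65
tcp_pos: [0.6267, -0.0657, 0.0977]
ee_rot: [[-0.904, -0.122, 0.411], [-0.143, 0.989, -0.022], [-0.404, -0.079, -0.912]]
wrist_force: [0.7, -0.2, -1.2]
gripper_width: 0.817
```

```bash
python3 - <<'E'
from nxt import *
print(rackspin());rel(0)
E
```

```text
37.65 [ 0.62670304 -0.06573207  0.0976755 ] [   8.9   19.9  -38.4   32.    -9.2 -121.5] [[-0.904, -0.122, 0.411], [-0.143, 0.989, -0.022], [-0.404, -0.079, -0.912]] [ 0.7 -0.2 -1.2] 0.817
-1.0
T [ 0.6302 -0.0627  0.0599] slide [0.47 0.22 1.43]
```

Call:
servo_tool(deltas=[{"slide":[0.35,0.07,0.5],"spin":0},{"slide":[0.3,0.05,0.4],"spin":0},{"slide":[0.15,0,0.2],"spin":0}])

```text
time_s: 37.95
tcp_pos: [0.628, -0.0679, 0.0803]
ee_rot: [[-0.907, -0.13, 0.401], [-0.143, 0.99, -0.003], [-0.396, -0.06, -0.916]]
wrist_force: [0.5, -0.1, 0.6]
gripper_width: 0.77
```

```bash
python3 - <<'E'
from nxt import *
print(rackspin());rel(0)
E
```

```text
37.95 [ 0.62796198 -0.06793715  0.08028501] [   9.    21.8  -36.4   24.4   -9.2 -114.2] [[-0.907, -0.13, 0.401], [-0.143, 0.99, -0.003], [-0.396, -0.06, -0.916]] [ 0.5 -0.1  0.6] 0.77
-0.5
T [ 0.63   -0.0624  0.0598] slide [0.22 0.26 0.78]
```

Call:
servo_tool(deltas=[{"slide":[0.2,0.12,0.35],"spin":0},{"slide":[0.15,0.08,0.25],"spin":0},{"slide":[0.05,0.03,0.1],"spin":0}])

```text
time_s: 38.25
tcp_pos: [0.6302, -0.065, 0.0693]
ee_rot: [[-0.908, -0.135, 0.396], [-0.143, 0.99, 0.009], [-0.393, -0.048, -0.918]]
wrist_force: [-0.3, -0.3, -0.2]
gripper_width: 0.765
```

```bash
python3 - <<'E'
from nxt import *
print(rackspin());rel(0)
E
```

```text
38.25 [ 0.63015237 -0.06497979  0.06933656] [   9.4   23.1  -35.1   20.3   -9.2 -110.5] [[-0.908, -0.135, 0.396], [-0.143, 0.99, 0.009], [-0.393, -0.048, -0.918]] [-0.3 -0.3 -0.2] 0.765
0.0
T [ 0.6299 -0.0621  0.0598] slide [0.14 0.13 0.35]
```

Call:
servo_tool(deltas=[{"slide":[0.12,0.05,0.22],"spin":0},{"slide":[0.08,0,0.12],"spin":0}], gripper=120)

```text
time_s: 38.45
tcp_pos: [0.6306, -0.0652, 0.0628]
ee_rot: [[-0.909, -0.138, 0.393], [-0.144, 0.99, 0.015], [-0.39, -0.043, -0.92]]
wrist_force: [0.1, 0.9, -0.5]
gripper_width: 0.657
```

Call:
servo_tool(deltas=[{"slide":[0,0,0],"spin":0},{"slide":[0,0,0],"spin":0},{"slide":[0,0,0],"spin":0},{"slide":[0,0,0],"spin":0},{"slide":[0,0,0],"spin":0},{"slide":[0,0,0],"spin":0}], gripper=255)

```text
time_s: 39.05
tcp_pos: [0.63, -0.0653, 0.0624]
ee_rot: [[-0.91, -0.137, 0.392], [-0.143, 0.99, 0.014], [-0.389, -0.043, -0.92]]
wrist_force: [0.7, 0.5, -1.0]
gripper_width: 0.391
```

Call:
servo_tool(deltas=[{"slide":[0,0,-0.2],"spin":0},{"slide":[0.1,0,-0.6],"spin":0},{"slide":[0.2,0,-0.9],"spin":0}])

```text
time_s: 39.35
tcp_pos: [0.6044, -0.0673, 0.0952]
ee_rot: [[-0.913, -0.138, 0.383], [-0.144, 0.99, 0.013], [-0.381, -0.043, -0.923]]
wrist_force: [-0.5, -1.1, -4.4]
gripper_width: 0.389
```

```bash
python3 - <<'E'
from nxt import *
from station import optics
rel(0)
c=optics.capture("wrist"); cv2.imwrite("pics/w18.png",c["frame"][...,::-1])
print(levspin(R,0))
# green bin: center (.431,-.3625) yaw 4; existing at y -.394ish
for d in (0,8):
 q0=q
 for st in ([.53,-.1,.16],[.45,-.2,.2],[.437,-.33,.15],[.437,-.33,.08],[.437,-.33,.04],[.437,-.33,.015]):
    q0,e=ik(np.array(st),R@E('z',d),q0);print(st,np.round(q0,1),round(e,3))
E
```

```text
39.35 [ 0.6044187  -0.06726697  0.09515399] [  10.2   19.2  -33.7   12.1  -15.1 -102.8] [[-0.913, -0.138, 0.383], [-0.144, 0.99, 0.013], [-0.381, -0.043, -0.923]] [-0.5 -1.1 -4.4] 0.389
T [ 0.6297 -0.0621  0.0597] slide [-0.41  0.13  1.7 ]
6.400716734766931
[0.53, -0.1, 0.16] [  7.8   7.8 -35.4   5.3 -24.5 -93.8] 0.0
[0.45, -0.2, 0.2] [ -7.5   1.1 -31.6  -6.3 -35.2 -69.6] 0.0
[0.437, -0.33, 0.15] [-27.1  12.  -22.6 -18.1 -36.9 -41.7] 0.0
[0.437, -0.33, 0.08] [-27.8  18.  -25.3 -23.2 -28.9 -35.1] 0.0
[0.437, -0.33, 0.04] [-28.4  21.9 -25.9 -27.4 -25.  -30. ] 0.0
[0.437, -0.33, 0.015] [-29.   24.5 -25.8 -30.5 -22.9 -26.1] 0.0
[0.53, -0.1, 0.16] [   7.8    7.8  -35.4    5.3  -24.5 -101.8] 0.0
[0.45, -0.2, 0.2] [ -7.5   1.1 -31.6  -6.3 -35.2 -77.6] 0.0
[0.437, -0.33, 0.15] [-27.1  12.  -22.6 -18.1 -36.9 -49.7] 0.0
[0.437, -0.33, 0.08] [-27.8  18.  -25.3 -23.2 -28.9 -43.1] 0.0
[0.437, -0.33, 0.04] [-28.4  21.9 -25.9 -27.4 -25.  -38. ] 0.0
[0.437, -0.33, 0.015] [-29.   24.5 -25.8 -30.5 -22.9 -34.1] 0.0
```

View pics/w18.png

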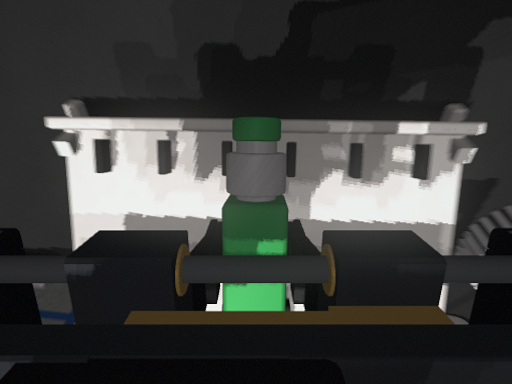

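Call:
servo_tool(deltas=[{"slide":[0.9,-0.1,-0.5],"spin":0.1},{"slide":[0.9,-0.1,-0.6],"spin":0.1},{"slide":[0.8,-0.2,-0.8],"spin":0.1},{"slide":[0.5,-0.6,-0.8],"spin":0.1},{"slide":[0.5,-0.8,-0.7],"spin":0.1},{"slide":[0.3,-1,-0.4],"spin":0.1}])

```text
time_s: 40.0
tcp_pos: [0.4709, -0.1499, 0.1456]
ee_rot: [[-0.928, -0.061, 0.368], [-0.06, 0.998, 0.016], [-0.368, -0.007, -0.93]]
wrist_force: [0.4, -0.3, -3.8]
gripper_width: 0.393
```

```bash
python3 - <<'E'
from nxt import *
from station import optics
c=optics.capture("top"); cv2.imwrite("pics/t19.png",cv2.resize(c["frame"][100:260,110:380,::-1],None,fx=2.9,fy=2.9)); pickle.dump(c,open("pics/t19.pkl","wb"))
c=optics.capture("side"); cv2.imwrite("pics/s19.png",cv2.resize(c["frame"][230:340,190:330,::-1],None,fx=5,fy=5))
show(plan(R,p,[.437,-.325,.13],levspin(R,0)+3,9))
E
```

```text
40.0 [ 0.47091195 -0.14990127  0.1456263 ] [  0.8   5.3 -38.1  -1.4 -25.  -86. ] [[-0.928, -0.061, 0.368], [-0.06, 0.998, 0.016], [-0.368, -0.007, -0.93]] [ 0.4 -0.3 -3.8] 0.393
{"slide": [0.21, -0.77, 0.0], "spin": 0.06}
{"slide": [0.21, -0.77, 0.0], "spin": 0.06}
{"slide": [0.2, -0.77, 0.0], "spin": 0.06}
{"slide": [0.19, -0.77, 0.0], "spin": 0.06}
{"slide": [0.19, -0.77, -0.01], "spin": 0.06}
{"slide": [0.18, -0.78, 0.0], "spin": 0.06}
{"slide": [0.17, -0.78, -0.01], "spin": 0.06}
{"slide": [0.17, -0.77, 0.0], "spin": 0.06}
{"slide": [0.15, -0.78, -0.01], "spin": 0.06}
```

View pics/t19.png

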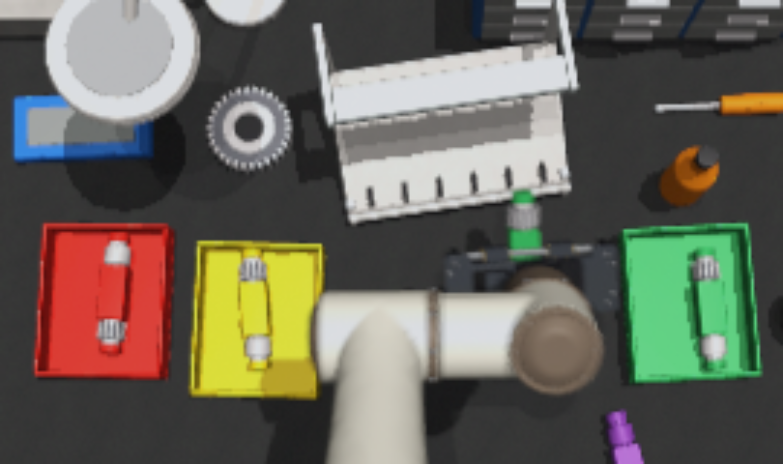

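View pics/s19.png

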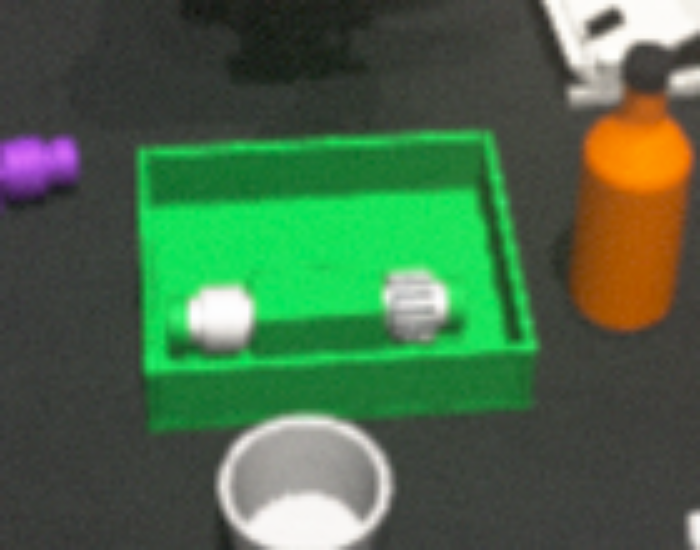

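```bash
python3 - <<'E'
from h import *
t=pickle.load(open("pics/t19.pkl","rb"))
f=lambda a,b,z: onz(t,110+(a+.5)/2.9-.5,100+(b+.5)/2.9-.5,z)
# bin outer corners rim z .045
W=np.array([f(623,230,.045),f(748,225,.045),f(760,376,.045),f(630,383,.045)]);print(W.round(3).tolist(),W.mean(0).round(4))
# steel parts of green2 (centres top ~ z .033)
a=f(707,266,.03);b=f(713,347,.03);print(a,b,(a+b)/2,np.degrees(np.arctan2(*(a-b)[1::-1])))
m=mask(t,"green");n,l,st,ce=cv2.connectedComponentsWithStats(m)
cv2.imwrite("pics/t20.png",cv2.resize(t["frame"][170:240,315:385,::-1],None,fx=8,fy=8,interpolation=cv2.INTER_CUBIC))
E
```

```text
[[0.525, -0.281, 0.045], [0.531, -0.441, 0.045], [0.338, -0.449, 0.045], [0.33, -0.286, 0.045]] [ 0.4309 -0.3642  0.045 ]
[ 0.48012486 -0.39016281  0.03      ] [ 0.37603039 -0.39464528  0.03      ] [ 0.42807762 -0.39240405  0.03      ] 2.4657233239236036
```

View pics/t20.png

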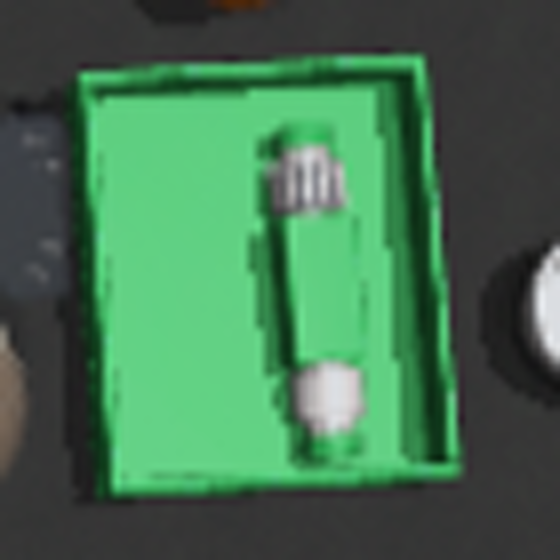

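```bash
python3 - <<'E'
from nxt import *
show(plan(R,p,[.421,-.332,.11],0,8))
E
```

```text
40.1 [ 0.47230214 -0.15163885  0.14650072] [  0.6   5.3 -38.   -1.3 -24.9 -86.2] [[-0.927, -0.057, 0.371], [-0.055, 0.998, 0.014], [-0.371, -0.008, -0.929]] [ 0.2  0.2 -3.9] 0.393
{"slide": [0.36, -0.88, 0.06], "spin": 0.0}
{"slide": [0.35, -0.89, 0.06], "spin": 0.0}
{"slide": [0.36, -0.88, 0.06], "spin": 0.0}
{"slide": [0.35, -0.89, 0.06], "spin": 0.0}
{"slide": [0.36, -0.88, 0.06], "spin": 0.0}
{"slide": [0.35, -0.89, 0.07], "spin": 0.0}
{"slide": [0.36, -0.88, 0.06], "spin": 0.0}
{"slide": [0.35, -0.89, 0.07], "spin": 0.0}
```

Call:
servo_tool(deltas=[{"slide":[0.36,-0.88,0],"spin":0},{"slide":[0.36,-0.88,0],"spin":0},{"slide":[0.36,-0.88,0],"spin":0},{"slide":[0.36,-0.88,0.05],"spin":0},{"slide":[0.36,-0.88,0.05],"spin":0},{"slide":[0.36,-0.88,0.1],"spin":0},{"slide":[0.36,-0.88,0.1],"spin":0},{"slide":[0.35,-0.8,0.1],"spin":0},{"slide":[0,0,0.1],"spin":0}])

```text
time_s: 41.0
tcp_pos: [0.4125, -0.3306, 0.1005]
ee_rot: [[-0.933, -0.06, 0.355], [-0.055, 0.998, 0.024], [-0.356, 0.002, -0.935]]
wrist_force: [-0.7, 0.5, -4.4]
gripper_width: 0.396
```

```bash
python3 - <<'E'
from nxt import *
show(plan(R,p,[.421,-.332,.05],0,4))
E
```

```text
41.0 [ 0.41245986 -0.33055905  0.10051625] [-28.8  15.1 -25.8 -20.6 -33.  -41.9] [[-0.933, -0.06, 0.355], [-0.055, 0.998, 0.024], [-0.356, 0.002, -0.935]] [-0.7  0.5 -4.4] 0.396
{"slide": [0.1, -0.02, 0.5], "spin": 0.0}
{"slide": [0.1, -0.02, 0.5], "spin": 0.0}
{"slide": [0.1, -0.02, 0.5], "spin": 0.0}
{"slide": [0.1, -0.02, 0.51], "spin": 0.0}
```

Call:
servo_tool(deltas=[{"slide":[0.1,-0.02,0.5],"spin":0},{"slide":[0.1,-0.02,0.5],"spin":0},{"slide":[0.1,-0.02,0.5],"spin":0},{"slide":[0.1,-0.02,0.45],"spin":0},{"slide":[0.03,0,0.15],"spin":0}])

```text
time_s: 41.5
tcp_pos: [0.4209, -0.3283, 0.0408]
ee_rot: [[-0.935, -0.063, 0.35], [-0.056, 0.998, 0.028], [-0.351, 0.006, -0.936]]
wrist_force: [-0.2, 0.2, -4.1]
gripper_width: 0.393
```

```bash
python3 - <<'E'
from nxt import *
from station import optics
c=optics.capture("side"); cv2.imwrite("pics/s21.png",cv2.resize(c["frame"][230:340,190:330,::-1],None,fx=5,fy=5))
E
```

```text
41.5 [ 0.42086156 -0.32830149  0.04075763] [-28.8  21.3 -26.7 -25.3 -26.9 -36.6] [[-0.935, -0.063, 0.35], [-0.056, 0.998, 0.028], [-0.351, 0.006, -0.936]] [-0.2  0.2 -4.1] 0.393
```

View pics/s21.png

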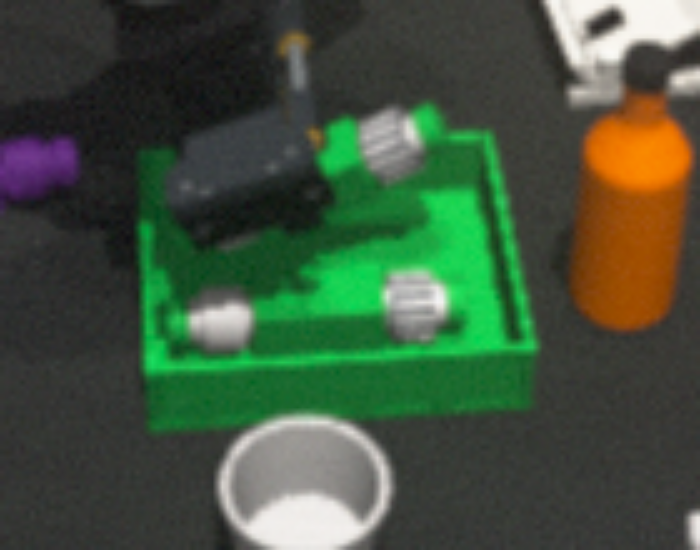

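Call:
servo_tool(deltas=[{"slide":[0.06,-0.06,0.15],"spin":0},{"slide":[0.06,-0.06,0.15],"spin":0}])

```text
time_s: 41.75
tcp_pos: [0.4233, -0.3313, 0.0339]
ee_rot: [[-0.933, -0.063, 0.353], [-0.057, 0.998, 0.028], [-0.355, 0.005, -0.935]]
wrist_force: [1.8, 4.4, 2.4]
gripper_width: 0.385
```

Call:
servo_tool(deltas=[{"slide":[0.05,0,0.15],"spin":0},{"slide":[0.05,0,0.15],"spin":0}])

```text
time_s: 41.95
tcp_pos: [0.4264, -0.3323, 0.028]
ee_rot: [[-0.931, -0.063, 0.359], [-0.058, 0.998, 0.025], [-0.36, 0.002, -0.933]]
wrist_force: [2.5, 3.1, 2.2]
gripper_width: 0.394
```

Call:
servo_tool(deltas=[{"slide":[0.05,0,0.15],"spin":0},{"slide":[0.05,0,0.15],"spin":0}])

```text
time_s: 42.15
tcp_pos: [0.4289, -0.3331, 0.0214]
ee_rot: [[-0.93, -0.063, 0.363], [-0.059, 0.998, 0.022], [-0.364, -0.001, -0.931]]
wrist_force: [2.6, 3.7, 4.7]
gripper_width: 0.388
```

Call:
servo_tool(deltas=[{"slide":[0.07,0,0.12],"spin":0},{"slide":[0.07,0,0.12],"spin":0}])

```text
time_s: 42.35
tcp_pos: [0.4305, -0.3342, 0.0159]
ee_rot: [[-0.928, -0.064, 0.368], [-0.061, 0.998, 0.02], [-0.369, -0.004, -0.93]]
wrist_force: [3.7, 3.6, 5.0]
gripper_width: 0.389
```

Call:
servo_tool(deltas=[{"slide":[0.05,0,0.08],"spin":0}])

```text
time_s: 42.45
tcp_pos: [0.431, -0.3345, 0.014]
ee_rot: [[-0.927, -0.064, 0.37], [-0.061, 0.998, 0.019], [-0.37, -0.005, -0.929]]
wrist_force: [1.7, 5.6, 10.2]
gripper_width: 0.392
```

```bash
python3 - <<'E'
from nxt import *
from station import optics
c=optics.capture("side"); cv2.imwrite("pics/s22.png",cv2.resize(c["frame"][230:340,190:330,::-1],None,fx=5,fy=5))
E
```

```text
42.45 [ 0.43100222 -0.33454845  0.01403424] [-29.6  24.7 -25.7 -29.5 -23.8 -31.2] [[-0.927, -0.064, 0.37], [-0.061, 0.998, 0.019], [-0.37, -0.005, -0.929]] [ 1.7  5.6 10.2] 0.392
```

View pics/s22.png

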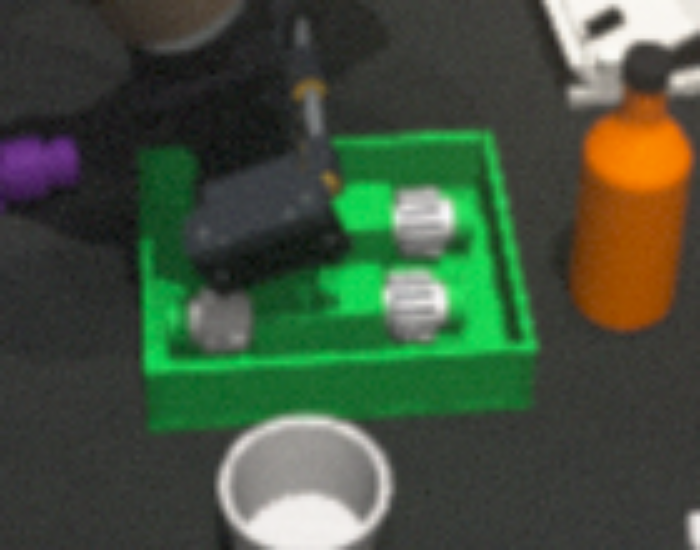

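Call:
servo_tool(deltas=[{"slide":[0.03,0,0.05],"spin":0}])

```text
time_s: 42.6
tcp_pos: [0.4314, -0.3345, 0.0135]
ee_rot: [[-0.926, -0.065, 0.371], [-0.062, 0.998, 0.019], [-0.371, -0.005, -0.928]]
wrist_force: [-5.1, 7.0, 23.3]
gripper_width: 0.392
```

Call:
servo_tool(deltas=[{"slide":[0,0,-0.03],"spin":0},{"slide":[0,0,0],"spin":0},{"slide":[0,0,0],"spin":0},{"slide":[0,0,0],"spin":0}], gripper=117)

```text
time_s: 43.0
tcp_pos: [0.429, -0.3358, 0.0131]
ee_rot: [[-0.927, -0.065, 0.369], [-0.063, 0.998, 0.017], [-0.369, -0.007, -0.929]]
wrist_force: [0.2, -0.2, -0.2]
gripper_width: 0.532
```

```bash
python3 - <<'E'
from nxt import *
E
```

```text
43.0 [ 0.42903804 -0.3358373   0.01308165] [-29.8  24.7 -25.8 -29.5 -23.7 -30.9] [[-0.927, -0.065, 0.369], [-0.063, 0.998, 0.017], [-0.369, -0.007, -0.929]] [ 0.2 -0.2 -0.2] 0.532
```

Retreat along the tool axis (purely −z, jaws held), then up and away.

Call:
servo_tool(deltas=[{"slide":[0,0.02,-0.4],"spin":0},{"slide":[0,0.02,-0.8],"spin":0},{"slide":[0,0,-1],"spin":0},{"slide":[0,0,-1],"spin":0},{"slide":[0,0.5,-1],"spin":0},{"slide":[0,1,-1],"spin":0},{"slide":[0,1,-1],"spin":0},{"slide":[0,1,-0.6],"spin":0},{"slide":[0,1,0],"spin":0},{"slide":[0,0.4,0],"spin":0}])

```text
time_s: 44.0
tcp_pos: [0.3523, -0.2149, 0.1793]
ee_rot: [[-0.927, -0.058, 0.37], [-0.058, 0.998, 0.012], [-0.37, -0.011, -0.929]]
wrist_force: [0.6, 0.0, -0.9]
gripper_width: 0.541
```

```bash
python3 - <<'E'
from nxt import *
from station import optics
for n,sl in (("top",(slice(80,270),slice(100,400))),("side",(slice(90,370),slice(140,400)))):
    c=optics.capture(n); cv2.imwrite(f"pics/{n}_f.png",cv2.resize(c["frame"][sl][...,::-1],None,fx=2.6 if n=="top" else 2.1,fy=2.6 if n=="top" else 2.1,interpolation=cv2.INTER_CUBIC)); pickle.dump(c,open(f"pics/{n}_f.pkl","wb"))
E
```

```text
44.0 [ 0.35232967 -0.21489973  0.17931833] [-13.3  -5.2 -39.4  -9.6 -35.2 -66.3] [[-0.927, -0.058, 0.37], [-0.058, 0.998, 0.012], [-0.37, -0.011, -0.929]] [ 0.6  0.  -0.9] 0.541
```

View pics/top_f.png

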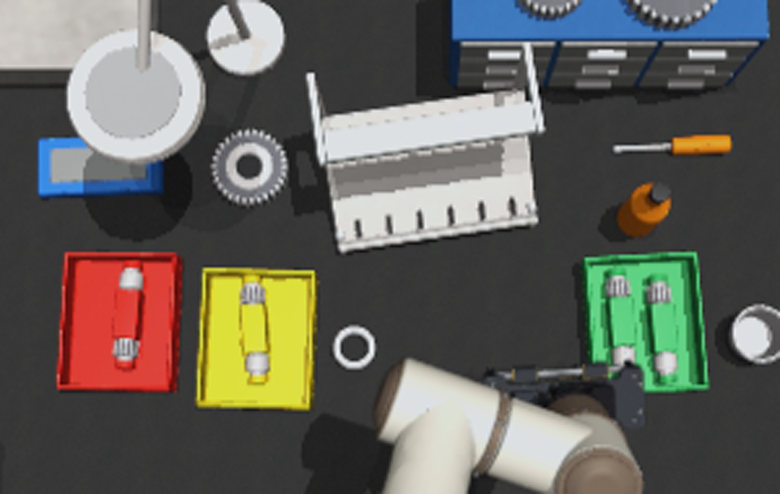

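View pics/side_f.png

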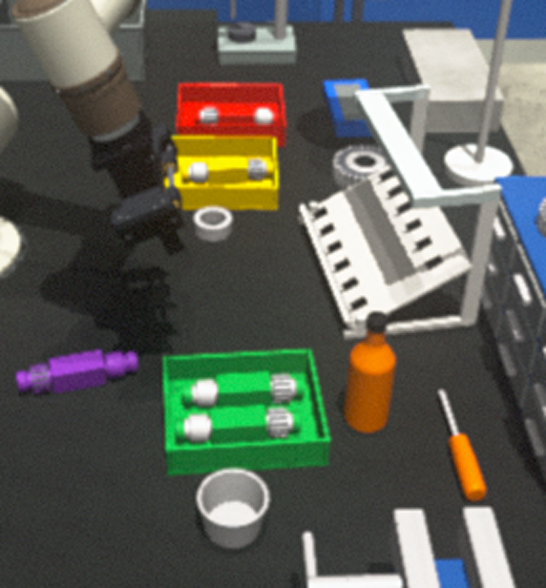

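```bash
python3 - <<'E'
from h import *
t=pickle.load(open("pics/top_f.pkl","rb"));s=pickle.load(open("pics/side_f.pkl","rb"))
T=lambda a,b:ray(t,100+(a+.5)/2.6-.5,80+(b+.5)/2.6-.5); S=lambda a,b:ray(s,140+(a+.5)/2.1-.5,90+(b+.5)/2.1-.5)
def tri(r1,r2):
    (e1,d1),(e2,d2)=r1,r2; A=np.c_[d1,-d2]; k=np.linalg.lstsq(A,e2-e1,rcond=None)[0]; return ((e1+d1*k[0]+e2+d2*k[1])/2).round(4)
for n,a,b in (("Ynear",(258,362),(199,172)),("Yfar",(252,292),(257,169)),("Rnear",(125,348),(208,116)),("Rfar",(131,277),(264,116)),("G2near",(665,364),(197,428)),("G2far",(658,291),(280,421)),("G1far",(619,287),(284,387))):
    print(n,tri(T(*a),S(*b)))
t0=pickle.load(open("pics/top0.pkl","rb"));d=np.abs(t0["frame"].astype(int)-t["frame"]).sum(2)
print([(n,int(d[y0:y1,x0:x1].max())) for n,(x0,x1,y0,y1) in dict(gear=(180,212,128,160),case=(112,150,130,156),driver=(333,383,130,140),bottle=(335,360,146,172),ring=(228,246,204,222),cup=(380,400,195,220)).items()])
E
```

```text
Ynear [0.3785 0.1846 0.0242]
Yfar [0.4789 0.1953 0.0223]
Rnear [0.3971 0.3752 0.0251]
Rfar [0.5002 0.3694 0.0272]
G2near [ 0.3752 -0.3961  0.0221]
G2far [ 0.4793 -0.3889  0.0238]
G1far [ 0.4865 -0.3326  0.0261]
[('gear', 19), ('case', 19), ('driver', 18), ('bottle', 15), ('ring', 18), ('cup', 88)]
```

```bash
python3 - <<'E'
from station import r
print(r.finish_job())
E
```

```text
the job is handed in; nothing more can be done
None
```

All four shafts are in the bins of their colour and lying flat, and I handed the job in at about 44 s of the 72 s allowed.

**How it was done:**
- **Bench shaft:** I picked the bench green shaft with the gripper vertical and set it in the green bin.
- **Tilting the tool:** The moves give no tilt command, so I tilted the tool about 20–26° by pushing the arm against its reach limit. I then took the red, yellow and rack green shafts out in line with the slope, clear of the light bar.
- **Setting down:** I lowered each rack shaft until its lower end touched the bin floor and pressed gently until it lay flat. Then I opened the jaws.

**Last checks:**
- **Flatness:** In the top and side pictures, the shaft end points I measured are 22–27 mm above the bench, against 22 mm expected for lying flat on a bin floor. I measured only one end of the rack green shaft.
- **Green shafts:** They lie side by side, with about 56–60 mm between their centres.
- **Other things:** The gear, case, screwdriver, bottle and bearing ring show no change from the first picture. The purple shaft looks unmoved.
- **Forces:** The highest wrist reading I saw was about 34 N, while pressing the red shaft flat.

**What disagreed:**
- **Cup:** The picture comparison flagged a change around it. Its centre is at the same pixels as before, so I put that down to the arm and its shadow in the first picture.
- **Bench touch:** The fingers brushed the bench at about 20 N on the first pick.
- **Rack force reading:** One reading of about 10 N above the rack was gone in the next reading, and no contact showed in the pictures.

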